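# Pack a vent-grille order into its carton

### The arm

A 6-joint arm with a two-finger parallel gripper is mounted at the origin on the work surface. World frame = base frame: x ahead of the robot, y to its left, z up, the work surface at z = 0. Lengths are in m, angles in rad, forces in N, time in s.
With the tool pointing down it reaches from about 0.375 to 0.9 m from the base axis. Payload 3.1 kg.
Tool frame: the origin (TCP) lies midway between the tips of the shut fingers; the grasp point (between the pads) lies 19 mm behind it; z points along the fingers, y is the direction in which the jaws open and shut (so a half turn about z gives the same grasp; the last joint's range is limited). The gripper opens to 87 mm and grips with 3 to 60 N. Pads are 19 mm wide; open, the fingers measure 117 mm over their backs; the gripper's body (75 mm by 190 mm) begins 51 mm behind the grasp point.
Start: joints at [-1.456, 0.527, 1.433, -0, 1.181, -0.178], TCP at [0.18, -0.598, 0.19] pointing down, gripper open.
Joint ranges: [-3.08, 3.08], [-0.75, 2.2], [0.22, 2.44], [-1.43, 4.57], [0, 2.65], [-2.85, 2.85]. Speed limits (rad/s): [2.79, 2.79, 3.14, 3.14, 3.14, 3.14].

### API

Orientations are given as a 3x3 rotation matrix whose columns are the frame's x, y, z axes.
In Python, from bench import r gives the robot as it stands.
- The arm moves only by the tool carry_out, never from a script. Its argument "steps" is a list of rows, each an object with "dr": the turn, a rotation vector about the tool's x, y, z in rad, a list of three; "dp": the shift along the tool's x, y, z in m, a list of three; "gripper": the closure, from 0 (fully open) to 1 (shut). In form: [{"dr": [rx, ry, rz], "dp": [x, y, z], "gripper": gripper}, ...]. A call has 1 to 10 rows; each row shifts and turns the commanded pose from where the row before left it, along the tool's axes as they then stand; what a row does not reach is not made up. A row lasts 1/8 s, in which the tool goes at most 62.5 mm and 10.7 degrees, less where a joint would pass 70% of its speed; a pose out of reach is approached as far as the arm can. A call with a gripper value outside its range is refused whole. The fingers move at their own pace and stop on an object; the grip force is fixed at half the most. Time passes only in rows, so rows that do not move let the fingers close. It gives the time, the measured TCP pose, the force and the opening at its end, in the units of the state.
- r.get_state(): the state, without advancing time (a new reading comes with each control period).
- r.camera(name): name is "side" or "top" or "wrist"; returns a dict with "color" (420x560x3 uint8, red, green, blue), "fx", "fy", "cx", "cy" (pixels), "pose" (4x4, takes a point from camera to world coordinates). Camera axes: x right, y down, z forward; pixel columns grow to the right and rows downward; lengths in m; the calibration is good to about 2 mm. A picture is of the moment at which its call begins. There is no depth.
- r.hand_in(): hands the job in, once; it reports no verdict.
Trained networks look in the newest picture that a camera, given by its name, has taken for a name from the list of things; names that differ only in an ending like _2 or _b are one class to them, and where a whole thing is asked for, a point or a joint stands for the part that bears it (a point fixed in the world has none). Each returns a list of dicts, best first, with "conf" (0 to 1); they miss things now and then, are a little off and sometimes report something else, mostly with a low value. They report only what shows in the picture. A call takes as long as a camera call.
- r.find_in(thing, camera): "uv" ([column, row] in pixels, amid what is visible of it).
The state is a dict: "t": time; "joint_positions": joint angles; "joint_velocities": joint speeds; "tau": joint torques, N m; "tcp_pos": TCP position; "tcp_rot": TCP orientation; "ft_force": force on the tool from outside, world axes, zero at the start; "wrist_torque": the same for the moment, N m; "grip_width": finger opening in m.
Only numpy, scipy, OpenCV 4.12 (cv2) and the standard library are available. Lean on these libraries where they do the work, as an engineer would, in place of code of your own. Each camera call takes 0.05 s, during which the arm holds its last target.

### The job

Fold both flaps of the shipping carton right back and leave them so, then pour all the yellow knobs from the blue cup into the carton's narrow cell and stand the empty cup back upright in the middle of its green mat. Pack every profile, bottle and motor that is on the bench upright into the carton's large compartment, each flat on the floor so that nothing stands above the rim. Leave the other things on the bench alone.

Things in the scene. Friction and masses are not known exactly. Their poses are not given: they have to be found in the camera images.
- carton: Fixed brown carton; origin: centre of its underside, on the table. Outside 186 (x) x 270 (y), walls and floor 5, rim at z 90. A card divider, y 42 to 46, top at z 85, parts the inside (x -88..88) into the packing compartment (y -130..42) and the narrow knob cell (y 46..130). All goods just fit: 2 profiles side by side along x, then bottles and motor in one row along x; 3 mm gaps.
- cup_center (a point): Blue open plastic cup, 70 high, straight-sided, outside diameter 66, wall 3; 0.07 kg. It holds five knobs, which roll out once it is tipped a little past level. This point is on its axis, half-way up (35 above its underside); z is up its axis towards the mouth. It starts standing on its green mat.
- cup_mat: Fixed green round mat, 90 diameter, 3 thick, on the table; origin at the centre of its underside.
- flap_near (a joint): Angle of the carton flap hinged on the carton's -x rim (nearer the robot). 0 = level, covering the carton; 1.57 = upright; 3.0 = its stop, folded right back outside. The flap is 65 long from hinge to free edge, 262 wide (along the carton's y), 4 thick. It is stiff (about 0.025 N m) and stays where it is left; it starts a little ajar (0.5 to 0.9); between the two free edges is a gap of over 60 for shut fingers to push it up and over.
- flap_near_hinge (a point): Middle of the hinge line of that flap, at carton frame x = -90.5, y = 0, z = 92; the hinge line runs along the carton's y.
- flap_far (a joint): Angle of the carton flap hinged on the carton's +x rim (farther from the robot). 0 = level, covering the carton; 1.57 = upright; 3.0 = its stop, folded right back outside. The flap is 65 long from hinge to free edge, 262 wide (along the carton's y), 4 thick. It is stiff (about 0.025 N m) and stays where it is left; it starts a little ajar (0.5 to 0.9); between the two free edges is a gap of over 60 for shut fingers to push it up and over.
- flap_far_hinge (a point): Middle of the hinge line of that flap, at carton frame x = +90.5, y = 0, z = 92; the hinge line runs along the carton's y.
- profile_a_center (a point): White T-profile, standing as an inverted T: foot 165 long (own x) x 50 wide (own y) x 8 thick; upright web 10 thick (own y) along the full length, up to 80 above the underside: grip it from above. Same either way round. 0.2 to 0.45 kg. This point: its centre, 40 above the underside. Starts upright on the table, or is absent.
- profile_b_center (a point): White T-profile, standing as an inverted T: foot 165 long (own x) x 50 wide (own y) x 8 thick; upright web 10 thick (own y) along the full length, up to 80 above the underside: grip it from above. Same either way round. 0.2 to 0.45 kg. This point: its centre, 40 above the underside. Starts upright on the table, or is absent.
- bottle_a_center (a point): White bottle with a red cap and red band: round body 58 diameter, 45 high, with a narrow upright cap 24 diameter from 45 to 80 high (grip this). 0.15 to 0.31 kg. This point is on its axis, 40 above its underside; z is up its axis. Starts upright on the table, or is absent.
- bottle_b_center (a point): Grey bottle with a yellow cap and yellow band: round body 58 diameter, 45 high, with a narrow upright cap 24 diameter from 45 to 80 high (grip this). 0.15 to 0.31 kg. This point is on its axis, 40 above its underside; z is up its axis. Starts upright on the table, or is absent.
- motor_center (a point): Black actuator motor: block 46 (own x) x 58 (own y) x 45 high, with an upright lug on top, 12 thick (own y) x 34 long (own x), from 45 to 80 high (grip this across its 12). 0.2 to 0.42 kg; same either way round. This point is at its centre in plan, 40 above its underside. Starts upright on the table, or is absent.
- knob0_center (a point): Centre of a yellow ball knob, 20 diameter, 15 g, one of five that start in the cup.
- knob1_center (a point): Centre of a yellow ball knob, 20 diameter, 15 g, one of five that start in the cup.
- knob2_center (a point): Centre of a yellow ball knob, 20 diameter, 15 g, one of five that start in the cup.
- knob3_center (a point): Centre of a yellow ball knob, 20 diameter, 15 g, one of five that start in the cup.
- knob4_center (a point): Centre of a yellow ball knob, 20 diameter, 15 g, one of five that start in the cup.
- driver_grip (a point): Bystander: screwdriver lying on the table; this point is on its handle.
- tape: Bystander: white roll of tape, 90 diameter, 40 high; origin under its centre.
- mug: Bystander: white mug, 80 diameter, 90 high, with a handle; origin under its centre.
- clip: Bystander: black clip block 70 x 40 x 44; origin under its centre.
- marker: Bystander: red marker pen 16 thick, 130 long, lying on the table; origin under its middle.

How it is judged:
On the way, in this order (a step that is already met when the one before it is completed fails the run):
1. both carton flaps folded back (value of joint each of flap_near, flap_far above 1.9 rad), for 0.2 s.
2. all five knobs lie in the carton's narrow cell (x of knob0_center in the frame of carton between -0.088 and 0.088 m and y of knob0_center in the frame of carton between 0.046 and 0.13 m and z of each of knob0_center, knob1_center, knob2_center, knob3_center, knob4_center in the frame of carton below 0.075 m and x of knob1_center in the frame of carton between -0.088 and 0.088 m and y of knob1_center in the frame of carton between 0.046 and 0.13 m and x of knob2_center in the frame of carton between -0.088 and 0.088 m and y of knob2_center in the frame of carton between 0.046 and 0.13 m and x of knob3_center in the frame of carton between -0.088 and 0.088 m and y of knob3_center in the frame of carton between 0.046 and 0.13 m and x of knob4_center in the frame of carton between -0.088 and 0.088 m and y of knob4_center in the frame of carton between 0.046 and 0.13 m), for 0.3 s.
At the end, for the whole second after the job is handed in: Flaps open past 1.9 rad; all knobs in the narrow cell; cup upright (0.12 rad), within 30 mm of the mat's centre; every profile, bottle and motor present upright (0.12 rad) in the large compartment, its centre under 52 mm above the carton's underside (top about level with the rim or below) (all of step 1 and all of step 2 and horizontal distance between cup_center and cup_mat below 0.03 m and angle between each of cup_center, profile_a_center, profile_b_center, bottle_a_center, bottle_b_center, motor_center's own z axis and vertical below 0.12 rad and height (world z) of cup_center below 0.045 m and x of profile_a_center in the frame of carton between -0.075 and 0.075 m and y of profile_a_center in the frame of carton between -0.115 and 0.025 m and z of each of profile_a_center, profile_b_center, bottle_a_center, bottle_b_center, motor_center in the frame of carton below 0.052 m and x of profile_b_center in the frame of carton between -0.075 and 0.075 m and y of profile_b_center in the frame of carton between -0.115 and 0.025 m and x of bottle_a_center in the frame of carton between -0.075 and 0.075 m and y of bottle_a_center in the frame of carton between -0.115 and 0.025 m and x of bottle_b_center in the frame of carton between -0.075 and 0.075 m and y of bottle_b_center in the frame of carton between -0.115 and 0.025 m and x of motor_center in the frame of carton between -0.075 and 0.075 m and y of motor_center in the frame of carton between -0.115 and 0.025 m); the robot touches nothing.
It fails at once if the screwdriver is shoved away (over 60 mm) (distance of driver_grip from where it was at the start of the episode above 0.06 m).
It fails at once if the roll of tape is shoved away (over 60 mm) (distance of tape from where it was at the start of the episode above 0.06 m).
It fails at once if the mug is shoved away (over 60 mm) (distance of mug from where it was at the start of the episode above 0.06 m).
It fails at once if the black clip block is shoved away (over 60 mm) (distance of clip from where it was at the start of the episode above 0.06 m).
It fails at once if the red marker is shoved away (over 60 mm) (distance of marker from where it was at the start of the episode above 0.06 m).
Of profile_a, profile_b, bottle_a, bottle_b, motor only 3 to 5 are there at a start; the rules pass over those that are not, and their reading is None.
At some moment in a run one of profile_a, profile_b, bottle_a, bottle_b, motor may be knocked a few centimetres aside while the robot is not near it.
It also fails if it takes over 210 s, if anything falls off the work surface, if the arm or the gripper's body presses on something with over 40 N, if the wrist force passes 120 N, or if a joint passes its speed limit or range.

## Working session

There is one attempt and no reset: what is moved stays moved. The work goes in short steps, Python scripts to look and compute and a tool call to move; the robot and the scene stay as the last step left them, time stands still between calls to the robot, and variables do not carry over. Pictures are saved under pics/ and viewed, and the job is handed in when it is done.

Besides the shell and the picture viewer there is one more tool, called after "Call:" in YAML: its name, and indented under it one key for each argument. carry_out: Moves the arm, as the interface text tells. Its arguments: {"type":"object","properties":{"steps":{"type":"array","items":{"type":"object","properties":{"dr":{"type":"array","items":{"type":"number"}},"dp":{"type":"array","items":{"type":"number"}},"gripper":{"type":"number"}}}}},"required":["steps"]}

```bash
ls -la; mkdir -p pics; python3 - <<'E'
from bench import r
import cv2
s=r.get_state()
for k,v in s.items(): print(k,v)
for n in ["side","top","wrist"]:
    c=r.camera(n); cv2.imwrite(f"pics/{n}0.png",c["color"][:,:,::-1]); print(n,c["fx"],c["fy"],c["cx"],c["cy"]); print(c["pose"])
E
```

```text
total 12
drwxr-xr-x  3 agent agent 4096 Dec  6 22:57 .
drwxr-xr-x 23 root  root  4096 Dec  6 22:57 ..
drwxr-xr-x  2 agent agent 4096 Dec  6 22:57 pics
t 0.0
joint_positions [-1.45650390e+00  5.28465417e-01  1.43387620e+00 -5.29786583e-06
  1.18136890e+00 -1.78505097e-01]
joint_velocities [-0.00021863 -0.0006829  -0.00029375 -0.00243897  0.00137381 -0.00037322]
tau [-7.45770012e-05 -4.40043926e+01 -1.76592153e+01  6.33546431e-02
  5.80195687e-02 -1.67822591e-04]
tcp_pos [ 0.18032806 -0.59760577  0.18878045]
tcp_rot [[ 9.57439633e-01  2.88633486e-01 -2.46398584e-04]
 [ 2.88633352e-01 -9.57437394e-01  2.10348920e-03]
 [ 3.71226202e-04 -2.08508278e-03 -9.99997757e-01]]
ft_force [ 0.0827184  -0.30726012 -0.19640471]
wrist_torque [0.03455802 0.01159555 0.02003424]
grip_width 0.08708594716630037
side 523.0832623288659 523.0832623288659 287.76079469877595 207.28033473404545
[[-0.99985714  0.00437509  0.01632644  0.49345249]
 [-0.00813904  0.72193823 -0.69190963  1.04314375]
 [-0.01481384 -0.69194367 -0.72179949  1.15182941]
 [ 0.          0.          0.          1.        ]]
top 525.9944918827525 525.9944918827525 282.69845609770863 208.87732317314487
[[ 0.01537482 -0.98437941  0.17538757  0.27911586]
 [-0.99963473 -0.01123356  0.02458057  0.00294713]
 [-0.02222638 -0.17570143 -0.98419256  1.43355177]
 [ 0.          0.          0.          1.        ]]
wrist 299.5955855369745 299.5955855369745 279.7188381458938 204.91438048257677
[[ 0.28879519 -0.91869167 -0.26944936  0.25423785]
 [-0.95738808 -0.27780438 -0.07894806 -0.57616765]
 [-0.00232529  0.28076742 -0.95977302  0.38328142]
 [ 0.          0.          0.          1.        ]]
```

View pics/side0.png

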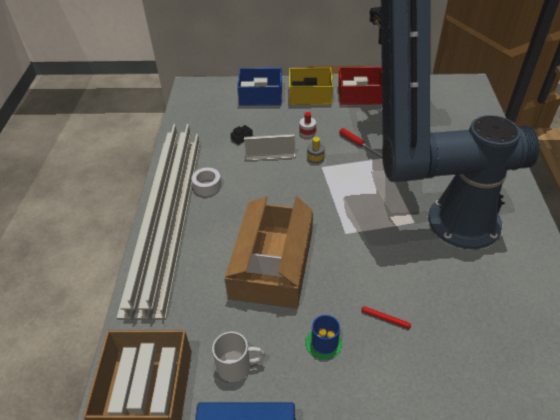

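View pics/top0.png

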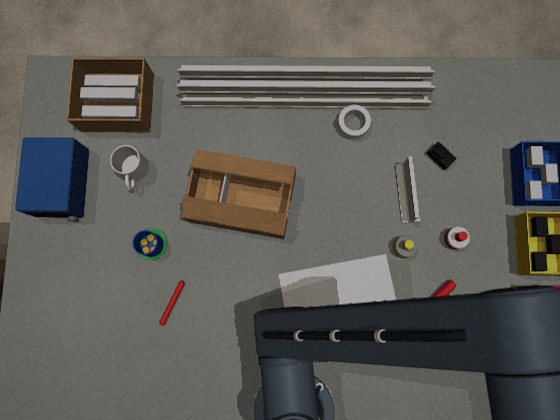

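View pics/wrist0.png

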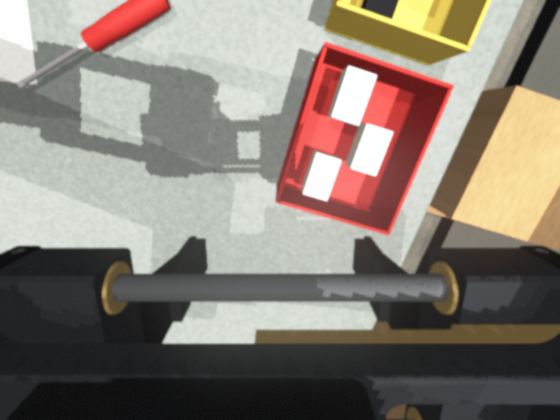

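```bash
cat > h.py <<'E'
import numpy as np, cv2
from bench import r
def proj(c,P):
    P=np.atleast_2d(P); T=np.linalg.inv(c["pose"]); q=P@T[:3,:3].T+T[:3,3]
    return np.c_[c["fx"]*q[:,0]/q[:,2]+c["cx"], c["fy"]*q[:,1]/q[:,2]+c["cy"]]
def ray(c,uv):
    d=np.array([(uv[0]-c["cx"])/c["fx"],(uv[1]-c["cy"])/c["fy"],1.]); R=c["pose"][:3,:3]
    d=R@d; return c["pose"][:3,3], d/np.linalg.norm(d)
def onz(c,uv,z):
    o,d=ray(c,uv); return o+d*(z-o[2])/d[2]
def tri(obs):
    A=np.zeros((3,3));b=np.zeros(3);L=[]
    for c,uv in obs:
        o,d=ray(c,uv); M=np.eye(3)-np.outer(d,d); A+=M;b+=M@o; L.append((o,M))
    p=np.linalg.solve(A,b); return p,[round(1000*np.linalg.norm(M@(p-o)),1) for o,M in L]
def crop(img,x0,y0,x1,y1,s,name):
    cv2.imwrite(name,cv2.resize(img[y0:y1,x0:x1,::-1],None,fx=s,fy=s,interpolation=cv2.INTER_CUBIC))
E
python3 - <<'E'
from h import *
import pickle
C={n:r.camera(n) for n in ["side","top"]}
pickle.dump(C,open("c0.pkl","wb"))
crop(C["top"]["color"],340,130,520,310,4,"pics/t1.png")
crop(C["side"]["color"],190,90,390,230,4,"pics/s1.png")
crop(C["top"]["color"],110,130,310,270,4,"pics/t2.png")
crop(C["side"]["color"],200,180,360,360,4,"pics/s2.png")
for n in ["top","side"]:
  for t in ["profile_a_center","bottle_a_center","bottle_b_center","motor_center","clip","tape","mug","cup_center","cup_mat","carton","driver_grip","marker","knob0_center"]:
    print(n,t,[(np.round(d["uv"],1).tolist(),round(d["conf"],2)) for d in r.find_in(t,n)][:5])
print(r.get_state()["t"])
E
```

```text
top profile_a_center [([408.8, 195.3], 0.69)]
top bottle_a_center [([129.9, 164.2], 0.74), ([453.8, 234.7], 0.73)]
top bottle_b_center [([404.6, 244.4], 0.55)]
top motor_center []
top clip [([442.1, 152.4], 0.62)]
top tape [([359.7, 114.5], 0.63), ([409.8, 193.5], 0.35)]
top mug [([129.6, 163.4], 0.74), ([239.3, 191.9], 0.57)]
top cup_center [([148.5, 242.1], 0.85)]
top cup_mat [([160.6, 236.3], 0.5)]
top carton [([236.4, 196.5], 0.61), ([454.8, 236.7], 0.49)]
top driver_grip [([448.5, 290.6], 0.75)]
top marker [([453.0, 238.7], 0.55), ([171.7, 306.0], 0.5), ([407.1, 243.7], 0.39)]
top knob0_center [([150.1, 236.7], 0.43)]
side profile_a_center [([266.9, 145.8], 0.68)]
side bottle_a_center [([302.2, 127.0], 0.83), ([323.6, 334.6], 0.51)]
side bottle_b_center [([315.9, 150.1], 0.77)]
side motor_center []
side clip [([242.8, 131.8], 0.64)]
side tape [([207.4, 179.4], 0.85)]
side mug [([232.6, 356.5], 0.95)]
side cup_center [([324.3, 334.3], 0.58), ([208.1, 178.9], 0.26)]
side cup_mat [([320.9, 350.1], 0.86)]
side carton [([268.8, 254.2], 0.59)]
side driver_grip [([356.0, 138.1], 0.73)]
side marker [([383.4, 315.6], 0.87)]
side knob0_center [([315.2, 349.5], 0.53), ([303.3, 126.5], 0.28)]
1.55
```

View pics/t1.png

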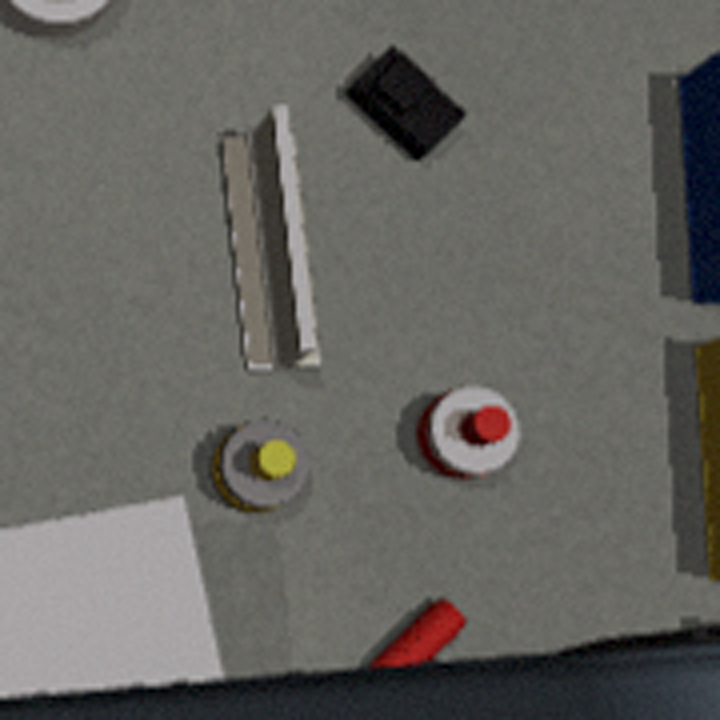

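View pics/s1.png

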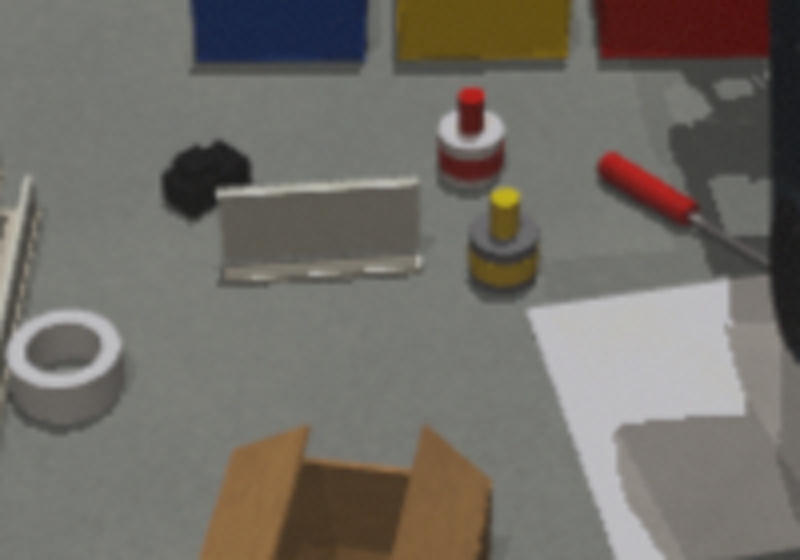

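View pics/t2.png

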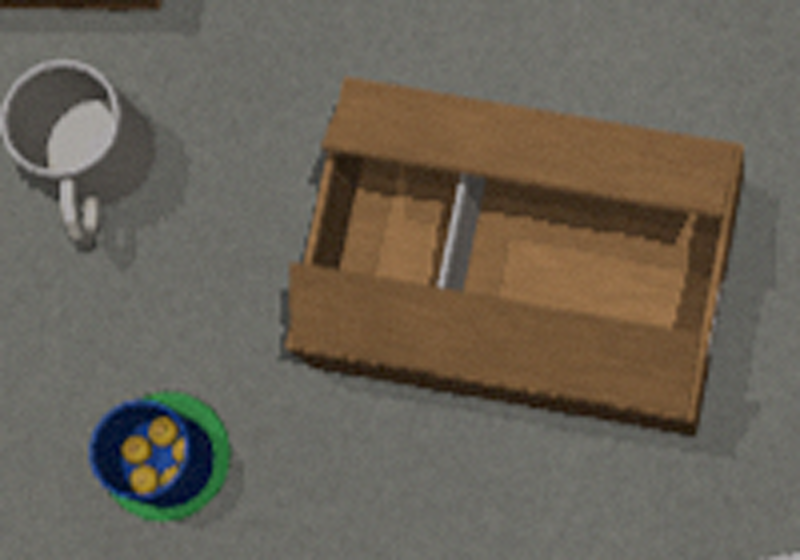

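View pics/s2.png

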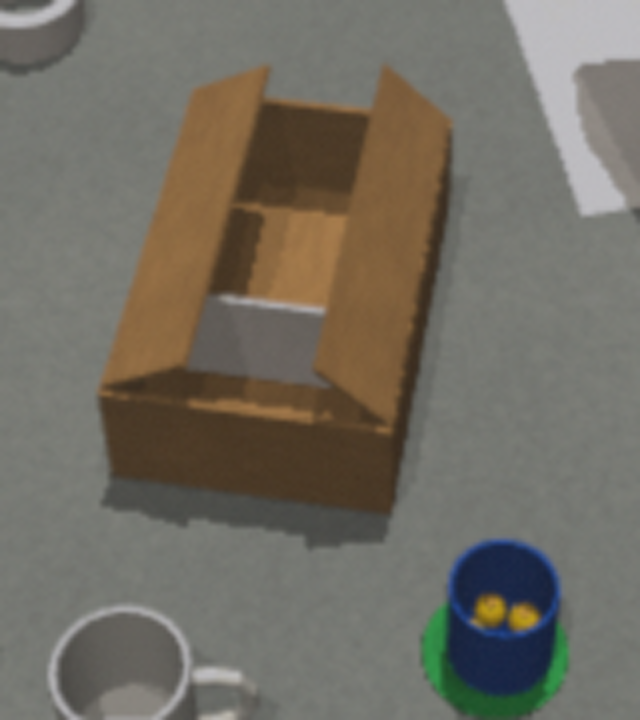

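```bash
cat > fit.py <<'E'
from h import *
import pickle
from scipy.optimize import least_squares
C=pickle.load(open("c0.pkl","rb"))
T=lambda a,b:(110+a/4,130+b/4); S=lambda a,b:(200+a/4,180+b/4)
def pts(p):
    x,y,th,an,af=p; R=np.array([[np.cos(th),-np.sin(th),0],[np.sin(th),np.cos(th),0],[0,0,1]])
    L={}
    for s,n in((1,"L"),(-1,"R")):
        L["fh"+n]=(.0905,s*.131,.092); L["nh"+n]=(-.0905,s*.131,.092)
        L["ff"+n]=(.0905-.065*np.cos(af),s*.131,.092+.065*np.sin(af))
        L["nf"+n]=(-.0905+.065*np.cos(an),s*.131,.092+.065*np.sin(an))
        L["bn"+n]=(-.093,s*.135,0);L["bf"+n]=(.093,s*.135,0)
    return {k:R@np.array(v)+[x,y,0] for k,v in L.items()}
obs=[("top","fhL",T(345,78)),("top","fhR",T(743,145)),("top","ffL",T(328,150)),("top","ffR",T(720,215)),
("top","nfL",T(292,264)),("top","nfR",T(708,328)),("top","nhL",T(290,345)),("top","bnR",T(695,434)),
("side","fhL",S(103,388)),("side","fhR",S(194,91)),("side","ffL",S(185,370)),("side","ffR",S(268,67)),
("side","nhL",S(393,428)),("side","nhR",S(450,122)),("side","nfL",S(315,373)),("side","nfR",S(385,67)),
("side","bfL",S(112,477)),("side","bnL",S(392,512))]
def f(p):
    P=pts(p); return np.concatenate([proj(C[c],P[k])[0]-uv for c,k,uv in obs])
s=least_squares(f,[.5,.12,-.1,.7,.7],loss="soft_l1"); print(np.round(s.x,4))
for (c,k,uv),e in zip(obs,f(s.x).reshape(-1,2)): print(c,k,np.round(e,1))
E
python3 fit.py
python3 - <<'E'
from h import *; import pickle
C=pickle.load(open("c0.pkl","rb")); t=C["top"]; s=C["side"]
T1=lambda a,b:(340+a/4,130+b/4); S1=lambda a,b:(190+a/4,90+b/4)
T2=lambda a,b:(110+a/4,130+b/4); S2=lambda a,b:(200+a/4,180+b/4)
print("redcap",tri([(t,T1(492,424)),(s,S1(471,96))]))
print("yelcap",tri([(t,T1(277,458)),(s,S1(506,196))]))
print("prof web end far",tri([(t,T1(281,108)),(s,S1(220,190))]))
print("prof web end near",tri([(t,T1(311,358)),(s,S1(416,183))]))
print("foot left edge table z8", onz(t,T1(233,135),.008),onz(t,T1(257,365),.008))
print("cup rim c",tri([(t,T2(138,452)),(s,S2(504,585))]))
print("mat",onz(t,T2(165,456),.003),onz(s,S2(495,650),.003))
E
```

```text
[ 0.5617  0.1521 -0.1563  0.7608  0.5362]
top fhL [0.3 1.5]
top fhR [-1.8  0.6]
top ffL [-2.1  0.6]
top ffR [0.3 0.8]
top nfL [-0.2  0.5]
top nfR [-2.   1.6]
top nhL [0.2 1.2]
top bnR [0.5 1.2]
side fhL [-0.5  0.1]
side fhR [-0.6 -0. ]
side ffL [-0.1 -0.7]
side ffR [-0.3 -0.2]
side nhL [-1.3 -0.7]
side nhR [-1.3 -0.9]
side nfL [-1.2 -0.4]
side nfR [-1.8 -0.2]
side bfL [-0.5 -0.1]
side bnL [-0.2  0.5]
redcap (array([ 0.45388932, -0.42819572,  0.07865371]), [np.float64(1.1), np.float64(1.1)])
yelcap (array([ 0.4289929 , -0.28925769,  0.08133933]), [np.float64(1.9), np.float64(1.9)])
prof web end far (array([ 0.66106186, -0.29783464,  0.08272548]), [np.float64(1.7), np.float64(1.7)])
prof web end near (array([ 0.49870708, -0.31530118,  0.07365461]), [np.float64(1.3), np.float64(1.3)])
foot left edge table z8 [ 0.6643646 -0.2810761  0.008    ] [ 0.50265774 -0.29363683  0.008     ]
cup rim c (array([0.42594759, 0.39644519, 0.0745914 ]), [np.float64(0.8), np.float64(0.8)])
mat [0.43196086 0.39821506 0.003     ] [0.42804757 0.39865422 0.003     ]
```

```bash
cat >> h.py <<'E'
from scipy.spatial.transform import Rotation as Ro
import json
CX,CY,CTH=0.5617,0.1521,-0.1563
def cart(x,y,z=0):
    c,s=np.cos(CTH),np.sin(CTH); return np.array([CX+c*x-s*y,CY+s*x+c*y,z])
def tocart(p):
    c,s=np.cos(CTH),np.sin(CTH); d=np.array(p[:2])-[CX,CY]; return np.array([c*d[0]+s*d[1],-s*d[0]+c*d[1],*p[2:]])
def down(a):  # tool down, tool x at world angle a
    return np.array([[np.cos(a),np.sin(a),0],[np.sin(a),-np.cos(a),0],[0,0,-1.]])
def plan(legs,g,v=.06,w=.15,start=None):
    """legs: list of (pos,R,[v]) ; prints rows"""
    s=r.get_state(); p=np.array(s["tcp_pos"]);R=np.array(s["tcp_rot"])
    if start: p,R=start
    rows=[]
    for leg in legs:
        P,RT=np.array(leg[0],float),leg[1]; vv=leg[2] if len(leg)>2 else v
        RT=R if RT is None else RT
        n=int(max(np.ceil(np.linalg.norm(P-p)/vv-1e-6),np.ceil(np.linalg.norm(Ro.from_matrix(R.T@RT).as_rotvec())/w-1e-6),1))
        for i in range(n):
            k=n-i
            dp=np.round(R.T@(P-p)/k,4 if vv<.01 else 3); dr=np.round(Ro.from_matrix(R.T@RT).as_rotvec()/k,3)
            dr[abs(dr)<.003]=0
            p=p+R@dp; R=R@Ro.from_rotvec(dr).as_matrix(); rows.append({"dr":(dr+0).tolist(),"dp":(dp+0).tolist(),"gripper":g})
    print(len(rows),"rows"); 
    for i in range(0,len(rows),10): print(json.dumps(rows[i:i+10]))
    return p,R
def st():
    s=r.get_state(); print("t",round(s["t"],2),"tcp",np.round(s["tcp_pos"],4),"z",np.round(s["tcp_rot"][:,2],3),"xang",round(np.arctan2(s["tcp_rot"][1,0],s["tcp_rot"][0,0]),3),"w",round(s["grip_width"],4),"F",np.round(s["ft_force"],1),"q",np.round(s["joint_positions"],2)); return s
E
python3 - <<'E'
from h import *
R=down(CTH)
print(cart(-.004,-.03,.2))
plan([(cart(-.004,-.03,.2),R)],1)
E
```

```text
[0.55307883 0.12308836 0.2       ]
14 rows
[{"dr": [0.0, 0.0, 0.032], "dp": [0.04, -0.042, -0.001], "gripper": 1}, {"dr": [0.0, 0.0, 0.032], "dp": [0.039, -0.043, -0.001], "gripper": 1}, {"dr": [0.0, 0.0, 0.032], "dp": [0.038, -0.044, -0.001], "gripper": 1}, {"dr": [0.0, 0.0, 0.032], "dp": [0.036, -0.045, -0.001], "gripper": 1}, {"dr": [0.0, 0.0, 0.032], "dp": [0.035, -0.046, -0.001], "gripper": 1}, {"dr": [0.0, 0.0, 0.032], "dp": [0.033, -0.048, -0.001], "gripper": 1}, {"dr": [0.0, 0.0, 0.032], "dp": [0.032, -0.049, -0.001], "gripper": 1}, {"dr": [0.0, 0.0, 0.032], "dp": [0.03, -0.05, 0.0], "gripper": 1}, {"dr": [0.0, 0.0, 0.032], "dp": [0.028, -0.05, -0.001], "gripper": 1}, {"dr": [0.0, 0.0, 0.032], "dp": [0.027, -0.051, 0.0], "gripper": 1}]
[{"dr": [0.0, 0.0, 0.032], "dp": [0.025, -0.052, -0.001], "gripper": 1}, {"dr": [0.0, 0.0, 0.032], "dp": [0.024, -0.053, 0.0], "gripper": 1}, {"dr": [0.0, 0.0, 0.033], "dp": [0.022, -0.054, -0.001], "gripper": 1}, {"dr": [0.0, 0.0, 0.032], "dp": [0.02, -0.055, 0.0], "gripper": 1}]
```

Call:
carry_out:
  steps:
    - {"dr": [0, 0, 0.032], "dp": [0.04, -0.042, -0.001], "gripper": 1}
    - {"dr": [0, 0, 0.032], "dp": [0.039, -0.043, -0.001], "gripper": 1}
    - {"dr": [0, 0, 0.032], "dp": [0.038, -0.044, -0.001], "gripper": 1}
    - {"dr": [0, 0, 0.032], "dp": [0.036, -0.045, -0.001], "gripper": 1}
    - {"dr": [0, 0, 0.032], "dp": [0.035, -0.046, -0.001], "gripper": 1}
    - {"dr": [0, 0, 0.032], "dp": [0.033, -0.048, -0.001], "gripper": 1}
    - {"dr": [0, 0, 0.032], "dp": [0.032, -0.049, -0.001], "gripper": 1}
    - {"dr": [0, 0, 0.032], "dp": [0.03, -0.05, 0], "gripper": 1}
    - {"dr": [0, 0, 0.032], "dp": [0.028, -0.05, -0.001], "gripper": 1}
    - {"dr": [0, 0, 0.032], "dp": [0.027, -0.051, 0], "gripper": 1}

```text
t: 2.8
tcp_pos: [0.4474, -0.0817, 0.1982]
tcp_rot: [[1.0, -0.028, 0.001], [-0.028, -1.0, -0.001], [0.001, 0.001, -1.0]]
ft_force: [-0.1, -0.0, 0.1]
grip_width: 0.0015
```

Call:
carry_out:
  steps:
    - {"dr": [0, 0, 0.032], "dp": [0.025, -0.052, -0.001], "gripper": 1}
    - {"dr": [0, 0, 0.032], "dp": [0.024, -0.053, 0], "gripper": 1}
    - {"dr": [0, 0, 0.033], "dp": [0.022, -0.054, -0.001], "gripper": 1}
    - {"dr": [0, 0, 0.032], "dp": [0.02, -0.055, 0], "gripper": 1}
    - {"dr": [0, 0, 0], "dp": [0, 0, 0], "gripper": 1}

```text
t: 3.42
tcp_pos: [0.555, 0.127, 0.1998]
tcp_rot: [[0.989, -0.15, 0.002], [-0.15, -0.989, 0.001], [0.002, -0.001, -1.0]]
ft_force: [-0.1, -0.9, 0.1]
grip_width: 0.0001
```

```bash
python3 - <<'E'
from h import *
st()
for n in ["side","top","wrist"]:
    c=r.camera(n); cv2.imwrite(f"pics/{n}1.png",c["color"][:,:,::-1])
R=down(CTH)
plan([(cart(-.004,-.03,.105),R),(cart(.15,-.03,.108),R)],1,v=.04)
E
```

```text
t 3.42 tcp [0.555  0.127  0.1998] z [ 0.002  0.001 -1.   ] xang -0.151 w 0.0001 F [-0.1 -0.9  0.1] q [0.03 0.44 1.57 0.   1.13 1.75]
7 rows
[{"dr": [0.0, 0.0, 0.0], "dp": [0.0, 0.0, 0.031], "gripper": 1}, {"dr": [0.0, 0.0, 0.0], "dp": [0.0, 0.0, 0.032], "gripper": 1}, {"dr": [0.0, 0.0, 0.0], "dp": [0.001, 0.0, 0.031], "gripper": 1}, {"dr": [0.0, 0.0, 0.0], "dp": [0.038, 0.0, -0.001], "gripper": 1}, {"dr": [0.0, 0.0, 0.0], "dp": [0.039, 0.0, -0.001], "gripper": 1}, {"dr": [0.0, 0.0, 0.0], "dp": [0.038, 0.0, 0.0], "gripper": 1}, {"dr": [0.0, 0.0, 0.0], "dp": [0.039, 0.0, -0.001], "gripper": 1}]
```

View pics/top1.png

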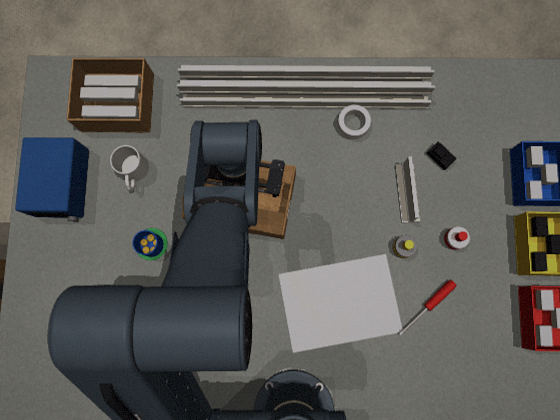

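View pics/side1.png

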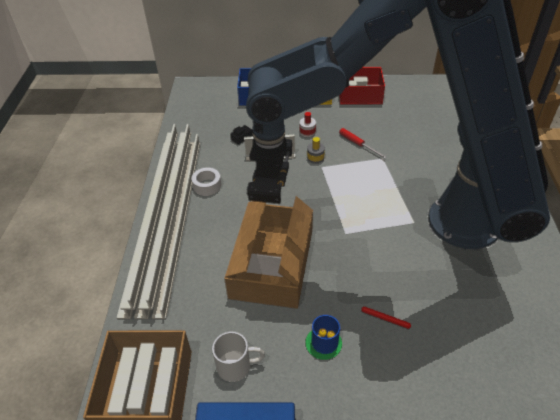

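View pics/wrist1.png

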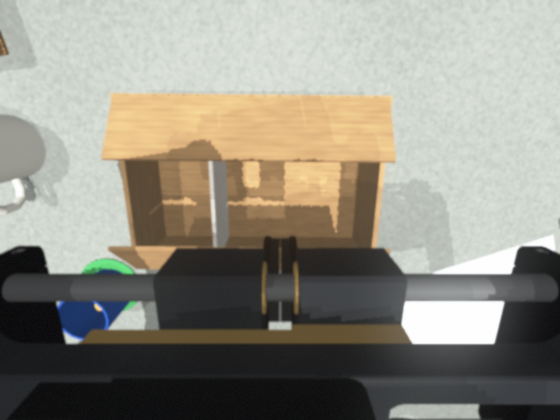

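Call:
carry_out:
  steps:
    - {"dr": [0, 0, 0], "dp": [0, 0, 0.031], "gripper": 1}
    - {"dr": [0, 0, 0], "dp": [0, 0, 0.032], "gripper": 1}
    - {"dr": [0, 0, 0], "dp": [0.001, 0, 0.031], "gripper": 1}
    - {"dr": [0, 0, 0], "dp": [0.03, 0, 0], "gripper": 1}
    - {"dr": [0, 0, 0], "dp": [0.03, 0, -0.001], "gripper": 1}
    - {"dr": [0, 0, 0], "dp": [0.03, 0, 0], "gripper": 1}
    - {"dr": [0, 0, 0], "dp": [0.03, 0, -0.001], "gripper": 1}
    - {"dr": [0, 0, 0], "dp": [0.03, 0, 0], "gripper": 1}
    - {"dr": [0, 0, 0], "dp": [0, 0, 0], "gripper": 1}

```text
t: 4.7
tcp_pos: [0.704, 0.097, 0.1078]
tcp_rot: [[0.987, -0.159, 0.002], [-0.159, -0.987, -0.0], [0.002, 0.0, -1.0]]
ft_force: [-0.2, -0.6, 0.2]
grip_width: 0.0
```

```bash
python3 - <<'E'
from h import *
s=st(); print(tocart(s["tcp_pos"]))
for n in ["side","wrist"]:
    c=r.camera(n); cv2.imwrite(f"pics/{n}2.png",c["color"][:,:,::-1])
E
```

```text
t 4.7 tcp [0.704  0.097  0.1078] z [ 0.002 -0.    -1.   ] xang -0.16 w 0.0 F [-0.2 -0.6  0.2] q [-0.02  0.73  1.27 -0.    1.14  1.71]
[ 0.14911726 -0.03228354  0.10784704]
```

View pics/side2.png

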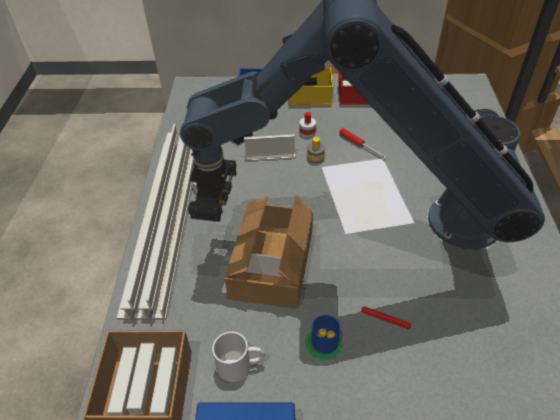

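```bash
python3 - <<'E'
from h import *
s=st(); c=r.camera("side"); R=s["tcp_rot"];p=s["tcp_pos"]
print(proj(c,p), proj(c,p-R[:,2]*.07), proj(c,p-R[:,2]*.2))
crop(c["color"],150,120,350,320,4,"pics/s3.png")
c=r.camera("top"); print(proj(c,p));crop(c["color"],150,60,350,260,4,"pics/t3.png")
E
```

```text
t 4.8 tcp [0.7009 0.0985 0.1074] z [-0.003  0.    -1.   ] xang -0.158 w 0.0001 F [-0.5  0.  -0.5] q [-0.02  0.73  1.27 -0.    1.14  1.71]
[[219.43200719 222.70974725]] [[216.42574284 204.65825856]] [[210.20639683 167.31342095]]
[[260.03589014 139.08920691]]
```

View pics/s3.png

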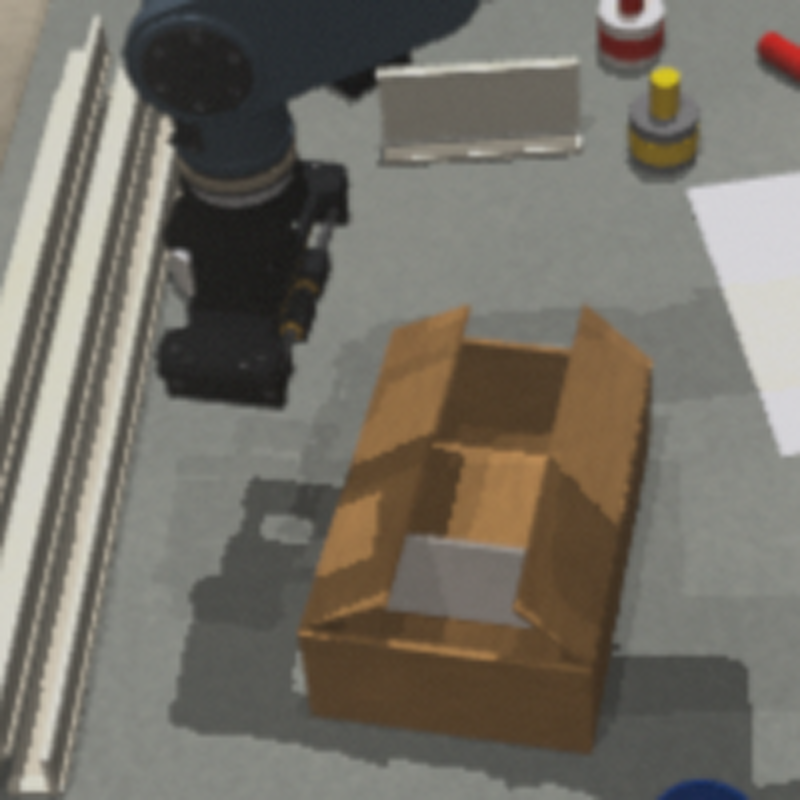

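View pics/t3.png

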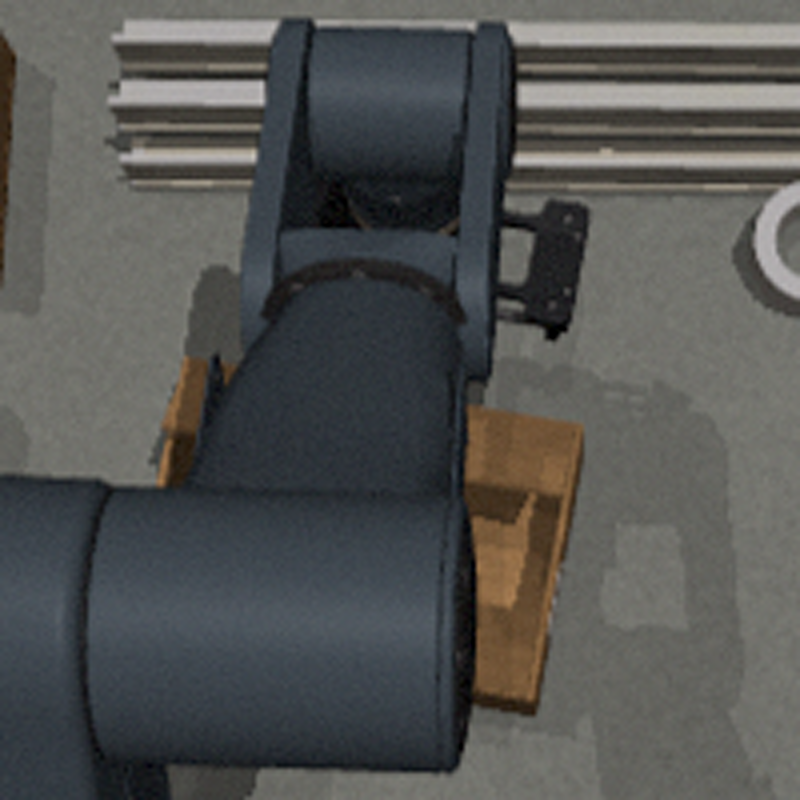

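View pics/wrist2.png

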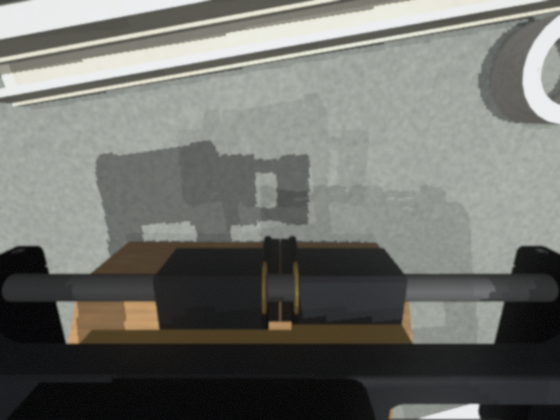

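```bash
python3 - <<'E'
from h import *
s=st(); c=r.camera("wrist"); p=s["tcp_pos"]; print(np.round(c["pose"],3))
for a in (.536,2.88):
  for k,x,y,z in [("h",.0905,.131,.092),("h",.0905,-.131,.092),("f",.0905-.065*np.cos(a),.131,.092+.065*np.sin(a)),("f",.0905-.065*np.cos(a),-.131,.092+.065*np.sin(a))]:
    print(a,k,np.round(proj(c,cart(x,y,z))))
print(proj(c,p))
E
```

```text
t 4.9 tcp [0.7006 0.0994 0.1076] z [-0.002  0.    -1.   ] xang -0.157 w 0.0004 F [ 0.6 -0.3 -0. ] q [-0.02  0.73  1.27  0.    1.14  1.71]
[[-0.156 -0.947 -0.28   0.777]
 [-0.988  0.15   0.045  0.087]
 [-0.001  0.284 -0.959  0.302]
 [ 0.     0.     0.     1.   ]]
0.536 h [[ 77. 290.]]
0.536 h [[405. 290.]]
0.536 f [[ 62. 381.]]
0.536 f [[415. 381.]]
2.88 h [[ 77. 290.]]
2.88 h [[405. 290.]]
2.88 f [[ 43. 223.]]
2.88 f [[426. 223.]]
[[279.19816438 232.8521832 ]]
```

```bash
python3 - <<'E'
from h import *
R=down(CTH)
plan([(cart(.15,-.03,.19),R),(cart(-.004,-.03,.19),R),(cart(-.004,-.03,.105),R)],1,v=.05)
E
```

```text
8 rows
[{"dr": [0.0, 0.0, 0.0], "dp": [0.002, 0.0, -0.041], "gripper": 1}, {"dr": [0.0, 0.0, 0.0], "dp": [0.002, 0.0, -0.041], "gripper": 1}, {"dr": [0.0, 0.0, 0.0], "dp": [-0.038, 0.0, 0.0], "gripper": 1}, {"dr": [0.0, 0.0, 0.0], "dp": [-0.039, 0.0, 0.0], "gripper": 1}, {"dr": [0.0, 0.0, 0.0], "dp": [-0.038, 0.0, 0.0], "gripper": 1}, {"dr": [0.0, 0.0, 0.0], "dp": [-0.039, 0.0, 0.0], "gripper": 1}, {"dr": [0.0, 0.0, 0.0], "dp": [0.0, 0.0, 0.042], "gripper": 1}, {"dr": [0.0, 0.0, 0.0], "dp": [0.0, 0.0, 0.043], "gripper": 1}]
```

Call:
carry_out:
  steps:
    - {"dr": [0, 0, 0], "dp": [0.002, 0, -0.041], "gripper": 1}
    - {"dr": [0, 0, 0], "dp": [0.002, 0, -0.041], "gripper": 1}
    - {"dr": [0, 0, 0], "dp": [-0.038, 0, 0], "gripper": 1}
    - {"dr": [0, 0, 0], "dp": [-0.039, 0, 0], "gripper": 1}
    - {"dr": [0, 0, 0], "dp": [-0.038, 0, 0], "gripper": 1}
    - {"dr": [0, 0, 0], "dp": [-0.039, 0, 0], "gripper": 1}
    - {"dr": [0, 0, 0], "dp": [0, 0, 0.042], "gripper": 1}
    - {"dr": [0, 0, 0], "dp": [0, 0, 0.043], "gripper": 1}
    - {"dr": [0, 0, 0], "dp": [0, 0, 0], "gripper": 1}

```text
t: 6.08
tcp_pos: [0.5503, 0.1234, 0.1024]
tcp_rot: [[0.988, -0.155, -0.008], [-0.155, -0.988, -0.0], [-0.008, 0.001, -1.0]]
ft_force: [0.1, 0.2, -0.5]
grip_width: 0.0005
```

```bash
python3 - <<'E'
from h import *
s=st(); print(tocart(s["tcp_pos"]))
c=r.camera("side"); crop(c["color"],180,150,380,320,4,"pics/s4.png"); print(proj(c,s["tcp_pos"]))
c=r.camera("wrist"); cv2.imwrite("pics/w4.png",c["color"][:,:,::-1])
E
```

```text
t 6.08 tcp [0.5503 0.1234 0.1024] z [-0.008 -0.    -1.   ] xang -0.156 w 0.0005 F [ 0.1  0.2 -0.5] q [ 0.02  0.57  1.66 -0.    0.92  1.75]
[-0.00676816 -0.03015838  0.10235402]
[[275.0755508  230.68168351]]
```

View pics/s4.png

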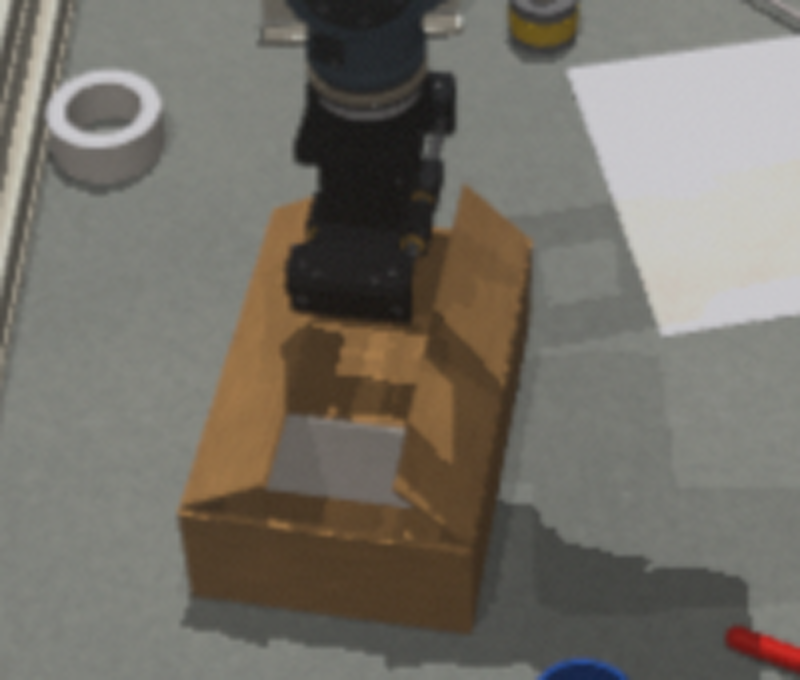

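View pics/w4.png

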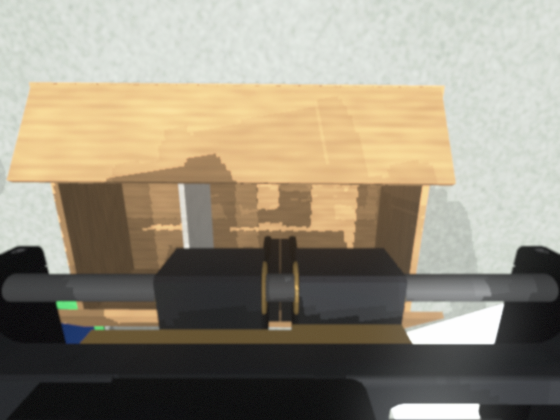

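Call:
carry_out:
  steps:
    - {"dr": [0, 0, 0], "dp": [0.012, 0, 0], "gripper": 1}
    - {"dr": [0, 0, 0], "dp": [0.012, 0, 0], "gripper": 1}
    - {"dr": [0, 0, 0], "dp": [0.012, 0, 0], "gripper": 1}
    - {"dr": [0, 0, 0], "dp": [0.012, 0, 0], "gripper": 1}
    - {"dr": [0, 0, 0], "dp": [0.012, 0, 0], "gripper": 1}

```text
t: 6.8
tcp_pos: [0.6145, 0.1137, 0.1047]
tcp_rot: [[0.988, -0.156, -0.0], [-0.156, -0.988, -0.0], [-0.0, 0.0, -1.0]]
ft_force: [0.1, 0.5, -0.8]
grip_width: 0.0004
```

```bash
python3 - <<'E'
from h import *
s=st(); print(tocart(s["tcp_pos"]))
c=r.camera("side"); crop(c["color"],180,150,380,320,4,"pics/s5.png"); print(proj(c,s["tcp_pos"]))
c=r.camera("wrist"); cv2.imwrite("pics/w5.png",c["color"][:,:,::-1])
E
```

```text
t 6.8 tcp [0.6145 0.1137 0.1047] z [-0. -0. -1.] xang -0.156 w 0.0004 F [ 0.1  0.5 -0.8] q [ 0.    0.63  1.51 -0.    1.    1.73]
[ 0.05814885 -0.02972266  0.1046965 ]
[[251.18087886 227.47223625]]
```

View pics/s5.png

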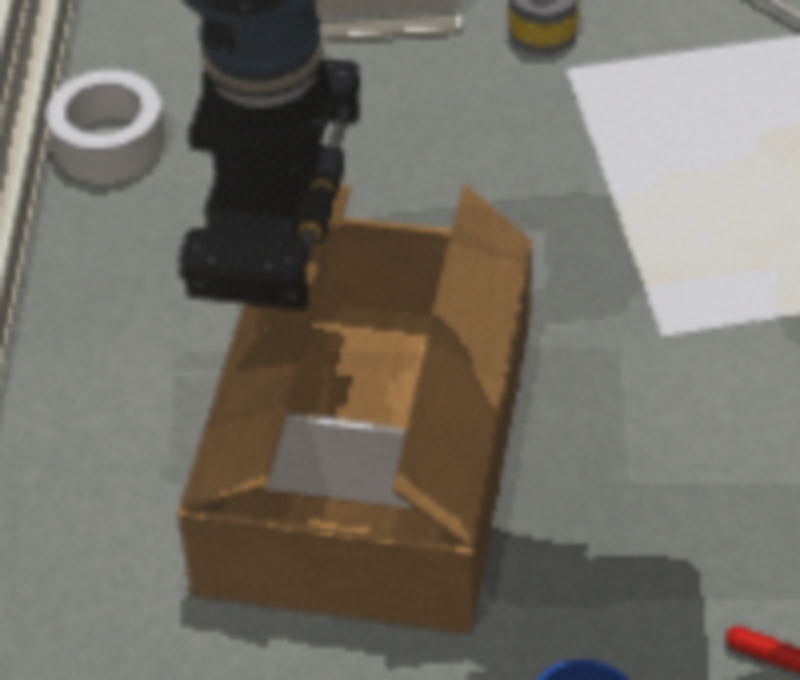

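View pics/w5.png

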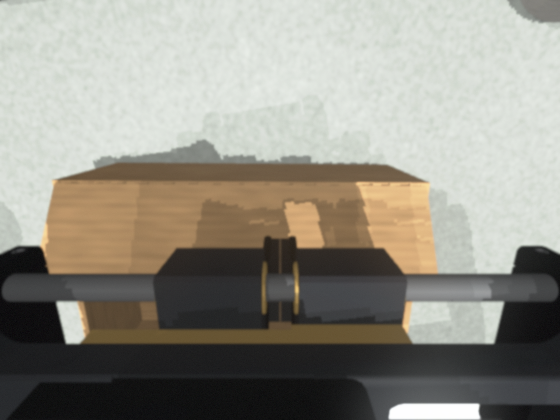

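```bash
python3 - <<'E'
from h import *
import pickle
C=pickle.load(open("c0.pkl","rb"))
w=r.camera("wrist"); s=st()
for a in (.3,.536,.7):
  for k,x,y,z in [("h",.0905,.131,.092),("h",.0905,-.131,.092),("f",.0905-.065*np.cos(a),.131,.092+.065*np.sin(a)),("f",.0905-.065*np.cos(a),-.131,.092+.065*np.sin(a))]:
    print(a,k,np.round(proj(w,cart(x,y,z))))
T=lambda a,b:(110+a/4,130+b/4); S=lambda a,b:(200+a/4,180+b/4)
for k,t,sd in [("fhL",T(345,78),S(103,388)),("fhR",T(743,145),S(194,91)),("ffL",T(328,150),S(185,370)),("ffR",T(720,215),S(268,67)),("nfL",T(292,264),S(315,373)),("nfR",T(708,328),S(385,67))]:
  p,e=tri([(C["top"],t),(C["side"],sd)]); print(k,np.round(p,3),np.round(tocart(p),3),e)
crop(w["color"],0,140,560,360,1.4,"pics/w6.png")
E
```

```text
t 6.95 tcp [0.6142 0.1137 0.1045] z [-0. -0. -1.] xang -0.157 w 0.0005 F [ 0.8 -1.1 -0.7] q [ 0.    0.63  1.51 -0.    1.    1.73]
0.3 h [[ 52. 185.]]
0.3 h [[423. 185.]]
0.3 f [[ 51. 277.]]
0.3 f [[423. 277.]]
0.536 h [[ 52. 185.]]
0.536 h [[423. 185.]]
0.536 f [[ 33. 280.]]
0.536 f [[434. 280.]]
0.7 h [[ 52. 185.]]
0.7 h [[423. 185.]]
0.7 f [[ 20. 278.]]
0.7 f [[443. 278.]]
fhL [0.672 0.268 0.094] [0.091 0.132 0.094] [np.float64(2.5), np.float64(2.5)]
fhR [0.631 0.004 0.088] [ 0.092 -0.135  0.088] [np.float64(2.0), np.float64(2.0)]
ffL [0.618 0.272 0.118] [0.037 0.128 0.118] [np.float64(1.4), np.float64(1.4)]
ffR [0.576 0.018 0.126] [ 0.035 -0.13   0.126] [np.float64(1.4), np.float64(1.4)]
nfL [0.538 0.288 0.136] [-0.044  0.131  0.136] [np.float64(2.1), np.float64(2.1)]
nfR [0.498 0.025 0.133] [-0.043 -0.135  0.133] [np.float64(4.8), np.float64(4.8)]
```

View pics/w6.png

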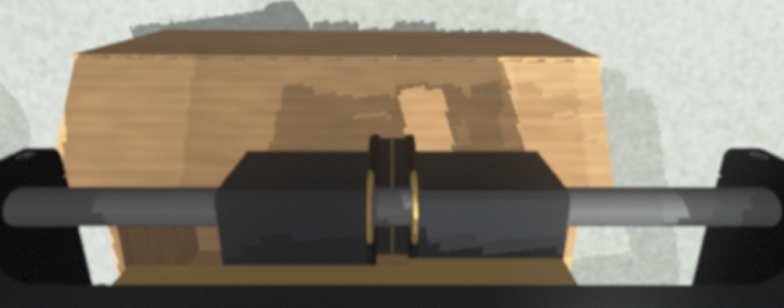

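```bash
python3 - <<'E'
from h import *
s=st(); c=r.camera("side"); R=s["tcp_rot"];p=s["tcp_pos"]
f=lambda x,y,z: np.round((proj(c,p+R@[x,y,z])[0]-[180,150])*4)
for z in (-.07,0):
  for y in (-.095,-.015,.015,.095):
    for x in (-.0375,-.01,.01,.0375): print(x,y,z,f(x,y,z))
E
```

```text
t 6.95 tcp [0.6142 0.1137 0.1045] z [-0. -0. -1.] xang -0.157 w 0.0005 F [ 0.8 -1.1 -0.7] q [ 0.    0.63  1.51 -0.    1.    1.73]
-0.0375 -0.095 -0.07 [305. 356.]
-0.01 -0.095 -0.07 [261. 351.]
0.01 -0.095 -0.07 [229. 347.]
0.0375 -0.095 -0.07 [186. 342.]
-0.0375 -0.015 -0.07 [331. 261.]
-0.01 -0.015 -0.07 [288. 257.]
0.01 -0.015 -0.07 [258. 253.]
0.0375 -0.015 -0.07 [216. 248.]
-0.0375 0.015 -0.07 [340. 228.]
-0.01 0.015 -0.07 [298. 223.]
0.01 0.015 -0.07 [268. 220.]
0.0375 0.015 -0.07 [227. 215.]
-0.0375 0.095 -0.07 [363. 143.]
-0.01 0.095 -0.07 [323. 139.]
0.01 0.095 -0.07 [294. 136.]
0.0375 0.095 -0.07 [254. 132.]
-0.0375 -0.095 0 [311. 427.]
-0.01 -0.095 0 [269. 422.]
0.01 -0.095 0 [239. 418.]
0.0375 -0.095 0 [197. 413.]
-0.0375 -0.015 0 [336. 333.]
-0.01 -0.015 0 [295. 328.]
0.01 -0.015 0 [266. 325.]
0.0375 -0.015 0 [225. 320.]
-0.0375 0.015 0 [344. 300.]
-0.01 0.015 0 [304. 295.]
0.01 0.015 0 [275. 292.]
0.0375 0.015 0 [236. 287.]
-0.0375 0.095 0 [366. 215.]
-0.01 0.095 0 [328. 211.]
0.01 0.095 0 [300. 208.]
0.0375 0.095 0 [262. 204.]
```

```bash
python3 - <<'E'
from h import *
c=r.camera("side"); crop(c["color"],220,195,290,245,11,"pics/s6.png"); 
c=r.camera("top"); s=st(); print(proj(c,s["tcp_pos"])); crop(c["color"],150,110,320,250,4.5,"pics/t6.png")
E
```

```text
t 7.1 tcp [0.6129 0.114  0.1045] z [-0.001  0.    -1.   ] xang -0.156 w 0.0002 F [ 0.6 -0.2  0.2] q [0.   0.63 1.51 0.   1.   1.73]
[[253.36530851 171.89585004]]
```

View pics/s6.png

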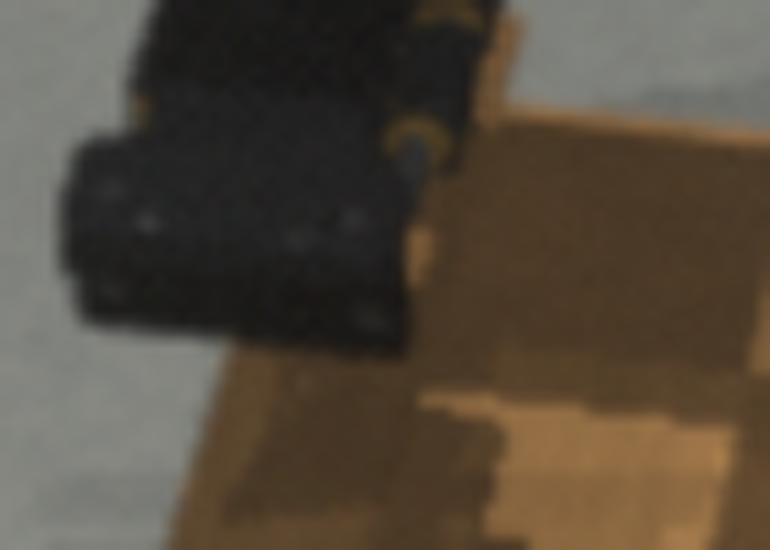

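View pics/t6.png

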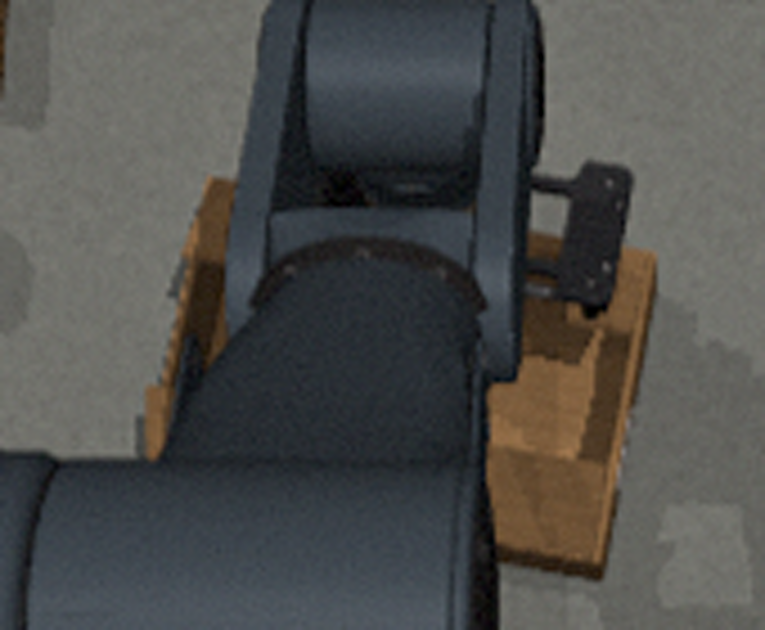

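```bash
python3 - <<'E'
from h import *
s=st(); w=r.camera("wrist"); R=s["tcp_rot"];p=s["tcp_pos"]
T=np.eye(4);T[:3,:3]=R;T[:3,3]=p; X=np.linalg.inv(T)@w["pose"]
T4=np.eye(4);T4[:3,:3]=[[.988,-.155,-.008],[-.155,-.988,0],[-.008,.001,-1]];T4[:3,3]=[.5503,.1234,.1024]
w4=dict(w);w4["pose"]=T4@X
for a in (.1,.3,.536,.7):
  for k,x,y,z in [("h",.0905,.131,.092),("h",.0905,-.131,.092),("f",.0905-.065*np.cos(a),.131,.092+.065*np.sin(a)),("f",.0905-.065*np.cos(a),-.131,.092+.065*np.sin(a))]:
    print(a,k,np.round(proj(w4,cart(x,y,z))))
print(X.round(3))
E
```

```text
t 7.1 tcp [0.6129 0.114  0.1045] z [-0.001  0.    -1.   ] xang -0.156 w 0.0002 F [ 0.6 -0.2  0.2] q [0.   0.63 1.51 0.   1.   1.73]
0.1 h [[25. 84.]]
0.1 h [[438.  84.]]
0.1 f [[ 41. 186.]]
0.1 f [[428. 186.]]
0.3 h [[25. 84.]]
0.3 h [[438.  84.]]
0.3 f [[ 25. 186.]]
0.3 f [[438. 186.]]
0.536 h [[25. 84.]]
0.536 h [[438.  84.]]
0.536 f [[  2. 181.]]
0.536 f [[452. 182.]]
0.7 h [[25. 84.]]
0.7 h [[438.  84.]]
0.7 f [[-15. 174.]]
0.7 f [[463. 174.]]
[[ 0.    -0.96  -0.281  0.077]
 [ 1.     0.    -0.001  0.001]
 [ 0.001 -0.281  0.96  -0.194]
 [ 0.     0.     0.     1.   ]]
```

Call:
carry_out:
  steps:
    - {"dr": [0, 0, 0], "dp": [0, 0, -0.045], "gripper": 1}
    - {"dr": [0, 0, 0], "dp": [-0.03, 0, 0], "gripper": 1}
    - {"dr": [0, 0, 0], "dp": [-0.03, 0, 0], "gripper": 1}
    - {"dr": [0, 0, 0], "dp": [0, 0, 0.04], "gripper": 1}
    - {"dr": [0, 0, 0], "dp": [0, 0, 0.04], "gripper": 1}
    - {"dr": [0, 0, 0], "dp": [0, 0, 0], "gripper": 1}
    - {"dr": [0, 0, 0], "dp": [0.012, 0, 0], "gripper": 1}
    - {"dr": [0, 0, 0], "dp": [0.012, 0, 0], "gripper": 1}
    - {"dr": [0, 0, 0], "dp": [0.012, 0, 0], "gripper": 1}
    - {"dr": [0, 0, 0], "dp": [0.012, 0, 0], "gripper": 1}

```text
t: 8.4
tcp_pos: [0.5785, 0.1191, 0.0686]
tcp_rot: [[0.986, -0.156, -0.05], [-0.156, -0.988, 0.005], [-0.05, 0.003, -0.999]]
ft_force: [-46.0, 9.8, 24.7]
grip_width: 0.0006
```

```bash
python3 - <<'E'
from h import *
s=st(); print(tocart(s["tcp_pos"]))
c=r.camera("side"); crop(c["color"],180,150,380,320,4,"pics/s7.png"); print(proj(c,s["tcp_pos"]))
c=r.camera("wrist"); cv2.imwrite("pics/w7.png",c["color"][:,:,::-1])
E
```

```text
t 8.4 tcp [0.5785 0.1191 0.0686] z [-0.05   0.005 -0.999] xang -0.157 w 0.0006 F [-46.    9.8  24.7] q [0.01 0.66 1.58 0.01 0.95 1.73]
[ 0.02176806 -0.02993864  0.06859662]
[[265.14365838 237.73779117]]
```

View pics/s7.png

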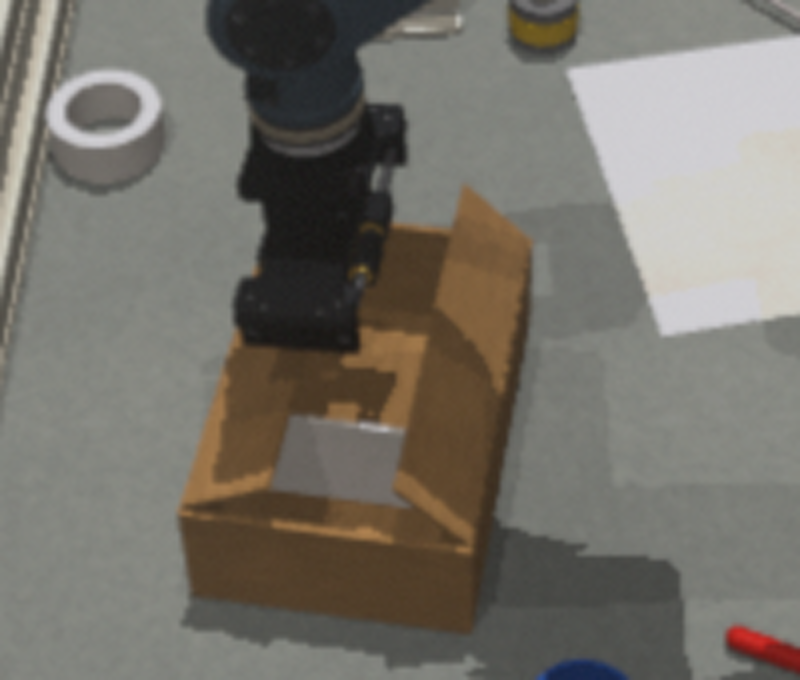

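View pics/w7.png

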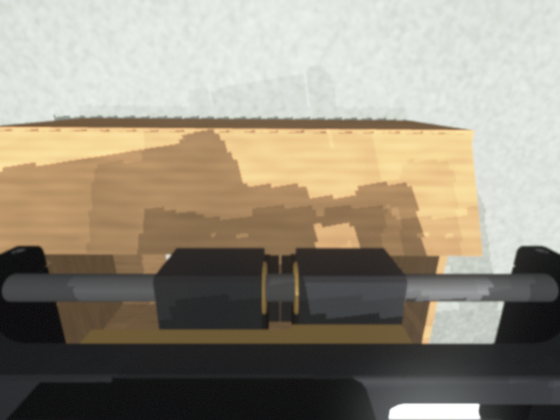

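Call:
carry_out:
  steps:
    - {"dr": [0, 0, 0], "dp": [-0.02, 0, 0], "gripper": 1}
    - {"dr": [0, 0, 0], "dp": [-0.02, 0, 0], "gripper": 1}
    - {"dr": [0, 0, 0], "dp": [0, 0, 0], "gripper": 1}

```text
t: 8.88
tcp_pos: [0.5624, 0.1222, 0.0709]
tcp_rot: [[0.988, -0.155, 0.001], [-0.155, -0.988, 0.0], [0.001, -0.0, -1.0]]
ft_force: [-0.8, -0.1, -0.1]
grip_width: 0.0004
```

```bash
python3 - <<'E'
from h import *
s=st(); print(tocart(s["tcp_pos"]))
c=r.camera("side"); crop(c["color"],180,150,380,320,4,"pics/s8.png"); print(proj(c,s["tcp_pos"]))
c=r.camera("wrist"); cv2.imwrite("pics/w8.png",c["color"][:,:,::-1])
E
```

```text
t 8.88 tcp [0.5624 0.1222 0.0709] z [ 0.001  0.    -1.   ] xang -0.156 w 0.0004 F [-0.8 -0.1 -0.1] q [0.02 0.62 1.66 0.   0.86 1.75]
[ 0.00537687 -0.02943649  0.07090502]
[[270.99831271 238.0207963 ]]
```

View pics/s8.png

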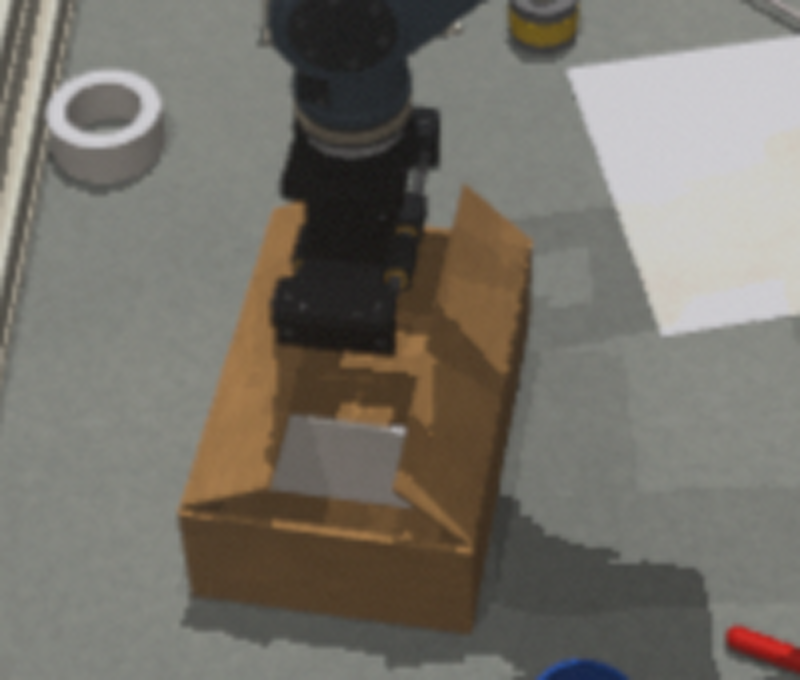

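View pics/w8.png

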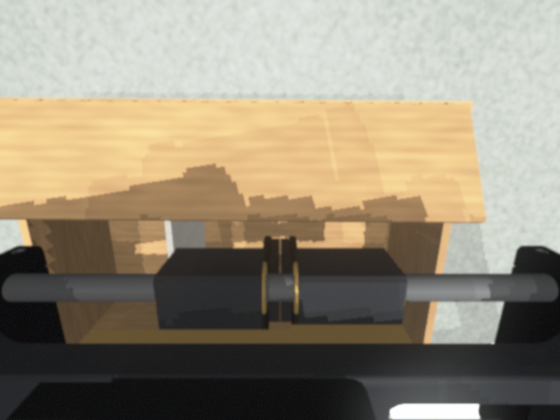

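Call:
carry_out:
  steps:
    - {"dr": [0, 0, 0], "dp": [0.016, 0, 0], "gripper": 1}
    - {"dr": [0, 0, 0], "dp": [0.004, 0, -0.01], "gripper": 1}
    - {"dr": [0, 0, 0], "dp": [0.004, 0, -0.01], "gripper": 1}
    - {"dr": [0, 0, 0], "dp": [0.004, 0, -0.008], "gripper": 1}
    - {"dr": [0, 0, 0], "dp": [0.004, 0, -0.008], "gripper": 1}

```text
t: 9.6
tcp_pos: [0.5943, 0.1169, 0.1066]
tcp_rot: [[0.988, -0.156, 0.001], [-0.156, -0.988, -0.0], [0.001, -0.0, -1.0]]
ft_force: [0.3, -0.0, -0.3]
grip_width: 0.0004
```

```bash
python3 - <<'E'
from h import *
s=st(); print(tocart(s["tcp_pos"]))
c=r.camera("side"); crop(c["color"],180,150,380,320,4,"pics/s9.png"); print(proj(c,s["tcp_pos"]))
E
```

```text
t 9.6 tcp [0.5943 0.1169 0.1066] z [ 0.001 -0.    -1.   ] xang -0.156 w 0.0004 F [ 0.3 -0.  -0.3] q [ 0.01  0.6   1.56 -0.    0.98  1.74]
[ 0.03766898 -0.02965494  0.10662957]
[[258.62636209 227.8756453 ]]
```

View pics/s9.png

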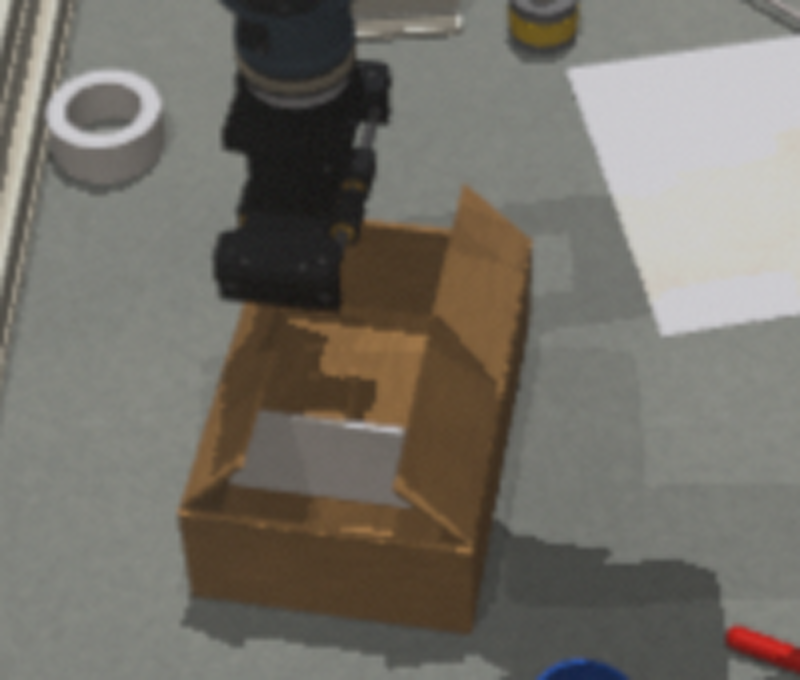

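Call:
carry_out:
  steps:
    - {"dr": [0, 0, 0], "dp": [0.01, 0, -0.003], "gripper": 1}
    - {"dr": [0, 0, 0], "dp": [0.01, 0, -0.003], "gripper": 1}
    - {"dr": [0, 0, 0], "dp": [0.01, 0, -0.003], "gripper": 1}
    - {"dr": [0, 0, 0], "dp": [0.01, 0, -0.003], "gripper": 1}
    - {"dr": [0, 0, 0], "dp": [0.01, 0, 0], "gripper": 1}

```text
t: 10.28
tcp_pos: [0.6441, 0.109, 0.1178]
tcp_rot: [[0.988, -0.156, 0.0], [-0.156, -0.988, -0.0], [0.0, -0.0, -1.0]]
ft_force: [-0.2, 0.6, -0.1]
grip_width: 0.0009
```

```bash
python3 - <<'E'
from h import *
s=st(); print(tocart(s["tcp_pos"]))
c=r.camera("side"); crop(c["color"],180,150,380,320,4,"pics/s10.png"); print(proj(c,s["tcp_pos"]))
E
```

```text
t 10.28 tcp [0.6441 0.109  0.1178] z [ 0. -0. -1.] xang -0.156 w 0.0009 F [-0.2  0.6 -0.1] q [-0.    0.65  1.42 -0.    1.07  1.72]
[ 0.08812807 -0.02970406  0.11778667]
[[239.86902482 222.9498316 ]]
```

View pics/s10.png

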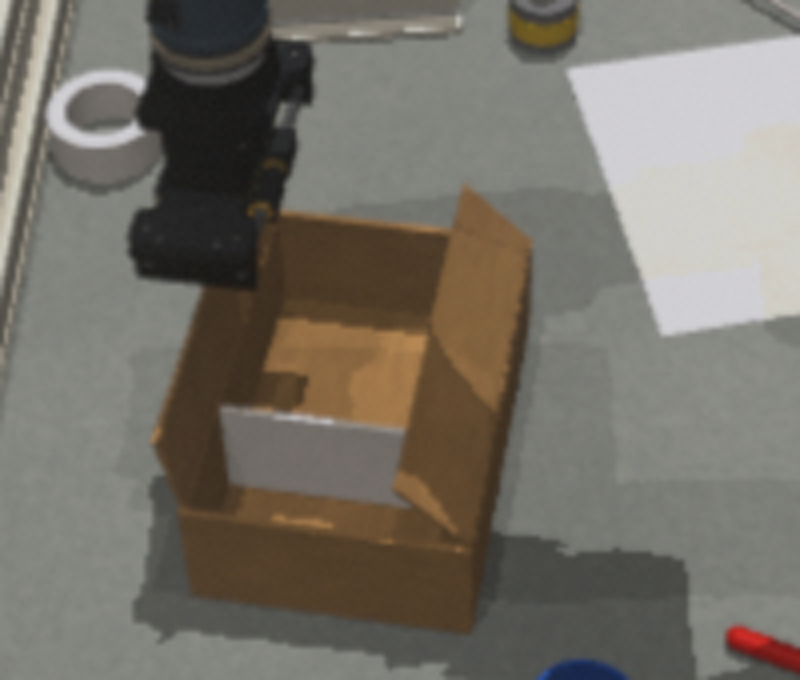

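Call:
carry_out:
  steps:
    - {"dr": [0, 0, 0], "dp": [0.012, 0, 0], "gripper": 1}
    - {"dr": [0, 0, 0], "dp": [0.012, 0, 0.002], "gripper": 1}
    - {"dr": [0, 0, 0], "dp": [0.012, 0, 0.003], "gripper": 1}
    - {"dr": [0, 0, 0], "dp": [0.012, 0, 0.005], "gripper": 1}
    - {"dr": [0, 0, 0], "dp": [0, 0, 0.006], "gripper": 1}
    - {"dr": [0, 0, 0], "dp": [0, 0, 0], "gripper": 1}

```text
t: 11.08
tcp_pos: [0.6899, 0.1017, 0.1009]
tcp_rot: [[0.988, -0.156, -0.002], [-0.156, -0.988, 0.0], [-0.002, 0.0, -1.0]]
ft_force: [0.5, 0.9, -1.2]
grip_width: 0.0006
```

```bash
python3 - <<'E'
from h import *
s=st(); print(tocart(s["tcp_pos"]))
c=r.camera("side"); crop(c["color"],180,150,380,320,4,"pics/s11.png"); print(proj(c,s["tcp_pos"]))
R=down(CTH)
plan([(cart(.136,-.03,.19),R),(cart(-.01,-.03,.19),R),(cart(-.01,-.03,.071),R)],1,v=.055)
E
```

```text
t 11.07 tcp [0.6899 0.1017 0.1009] z [-0.002  0.    -1.   ] xang -0.156 w 0.0006 F [ 0.5  0.9 -1.2] q [-0.01  0.72  1.31  0.    1.11  1.71]
[ 0.13448828 -0.02978924  0.10085407]
[[223.6508966  225.21002423]]
8 rows
[{"dr": [0.0, 0.0, 0.0], "dp": [0.001, 0.0, -0.044], "gripper": 1}, {"dr": [0.0, 0.0, 0.0], "dp": [0.001, 0.0, -0.045], "gripper": 1}, {"dr": [0.0, 0.0, 0.0], "dp": [-0.049, 0.0, 0.0], "gripper": 1}, {"dr": [0.0, 0.0, 0.0], "dp": [-0.049, 0.0, 0.0], "gripper": 1}, {"dr": [0.0, 0.0, 0.0], "dp": [-0.048, 0.0, 0.0], "gripper": 1}, {"dr": [0.0, 0.0, 0.0], "dp": [0.0, 0.0, 0.04], "gripper": 1}, {"dr": [0.0, 0.0, 0.0], "dp": [0.0, 0.0, 0.04], "gripper": 1}, {"dr": [0.0, 0.0, 0.0], "dp": [0.0, 0.0, 0.039], "gripper": 1}]
```

View pics/s11.png

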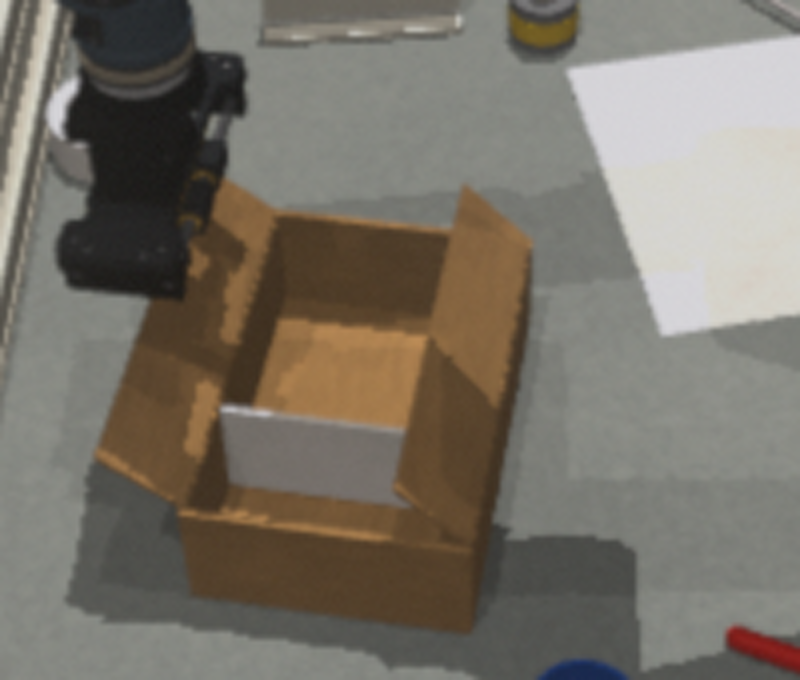

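Call:
carry_out:
  steps:
    - {"dr": [0, 0, 0], "dp": [0.006, 0, 0.005], "gripper": 1}
    - {"dr": [0, 0, 0], "dp": [0.006, 0, 0.005], "gripper": 1}
    - {"dr": [0, 0, 0], "dp": [0, 0, -0.044], "gripper": 1}
    - {"dr": [0, 0, 0], "dp": [0, 0, -0.055], "gripper": 1}
    - {"dr": [0, 0, 0], "dp": [-0.053, 0, 0], "gripper": 1}
    - {"dr": [0, 0, 0], "dp": [-0.053, 0, 0], "gripper": 1}
    - {"dr": [0, 0, 0], "dp": [-0.052, 0, 0], "gripper": 1}
    - {"dr": [0, 0, 0], "dp": [0, 0, 0.04], "gripper": 1}
    - {"dr": [0, 0, 0], "dp": [0, 0, 0.04], "gripper": 1}
    - {"dr": [0, 0, 0], "dp": [0, 0, 0.035], "gripper": 1}

```text
t: 12.38
tcp_pos: [0.5466, 0.1245, 0.0747]
tcp_rot: [[0.988, -0.155, 0.001], [-0.155, -0.988, 0.0], [0.0, -0.0, -1.0]]
ft_force: [0.1, 0.1, 0.9]
grip_width: 0.0007
```

Call:
carry_out:
  steps:
    - {"dr": [0, 0, 0], "dp": [-0.01, 0, 0], "gripper": 1}
    - {"dr": [0, 0, 0], "dp": [-0.004, 0, -0.009], "gripper": 1}
    - {"dr": [0, 0, 0], "dp": [-0.004, 0, -0.009], "gripper": 1}
    - {"dr": [0, 0, 0], "dp": [-0.004, 0, -0.009], "gripper": 1}
    - {"dr": [0, 0, 0], "dp": [-0.004, 0, -0.009], "gripper": 1}

```text
t: 13.0
tcp_pos: [0.5211, 0.1286, 0.1135]
tcp_rot: [[0.988, -0.156, 0.002], [-0.156, -0.988, 0.0], [0.002, -0.0, -1.0]]
ft_force: [-0.1, -0.0, -0.8]
grip_width: 0.0008
```

```bash
python3 - <<'E'
from h import *
s=st(); print(tocart(s["tcp_pos"]))
c=r.camera("side"); crop(c["color"],180,150,380,320,4,"pics/s12.png"); print(proj(c,s["tcp_pos"]))
E
```

```text
t 13.0 tcp [0.5211 0.1286 0.1135] z [ 0.002  0.    -1.   ] xang -0.156 w 0.0008 F [-0.1 -0.  -0.8] q [0.03 0.52 1.73 0.   0.89 1.76]
[-0.0364367 -0.0295084  0.1134612]
[[285.93280976 229.36790884]]
```

View pics/s12.png

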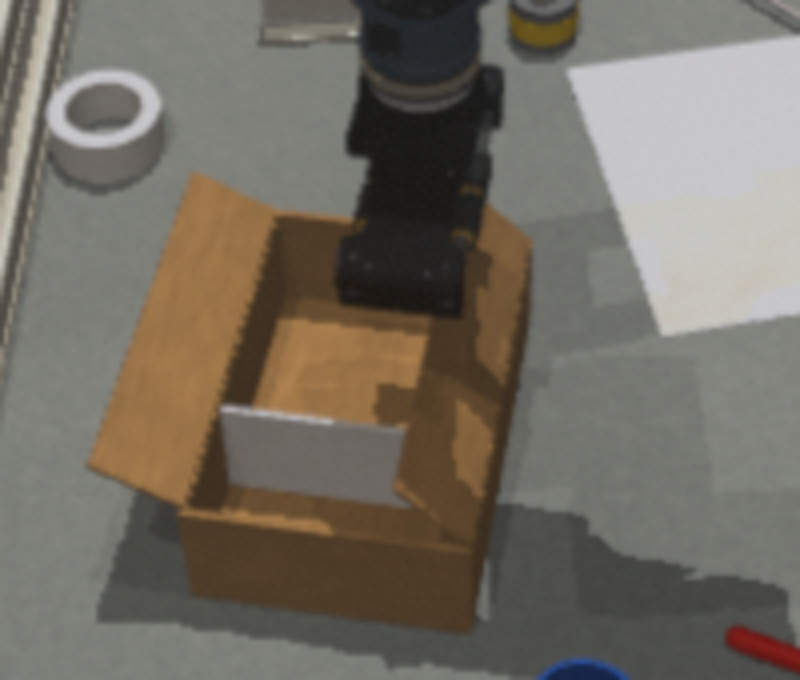

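Call:
carry_out:
  steps:
    - {"dr": [0, 0, 0], "dp": [-0.005, 0, -0.005], "gripper": 1}
    - {"dr": [0, 0, 0], "dp": [-0.005, 0, -0.005], "gripper": 1}
    - {"dr": [0, 0, 0], "dp": [-0.008, 0, 0], "gripper": 1}
    - {"dr": [0, 0, 0], "dp": [-0.01, 0, 0], "gripper": 1}
    - {"dr": [0, 0, 0], "dp": [-0.01, 0, 0], "gripper": 1}
    - {"dr": [0, 0, 0], "dp": [-0.01, 0, 0], "gripper": 1}

```text
t: 13.8
tcp_pos: [0.4723, 0.1361, 0.1216]
tcp_rot: [[0.988, -0.156, -0.001], [-0.156, -0.988, -0.0], [-0.001, 0.0, -1.0]]
ft_force: [-0.2, -0.5, -0.0]
grip_width: 0.0006
```

```bash
python3 - <<'E'
from h import *
s=st(); print(tocart(s["tcp_pos"]))
c=r.camera("side"); crop(c["color"],180,150,380,320,4,"pics/s13.png"); print(proj(c,s["tcp_pos"]))
E
```

```text
t 13.8 tcp [0.4723 0.1361 0.1216] z [-0.001 -0.    -1.   ] xang -0.156 w 0.0006 F [-0.2 -0.5 -0. ] q [0.05 0.45 1.83 0.   0.86 1.78]
[-0.08581188 -0.02971052  0.12156501]
[[304.46756665 229.39961825]]
```

View pics/s13.png

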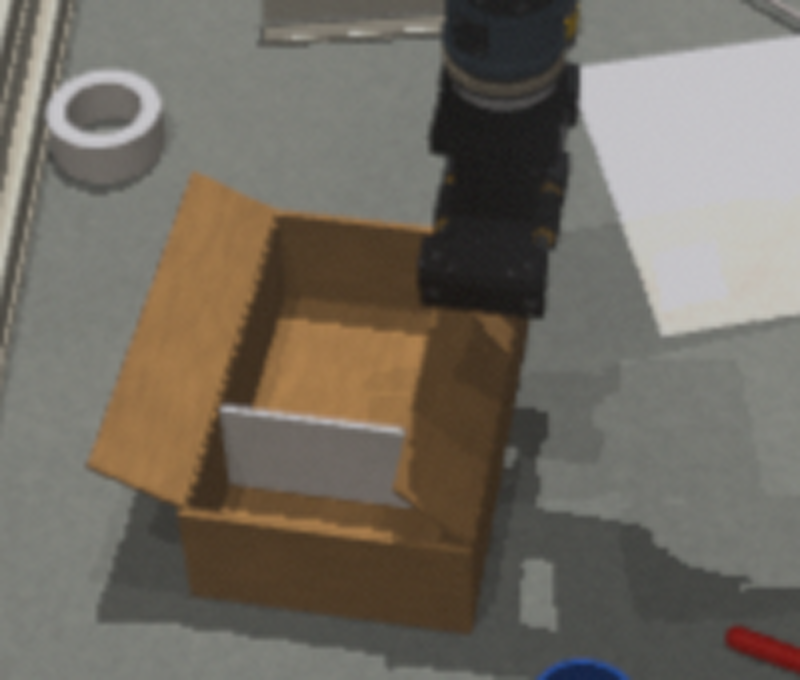

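Call:
carry_out:
  steps:
    - {"dr": [0, 0, 0], "dp": [0, 0, -0.06], "gripper": 1}
    - {"dr": [0, 0, 0], "dp": [0.033, 0, 0], "gripper": 1}
    - {"dr": [0, 0, 0], "dp": [0.033, 0, 0], "gripper": 1}
    - {"dr": [0, 0, 0], "dp": [0, 0, 0.05], "gripper": 1}
    - {"dr": [0, 0, 0], "dp": [0, 0, 0.053], "gripper": 1}
    - {"dr": [0, 0, 0], "dp": [0, 0, 0], "gripper": 1}
    - {"dr": [0, 0, 0], "dp": [-0.013, 0, 0], "gripper": 1}
    - {"dr": [0, 0, 0], "dp": [-0.003, 0, -0.008], "gripper": 1}
    - {"dr": [0, 0, 0], "dp": [-0.004, 0, -0.008], "gripper": 1}
    - {"dr": [0, 0, 0], "dp": [-0.004, 0, -0.008], "gripper": 1}

```text
t: 15.1
tcp_pos: [0.5156, 0.1296, 0.1048]
tcp_rot: [[0.988, -0.155, 0.003], [-0.155, -0.988, 0.0], [0.003, -0.001, -1.0]]
ft_force: [0.9, -0.0, -0.7]
grip_width: 0.0004
```

Call:
carry_out:
  steps:
    - {"dr": [0, 0, 0], "dp": [-0.004, 0, -0.003], "gripper": 1}
    - {"dr": [0, 0, 0], "dp": [-0.006, 0, -0.003], "gripper": 1}
    - {"dr": [0, 0, 0], "dp": [-0.006, 0, -0.003], "gripper": 1}

```text
t: 15.48
tcp_pos: [0.4985, 0.132, 0.1119]
tcp_rot: [[0.988, -0.156, -0.0], [-0.156, -0.988, 0.0], [-0.0, -0.0, -1.0]]
ft_force: [1.3, 0.2, 0.2]
grip_width: 0.0002
```

```bash
python3 - <<'E'
from h import *
s=st(); print(tocart(s["tcp_pos"]))
c=r.camera("side"); crop(c["color"],180,150,380,320,4,"pics/s14.png"); print(proj(c,s["tcp_pos"]))
E
```

```text
t 15.47 tcp [0.4985 0.132  0.1119] z [-0.  0. -1.] xang -0.156 w 0.0002 F [1.3 0.2 0.2] q [0.04 0.5  1.78 0.   0.86 1.77]
[-0.05932569 -0.02966408  0.11185731]
[[294.50031507 230.70799651]]
```

View pics/s14.png

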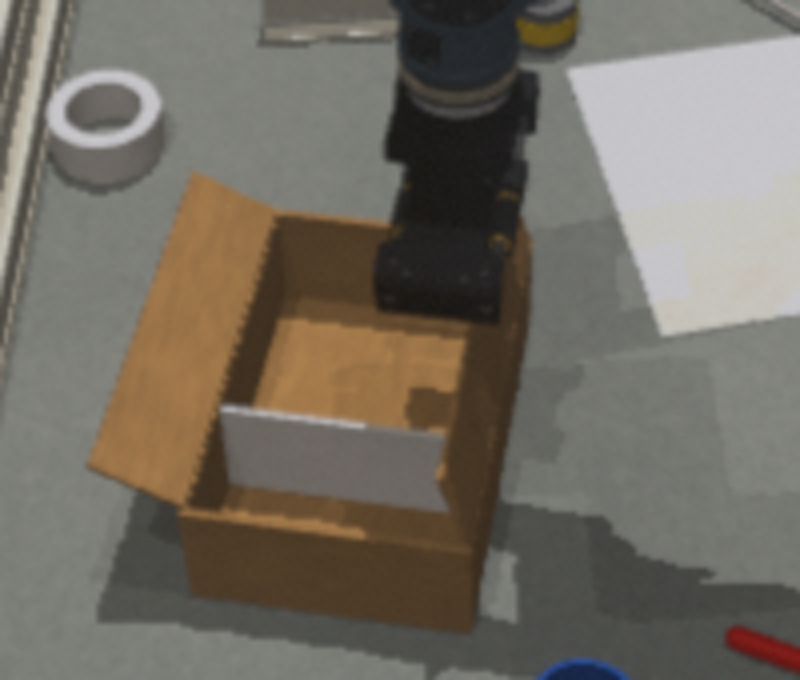

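Call:
carry_out:
  steps:
    - {"dr": [0, 0, 0], "dp": [-0.01, 0, -0.001], "gripper": 1}
    - {"dr": [0, 0, 0], "dp": [-0.01, 0, -0.001], "gripper": 1}
    - {"dr": [0, 0, 0], "dp": [-0.01, 0, -0.001], "gripper": 1}
    - {"dr": [0, 0, 0], "dp": [-0.01, 0, 0], "gripper": 1}
    - {"dr": [0, 0, 0], "dp": [-0.01, 0, 0], "gripper": 1}
    - {"dr": [0, 0, 0], "dp": [-0.01, 0, 0.002], "gripper": 1}
    - {"dr": [0, 0, 0], "dp": [-0.01, 0, 0.004], "gripper": 1}
    - {"dr": [0, 0, 0], "dp": [-0.01, 0, 0.006], "gripper": 1}
    - {"dr": [0, 0, 0], "dp": [-0.008, 0, 0.008], "gripper": 1}
    - {"dr": [0, 0, 0], "dp": [0, 0, 0.006], "gripper": 1}

```text
t: 16.77
tcp_pos: [0.4106, 0.1457, 0.088]
tcp_rot: [[0.988, -0.155, -0.002], [-0.155, -0.988, -0.0], [-0.002, 0.0, -1.0]]
ft_force: [-1.3, -0.1, 0.6]
grip_width: 0.0007
```

```bash
python3 - <<'E'
from h import *
s=st(); print(tocart(s["tcp_pos"]))
c=r.camera("side"); crop(c["color"],180,150,380,320,4,"pics/s15.png"); print(proj(c,s["tcp_pos"]))
E
```

```text
t 16.77 tcp [0.4106 0.1457 0.088 ] z [-0.002 -0.    -1.   ] xang -0.156 w 0.0007 F [-1.3 -0.1  0.6] q [0.08 0.46 1.99 0.   0.69 1.81]
[-0.14829173 -0.02982733  0.08801627]
[[327.6981381  240.40150065]]
```

View pics/s15.png

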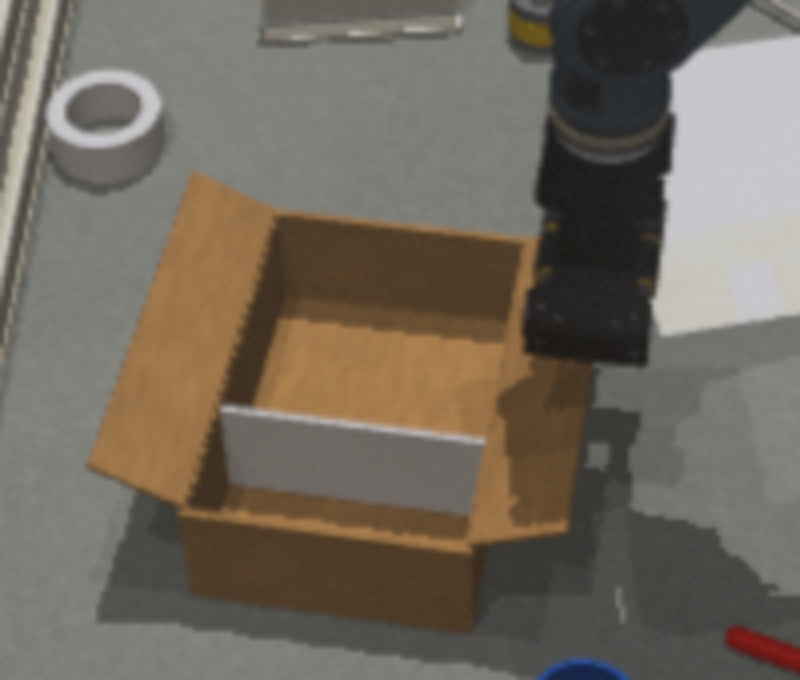

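```bash
python3 - <<'E'
from h import *
import pickle
C=pickle.load(open("c0.pkl","rb")); print("marker ends",onz(C["top"],(182,283),.008),onz(C["top"],(162,322),.008))
c=r.camera("top"); crop(c["color"],110,130,330,330,3.6,"pics/t16.png")
s=st(); R0=s["tcp_rot"]; p=s["tcp_pos"]
Rg=down(CTH+np.pi/2)
plan([(p+[0,0,.1],R0),((.428,.397,.17),Rg)],0,w=.13)
E
```

```text
marker ends [0.32696964 0.30711616 0.008     ] [0.22325706 0.35558937 0.008     ]
t 16.88 tcp [0.4117 0.1456 0.088 ] z [-0.001 -0.    -1.   ] xang -0.156 w 0.0005 F [0.5 0.4 0. ] q [ 0.08  0.46  1.99 -0.    0.69  1.81]
15 rows
[{"dr": [0.0, 0.0, 0.0], "dp": [0.0, 0.0, -0.05], "gripper": 0}, {"dr": [0.0, 0.0, 0.0], "dp": [0.0, 0.0, -0.05], "gripper": 0}, {"dr": [0.0, 0.0, -0.121], "dp": [-0.002, -0.019, 0.001], "gripper": 0}, {"dr": [0.0, 0.0, -0.121], "dp": [0.001, -0.019, 0.001], "gripper": 0}, {"dr": [0.0, 0.0, -0.121], "dp": [0.003, -0.019, 0.001], "gripper": 0}, {"dr": [0.0, 0.0, -0.121], "dp": [0.005, -0.019, 0.001], "gripper": 0}, {"dr": [0.0, 0.0, -0.121], "dp": [0.007, -0.018, 0.002], "gripper": 0}, {"dr": [0.0, 0.0, -0.121], "dp": [0.01, -0.017, 0.001], "gripper": 0}, {"dr": [0.0, 0.0, -0.121], "dp": [0.012, -0.016, 0.002], "gripper": 0}, {"dr": [0.0, 0.0, -0.121], "dp": [0.013, -0.014, 0.001], "gripper": 0}]
[{"dr": [0.0, 0.0, -0.121], "dp": [0.015, -0.012, 0.002], "gripper": 0}, {"dr": [0.0, 0.0, -0.12], "dp": [0.016, -0.011, 0.001], "gripper": 0}, {"dr": [0.0, 0.0, -0.121], "dp": [0.017, -0.008, 0.002], "gripper": 0}, {"dr": [0.0, 0.0, -0.12], "dp": [0.019, -0.006, 0.001], "gripper": 0}, {"dr": [0.0, 0.0, -0.121], "dp": [0.019, -0.005, 0.002], "gripper": 0}]
```

View pics/t16.png

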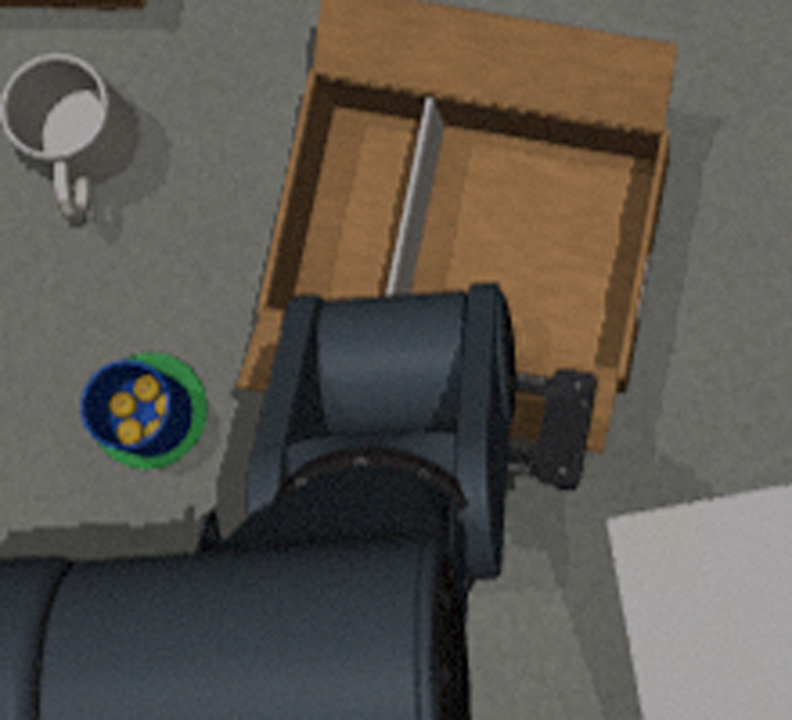

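Call:
carry_out:
  steps:
    - {"dr": [0, 0, 0], "dp": [0, 0, -0.05], "gripper": 1}
    - {"dr": [0, 0, 0], "dp": [0, 0, -0.05], "gripper": 0}
    - {"dr": [0, 0, -0.121], "dp": [-0.002, -0.019, 0.001], "gripper": 0}
    - {"dr": [0, 0, -0.121], "dp": [0.001, -0.019, 0.001], "gripper": 0}
    - {"dr": [0, 0, -0.121], "dp": [0.003, -0.019, 0.001], "gripper": 0}
    - {"dr": [0, 0, -0.121], "dp": [0.005, -0.019, 0.001], "gripper": 0}
    - {"dr": [0, 0, -0.121], "dp": [0.007, -0.018, 0.002], "gripper": 0}
    - {"dr": [0, 0, -0.121], "dp": [0.01, -0.017, 0.001], "gripper": 0}
    - {"dr": [0, 0, -0.121], "dp": [0.012, -0.016, 0.002], "gripper": 0}
    - {"dr": [0, 0, -0.121], "dp": [0.013, -0.014, 0.001], "gripper": 0}

```text
t: 18.12
tcp_pos: [0.4227, 0.3012, 0.1786]
tcp_rot: [[0.685, 0.728, 0.0], [0.728, -0.685, 0.0], [0.0, 0.0, -1.0]]
ft_force: [0.7, 0.7, 0.0]
grip_width: 0.0817
```

Call:
carry_out:
  steps:
    - {"dr": [0, 0, -0.121], "dp": [0.015, -0.012, 0.002], "gripper": 0}
    - {"dr": [0, 0, -0.12], "dp": [0.016, -0.011, 0.001], "gripper": 0}
    - {"dr": [0, 0, -0.121], "dp": [0.017, -0.008, 0.002], "gripper": 0}
    - {"dr": [0, 0, -0.12], "dp": [0.019, -0.006, 0.001], "gripper": 0}
    - {"dr": [0, 0, -0.121], "dp": [0.019, -0.005, 0.002], "gripper": 0}
    - {"dr": [0, 0, 0], "dp": [0, 0, 0], "gripper": 0}

```text
t: 18.88
tcp_pos: [0.4284, 0.3982, 0.1704]
tcp_rot: [[0.155, 0.988, 0.0], [0.988, -0.155, 0.0], [0.0, 0.0, -1.0]]
ft_force: [-0.1, -0.7, 0.4]
grip_width: 0.0872
```

```bash
python3 - <<'E'
from h import *
s=st(); c=r.camera("wrist"); cv2.imwrite("pics/w17.png",c["color"][:,:,::-1])
c=r.camera("side"); cv2.imwrite("pics/s17.png",c["color"][:,:,::-1])
E
```

```text
t 18.88 tcp [0.4284 0.3982 0.1704] z [ 0.  0. -1.] xang 1.415 w 0.0872 F [-0.1 -0.7  0.4] q [ 0.56  0.5   1.56 -0.    1.09  0.71]
```

View pics/w17.png

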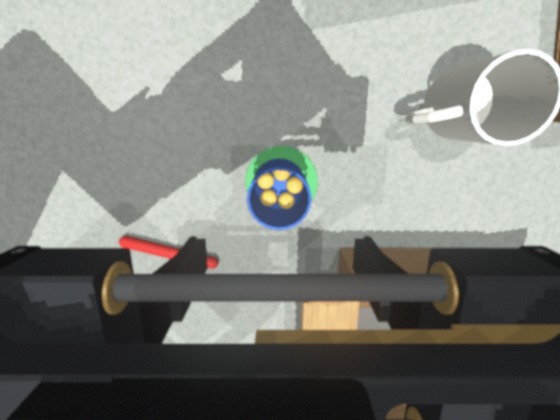

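View pics/s17.png

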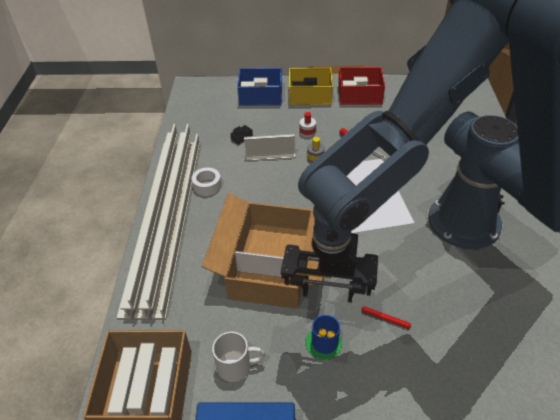

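Call:
carry_out:
  steps:
    - {"dr": [0, 0.15, 0], "dp": [0, 0, 0], "gripper": 0}
    - {"dr": [0, 0, 0], "dp": [0, 0, 0], "gripper": 0}

```text
t: 19.23
tcp_pos: [0.4268, 0.3942, 0.1703]
tcp_rot: [[0.159, 0.987, 0.021], [0.976, -0.16, 0.145], [0.147, -0.003, -0.989]]
ft_force: [-0.7, -0.4, 0.1]
grip_width: 0.0869
```

```bash
python3 - <<'E'
from h import *
s=st(); c=r.camera("wrist")
E
```

```text
t 19.23 tcp [0.4268 0.3942 0.1703] z [ 0.021  0.145 -0.989] xang 1.41 w 0.0869 F [-0.7 -0.4  0.1] q [0.48 0.45 1.66 0.15 0.95 0.56]
```

Call:
carry_out:
  steps:
    - {"dr": [0, -0.15, 0], "dp": [0, 0, 0], "gripper": 0}
    - {"dr": [0, 0, 0], "dp": [0, 0, 0], "gripper": 0}

```text
t: 19.52
tcp_pos: [0.4298, 0.3999, 0.1715]
tcp_rot: [[0.153, 0.988, 0.003], [0.988, -0.153, 0.002], [0.002, 0.003, -1.0]]
ft_force: [-1.0, -0.7, -1.1]
grip_width: 0.087
```

```bash
python3 - <<'E'
from h import *
s=st(); c=r.camera("wrist"); print(onz(c,(279,193.5),.073),onz(c,(279,193.5),.0746))
print(r.find_in("cup_center","wrist"))
plan([((.4265,.3965,.043),down(CTH+np.pi/2))],0,v=.03)
E
```

```text
t 19.52 tcp [0.4298 0.3999 0.1715] z [ 0.003  0.002 -1.   ] xang 1.417 w 0.087 F [-1.  -0.7 -1.1] q [ 0.56  0.5   1.55 -0.    1.09  0.71]
[0.42989595 0.40316661 0.073     ] [0.42995494 0.40356232 0.0746    ]
[{'uv': [273.9, 204.9], 'conf': 0.66}]
5 rows
[{"dr": [0.0, 0.0, 0.0], "dp": [0.0, 0.0, 0.026], "gripper": 0}, {"dr": [0.0, 0.0, 0.0], "dp": [0.0, 0.0, 0.025], "gripper": 0}, {"dr": [0.0, 0.0, 0.0], "dp": [-0.001, 0.0, 0.026], "gripper": 0}, {"dr": [0.0, 0.0, 0.0], "dp": [0.0, -0.001, 0.025], "gripper": 0}, {"dr": [0.0, 0.0, 0.0], "dp": [-0.001, 0.0, 0.026], "gripper": 0}]
```

Call:
carry_out:
  steps:
    - {"dr": [0, 0, 0], "dp": [0, -0.001, 0.03], "gripper": 0}
    - {"dr": [0, 0, 0], "dp": [0, 0, 0.03], "gripper": 0}
    - {"dr": [0, 0, 0], "dp": [0, 0, 0.03], "gripper": 0}
    - {"dr": [0, 0, 0], "dp": [0, 0, 0.025], "gripper": 0}
    - {"dr": [0, 0, 0], "dp": [0, 0, 0.0125], "gripper": 0}
    - {"dr": [0, 0, 0], "dp": [0, 0, 0], "gripper": 0}

```text
t: 20.38
tcp_pos: [0.4266, 0.3967, 0.0427]
tcp_rot: [[0.156, 0.988, -0.002], [0.988, -0.156, -0.001], [-0.001, -0.001, -1.0]]
ft_force: [0.3, -0.3, 0.1]
grip_width: 0.0869
```

Call:
carry_out:
  steps:
    - {"dr": [0, 0, 0], "dp": [0, 0, 0], "gripper": 1}
    - {"dr": [0, 0, 0], "dp": [0, 0, 0], "gripper": 1}
    - {"dr": [0, 0, 0], "dp": [0, 0, 0], "gripper": 1}
    - {"dr": [0, 0, 0], "dp": [0, 0, 0], "gripper": 1}

```text
t: 20.88
tcp_pos: [0.4273, 0.3975, 0.0437]
tcp_rot: [[0.155, 0.988, 0.001], [0.988, -0.155, 0.0], [0.0, 0.001, -1.0]]
ft_force: [-0.7, 0.1, -0.3]
grip_width: 0.055
```

```bash
python3 - <<'E'
from h import *
s=st(); c=r.camera("side"); crop(c["color"],240,200,440,400,4,"pics/s18.png")
E
```

```text
t 20.88 tcp [0.4273 0.3975 0.0437] z [ 0.001  0.    -1.   ] xang 1.415 w 0.055 F [-0.7  0.1 -0.3] q [0.56 0.67 1.66 0.   0.81 0.71]
```

View pics/s18.png

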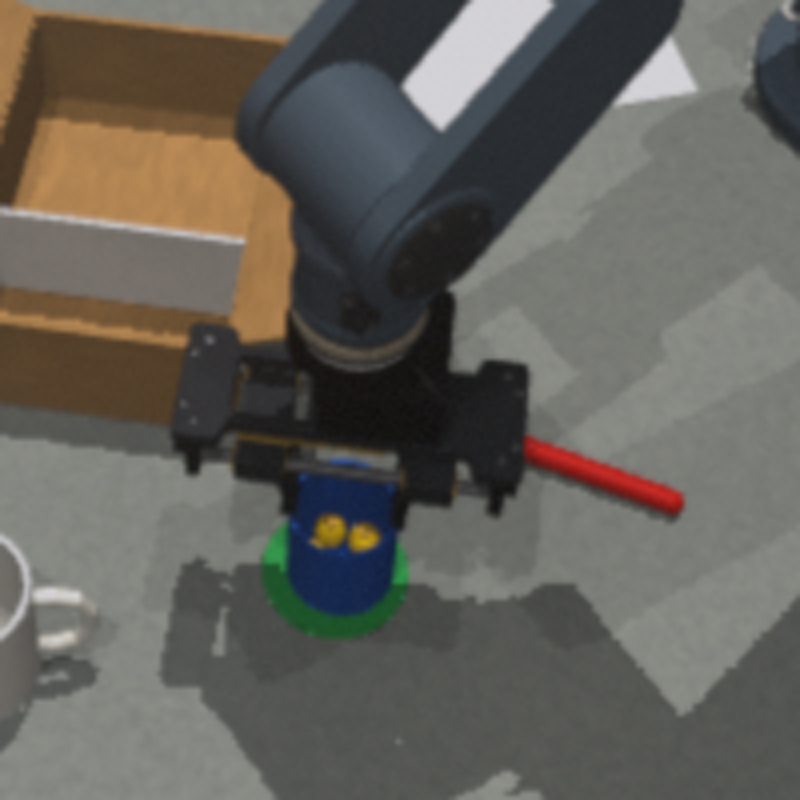

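Call:
carry_out:
  steps:
    - {"dr": [0, 0, 0], "dp": [0, 0, 0], "gripper": 1}
    - {"dr": [0, 0, 0], "dp": [0, 0, 0], "gripper": 1}

```text
t: 21.18
tcp_pos: [0.4271, 0.3974, 0.0432]
tcp_rot: [[0.155, 0.988, -0.0], [0.988, -0.155, -0.0], [-0.0, -0.0, -1.0]]
ft_force: [0.4, 0.5, 0.4]
grip_width: 0.0311
```

```bash
python3 - <<'E'
from h import *
s=st(); c=r.camera("side"); crop(c["color"],290,290,360,360,11,"pics/s19.png"); R=s["tcp_rot"];p=s["tcp_pos"]
for y in(-.033,0,.033):
  for z in (-.03,0): print(y,z,(proj(c,p+R@[0,y,z])[0]-290)*11)
c=r.camera("wrist"); cv2.imwrite("pics/w19.png",c["color"][:,:,::-1])
E
```

```text
t 21.18 tcp [0.4271 0.3974 0.0432] z [-0. -0. -1.] xang 1.415 w 0.0311 F [0.4 0.5 0.4] q [ 0.56  0.67  1.66 -0.    0.81  0.71]
-0.033 -0.03 [541.92839839 426.4191112 ]
-0.033 0 [534.11688215 499.2915159 ]
0 -0.03 [387.04708613 405.24964102]
0 0 [381.95304292 478.25133744]
0.033 -0.03 [233.1946921  384.22080532]
0.033 0 [230.78255718 457.34851312]
```

View pics/s19.png

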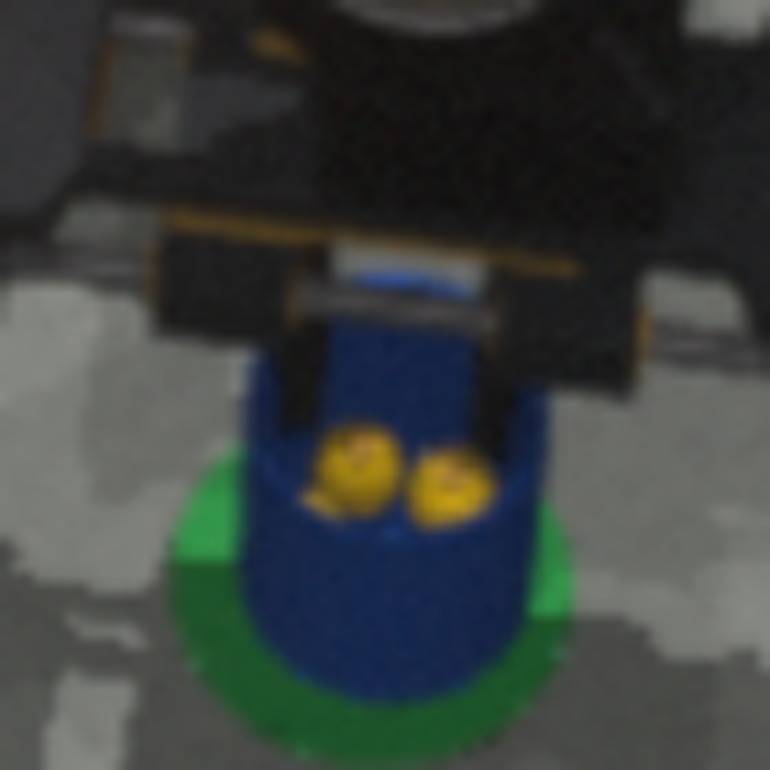

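View pics/w19.png

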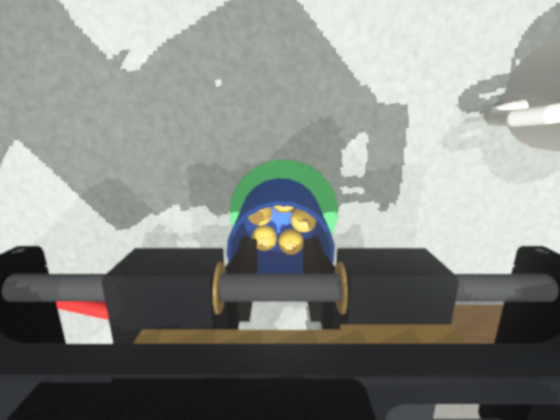

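```bash
python3 - <<'E'
from h import *
s=st(); w=r.camera("wrist"); R=s["tcp_rot"];p=s["tcp_pos"]
for x in (-.0095,0,.0095):
  for z in (0,-.01,-.02,-.03,-.04): print(x,z,proj(w,p+R@[x,0.0155,z])[0].round(), proj(w,p+R@[x,-.0155,z])[0].round())
c=r.camera("side")
for x in (-.0095,0,.0095):
  for z in (0,-.01,-.02,-.03,-.04): print("s",x,z,((proj(c,p+R@[x,0.0155,z])[0]-290)*11).round(),((proj(c,p+R@[x,-0.0155,z])[0]-290)*11).round())
c2=r.camera("wrist"); crop(c2["color"],180,220,380,360,4,"pics/w20.png")
E
```

```text
t 21.27 tcp [0.4271 0.3973 0.0432] z [-0. -0. -1.] xang 1.415 w 0.0226 F [-0.2 -0.4  0.5] q [0.56 0.67 1.66 0.   0.81 0.71]
-0.0095 0 [302. 245.] [258. 245.]
-0.0095 -0.01 [303. 251.] [257. 251.]
-0.0095 -0.02 [304. 258.] [256. 258.]
-0.0095 -0.03 [305. 265.] [254. 265.]
-0.0095 -0.04 [307. 274.] [253. 274.]
0 0 [302. 232.] [257. 232.]
0 -0.01 [303. 238.] [256. 238.]
0 -0.02 [304. 244.] [255. 244.]
0 -0.03 [306. 251.] [254. 251.]
0 -0.04 [307. 259.] [253. 259.]
0.0095 0 [302. 220.] [257. 220.]
0.0095 -0.01 [304. 225.] [256. 225.]
0.0095 -0.02 [305. 230.] [255. 230.]
0.0095 -0.03 [306. 236.] [254. 236.]
0.0095 -0.04 [308. 243.] [252. 243.]
s -0.0095 0 [316. 430.] [458. 450.]
s -0.0095 -0.01 [318. 406.] [460. 426.]
s -0.0095 -0.02 [319. 382.] [462. 401.]
s -0.0095 -0.03 [320. 357.] [464. 376.]
s -0.0095 -0.04 [322. 332.] [467. 351.]
s 0 0 [311. 468.] [453. 488.]
s 0 -0.01 [312. 444.] [455. 464.]
s 0 -0.02 [313. 420.] [458. 440.]
s 0 -0.03 [315. 395.] [460. 415.]
s 0 -0.04 [316. 370.] [462. 390.]
s 0.0095 0 [305. 507.] [449. 527.]
s 0.0095 -0.01 [307. 483.] [451. 503.]
s 0.0095 -0.02 [308. 459.] [453. 479.]
s 0.0095 -0.03 [309. 434.] [455. 454.]
s 0.0095 -0.04 [310. 409.] [457. 430.]
```

View pics/w20.png

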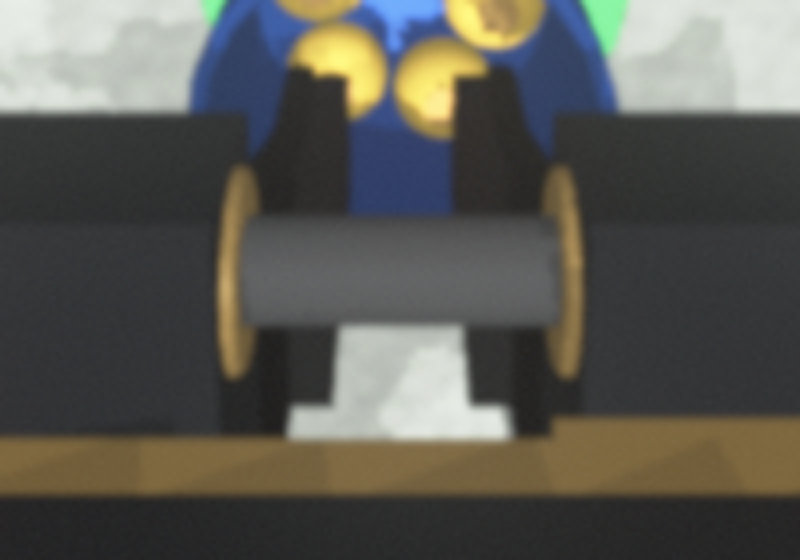

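```bash
python3 - <<'E'
from h import *
s=st(); w=r.camera("wrist"); R=s["tcp_rot"];p=s["tcp_pos"]
for x in (.0375,-.0375,.02):
  for z in (-.06,-.07,-.08,-.09,-.1,-.11): print(x,z,proj(w,p+R@[x,0.05,z])[0].round(), proj(w,p+R@[x,-.05,z])[0].round())
E
```

```text
t 21.43 tcp [0.4271 0.3974 0.0432] z [-0.  0. -1.] xang 1.415 w 0.0111 F [0.2 0.  0.3] q [0.56 0.67 1.66 0.   0.81 0.71]
0.0375 -0.06 [387. 205.] [173. 205.]
0.0375 -0.07 [395. 211.] [165. 211.]
0.0375 -0.08 [404. 219.] [156. 219.]
0.0375 -0.09 [415. 228.] [145. 228.]
0.0375 -0.1 [427. 238.] [133. 238.]
0.0375 -0.11 [443. 251.] [117. 251.]
-0.0375 -0.06 [373. 339.] [187. 339.]
-0.0375 -0.07 [379. 353.] [181. 353.]
-0.0375 -0.08 [385. 369.] [174. 369.]
-0.0375 -0.09 [393. 387.] [167. 387.]
-0.0375 -0.1 [402. 408.] [158. 408.]
-0.0375 -0.11 [412. 433.] [148. 433.]
0.02 -0.06 [383. 240.] [177. 240.]
0.02 -0.07 [391. 248.] [169. 248.]
0.02 -0.08 [399. 258.] [161. 258.]
0.02 -0.09 [409. 270.] [151. 270.]
0.02 -0.1 [421. 284.] [140. 284.]
0.02 -0.11 [435. 300.] [126. 300.]
```

Call:
carry_out:
  steps:
    - {"dr": [0, 0, 0], "dp": [0, 0, -0.02], "gripper": 0}
    - {"dr": [0, 0, 0], "dp": [0, 0, 0], "gripper": 0}
    - {"dr": [0, 0, 0], "dp": [0, 0, 0], "gripper": 0}
    - {"dr": [0, 0, 0], "dp": [0, 0, 0], "gripper": 0}
    - {"dr": [0, 0, 0], "dp": [0, 0, 0], "gripper": 0}
    - {"dr": [0, 0, 0], "dp": [0, 0, 0], "gripper": 0}
    - {"dr": [0, 0, 0], "dp": [0, 0, 0], "gripper": 0}
    - {"dr": [0, 0, 0], "dp": [0, 0, 0], "gripper": 0}

```text
t: 22.48
tcp_pos: [0.4271, 0.3974, 0.0632]
tcp_rot: [[0.155, 0.988, 0.0], [0.988, -0.155, 0.0], [0.0, 0.0, -1.0]]
ft_force: [0.2, 0.0, -0.6]
grip_width: 0.0793
```

```bash
python3 - <<'E'
from h import *
s=st(); w=r.camera("wrist"); crop(w["color"],130,100,430,320,2.6,"pics/w21.png"); R=s["tcp_rot"];p=s["tcp_pos"]
print(proj(w,p+R@[0.0095,0.0435,-.03]),proj(w,p+R@[0.0095,-0.0435,-.03]))
th=np.linspace(0,2*np.pi,60)
from scipy.optimize import least_squares
E
```

```text
t 22.48 tcp [0.4271 0.3974 0.0632] z [ 0.  0. -1.] xang 1.415 w 0.0793 F [ 0.2  0.  -0.6] q [0.56 0.64 1.65 0.   0.85 0.71]
[[353.66082683 236.23872809]] [[206.16276206 236.24796994]]
```

View pics/w21.png

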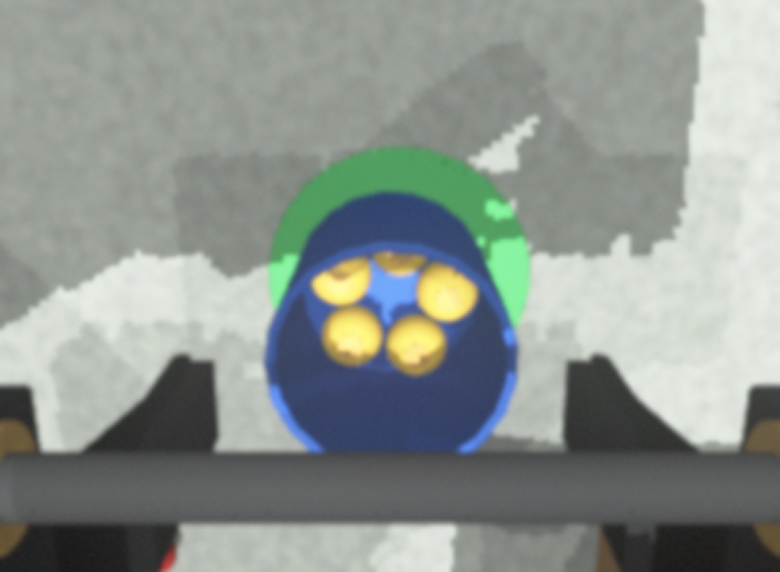

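```bash
python3 - <<'E'
from h import *
s=st(); w=r.camera("wrist"); 
print(onz(w,(280.4,235),.073), onz(w,(283.8,204),.003))
E
```

```text
t 22.52 tcp [0.4271 0.3974 0.0633] z [ 0.  0. -1.] xang 1.415 w 0.0822 F [-0.6  0.8 -0.6] q [0.56 0.64 1.65 0.   0.85 0.71]
[0.42780451 0.39936299 0.073     ] [0.43114651 0.39992055 0.003     ]
```

Call:
carry_out:
  steps:
    - {"dr": [0, 0, 0], "dp": [0.001, 0, 0.02], "gripper": 0}
    - {"dr": [0, 0, 0], "dp": [0, 0, 0.02], "gripper": 0}
    - {"dr": [0, 0, 0], "dp": [0, 0, 0.011], "gripper": 0}
    - {"dr": [0, 0, 0], "dp": [0, 0, 0], "gripper": 0}
    - {"dr": [0, 0, 0], "dp": [0, 0, 0], "gripper": 1}
    - {"dr": [0, 0, 0], "dp": [0, 0, 0], "gripper": 1}
    - {"dr": [0, 0, 0], "dp": [0, 0, 0], "gripper": 1}
    - {"dr": [0, 0, 0], "dp": [0, 0, 0], "gripper": 1}
    - {"dr": [0, 0, 0], "dp": [0, 0, 0], "gripper": 1}
    - {"dr": [0, 0, 0], "dp": [0, 0, 0], "gripper": 1}

```text
t: 23.82
tcp_pos: [0.4276, 0.3986, 0.0128]
tcp_rot: [[0.155, 0.988, 0.001], [0.988, -0.155, 0.0], [0.001, 0.001, -1.0]]
ft_force: [0.0, 0.1, 6.3]
grip_width: 0.0656
```

```bash
python3 - <<'E'
from h import *
s=st()
E
```

```text
t 23.82 tcp [0.4276 0.3986 0.0128] z [ 0.001  0.    -1.   ] xang 1.415 w 0.0656 F [0.  0.1 6.3] q [ 0.56  0.72  1.67 -0.    0.75  0.72]
```

```bash
python3 - <<'E'
from h import *
s=st(); p=s["tcp_pos"]; R=down(CTH+np.pi/2)
plan([(p+[0,0,.2],R,.045),(cart(0,.15,.215),R,.045)],1)
E
```

```text
t 23.82 tcp [0.4276 0.3986 0.0128] z [ 0.001  0.    -1.   ] xang 1.415 w 0.0656 F [0.  0.1 6.3] q [ 0.56  0.72  1.67 -0.    0.75  0.72]
10 rows
[{"dr": [0.0, 0.0, 0.0], "dp": [0.0, 0.0, -0.04], "gripper": 1}, {"dr": [0.0, 0.0, 0.0], "dp": [0.0, 0.0, -0.04], "gripper": 1}, {"dr": [0.0, 0.0, 0.0], "dp": [0.0, 0.0, -0.04], "gripper": 1}, {"dr": [0.0, 0.0, 0.0], "dp": [0.0, 0.0, -0.04], "gripper": 1}, {"dr": [0.0, 0.0, 0.0], "dp": [0.0, 0.0, -0.04], "gripper": 1}, {"dr": [0.0, 0.0, 0.0], "dp": [-0.015, 0.034, 0.0], "gripper": 1}, {"dr": [0.0, 0.0, 0.0], "dp": [-0.014, 0.034, -0.001], "gripper": 1}, {"dr": [0.0, 0.0, 0.0], "dp": [-0.015, 0.034, 0.0], "gripper": 1}, {"dr": [0.0, 0.0, 0.0], "dp": [-0.014, 0.034, -0.001], "gripper": 1}, {"dr": [0.0, 0.0, 0.0], "dp": [-0.015, 0.035, 0.0], "gripper": 1}]
```

Call:
carry_out:
  steps:
    - {"dr": [0, 0, 0], "dp": [0, 0, -0.03], "gripper": 1}
    - {"dr": [0, 0, 0], "dp": [0, 0, -0.045], "gripper": 1}
    - {"dr": [0, 0, 0], "dp": [0, 0, -0.045], "gripper": 1}
    - {"dr": [0, 0, 0], "dp": [0, 0, -0.045], "gripper": 1}
    - {"dr": [0, 0, 0], "dp": [0, 0, -0.035], "gripper": 1}
    - {"dr": [0, 0, 0], "dp": [-0.015, 0.034, 0], "gripper": 1}
    - {"dr": [0, 0, 0], "dp": [-0.015, 0.034, 0], "gripper": 1}
    - {"dr": [0, 0, 0], "dp": [-0.014, 0.034, 0], "gripper": 1}
    - {"dr": [0, 0, 0], "dp": [-0.015, 0.034, 0], "gripper": 1}
    - {"dr": [0, 0, 0], "dp": [-0.014, 0.035, 0], "gripper": 1}

```text
t: 25.08
tcp_pos: [0.5849, 0.2987, 0.211]
tcp_rot: [[0.155, 0.988, -0.002], [0.988, -0.155, -0.001], [-0.001, -0.002, -1.0]]
ft_force: [0.6, 0.7, -1.4]
grip_width: 0.0653
```

Call:
carry_out:
  steps:
    - {"dr": [0, 0, 0], "dp": [0, 0, 0], "gripper": 1}
    - {"dr": [0, 0.11, 0], "dp": [0, 0, 0], "gripper": 1}
    - {"dr": [0, 0.11, 0], "dp": [0, 0, 0], "gripper": 1}
    - {"dr": [0, 0.11, 0], "dp": [0, 0, 0], "gripper": 1}
    - {"dr": [0, 0.11, 0], "dp": [0, 0, 0], "gripper": 1}
    - {"dr": [0, 0.11, 0], "dp": [0, 0, 0], "gripper": 1}
    - {"dr": [0, 0.11, 0], "dp": [0, 0, 0], "gripper": 1}
    - {"dr": [0, 0.11, 0], "dp": [0, 0, 0], "gripper": 1}
    - {"dr": [0, 0.11, 0], "dp": [0, 0, 0], "gripper": 1}
    - {"dr": [0, 0, 0], "dp": [0, 0, 0], "gripper": 1}

```text
t: 26.32
tcp_pos: [0.5833, 0.2989, 0.2099]
tcp_rot: [[0.105, 0.988, 0.117], [0.63, -0.157, 0.761], [0.769, -0.006, -0.639]]
ft_force: [-0.9, 1.0, -1.8]
grip_width: 0.0656
```

```bash
python3 - <<'E'
from h import *
s=st(); print(tocart(s["tcp_pos"])); 
for n in ("side","top"):
  c=r.camera(n); cv2.imwrite(f"pics/{n}22.png",c["color"][:,:,::-1])
E
```

```text
t 26.32 tcp [0.5833 0.2989 0.2099] z [ 0.117  0.761 -0.639] xang 1.406 w 0.0656 F [-0.9  1.  -1.8] q [-0.13  0.57  1.73  1.03  1.12 -0.58]
[-0.00155647  0.1483421   0.20991558]
```

View pics/side22.png

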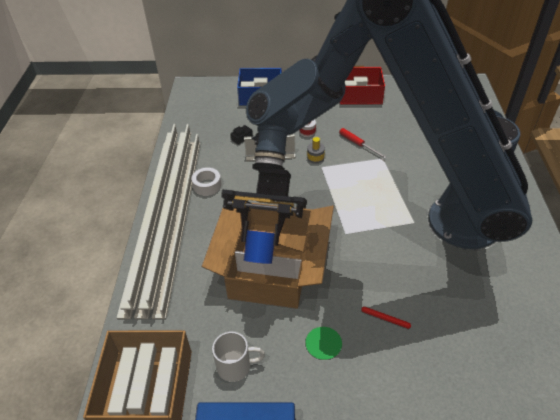

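Call:
carry_out:
  steps:
    - {"dr": [0, 0.11, 0], "dp": [0, 0, 0], "gripper": 1}
    - {"dr": [0, 0.11, 0], "dp": [0, 0, 0], "gripper": 1}
    - {"dr": [0, 0.11, 0], "dp": [0, 0, 0], "gripper": 1}
    - {"dr": [0, 0.11, 0], "dp": [0, 0, 0], "gripper": 1}
    - {"dr": [0, 0.1, 0], "dp": [0, 0, 0], "gripper": 1}
    - {"dr": [0, 0, 0], "dp": [0, 0, 0], "gripper": 1}

```text
t: 27.18
tcp_pos: [0.5848, 0.3003, 0.2107]
tcp_rot: [[0.026, 0.988, 0.152], [0.15, -0.154, 0.977], [0.988, -0.002, -0.153]]
ft_force: [-0.0, 0.5, -1.3]
grip_width: 0.0657
```

```bash
python3 - <<'E'
from h import *
s=st(); print(tocart(s["tcp_pos"])); 
c=r.camera("side"); crop(c["color"],180,120,350,310,4,"pics/s23.png")
E
```

```text
t 27.18 tcp [0.5848 0.3003 0.2107] z [ 0.152  0.977 -0.153] xang 1.401 w 0.0657 F [-0.   0.5 -1.3] q [-0.27  0.85  1.81  1.4   1.49 -1.09]
[-0.00029357  0.14998641  0.21069649]
```

View pics/s23.png

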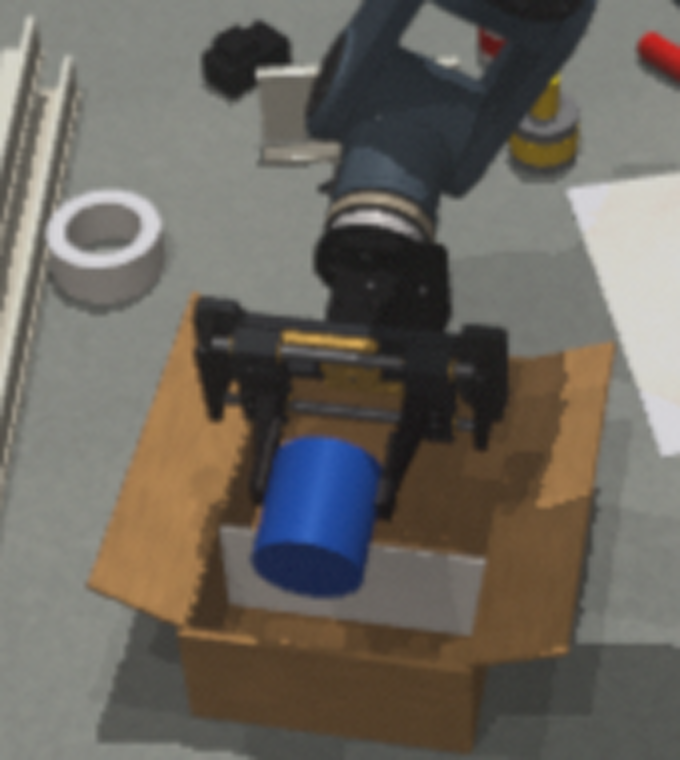

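Call:
carry_out:
  steps:
    - {"dr": [0, 0.08, 0], "dp": [0.004, 0, 0], "gripper": 1}
    - {"dr": [0, 0.08, 0], "dp": [0.004, 0, 0], "gripper": 1}
    - {"dr": [0, 0.08, 0], "dp": [0, 0, 0], "gripper": 1}
    - {"dr": [0, 0.06, 0], "dp": [0, 0, 0], "gripper": 1}
    - {"dr": [0, 0, 0], "dp": [0, 0, 0], "gripper": 1}
    - {"dr": [0, 0, 0], "dp": [0, 0, 0], "gripper": 1}

```text
t: 27.98
tcp_pos: [0.585, 0.3011, 0.2213]
tcp_rot: [[-0.025, 0.988, 0.152], [-0.145, -0.154, 0.977], [0.989, 0.002, 0.147]]
ft_force: [0.6, -1.0, -1.4]
grip_width: 0.0655
```

```bash
python3 - <<'E'
from h import *
s=st(); print(tocart(s["tcp_pos"])); 
c=r.camera("side"); crop(c["color"],180,120,350,310,4,"pics/s24.png")
c=r.camera("wrist"); cv2.imwrite("pics/w24.png",c["color"][:,:,::-1])
E
```

```text
t 27.98 tcp [0.585  0.3011 0.2213] z [0.152 0.977 0.147] xang -1.742 w 0.0655 F [ 0.6 -1.  -1.4] q [-0.26  1.03  1.78  1.52  1.75 -1.24]
[-2.00620745e-04  1.50855911e-01  2.21345392e-01]
```

View pics/s24.png

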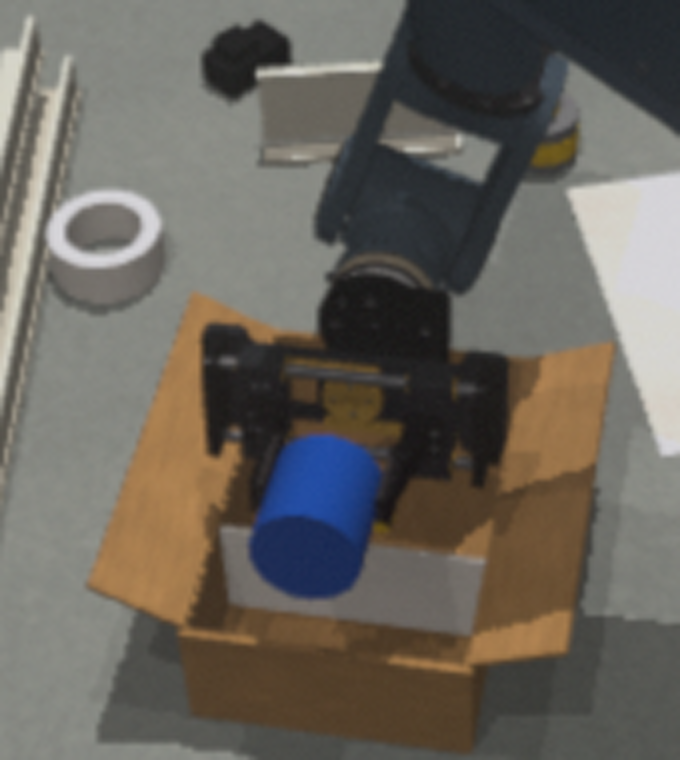

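View pics/w24.png

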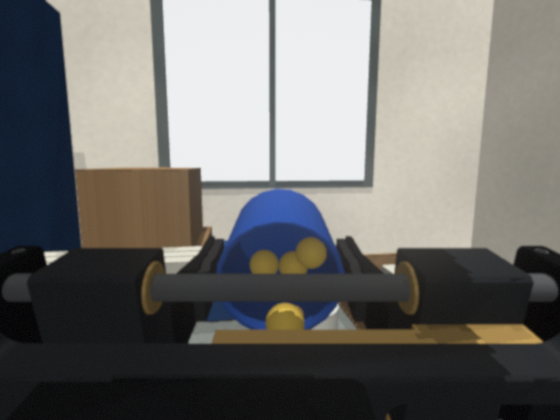

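Call:
carry_out:
  steps:
    - {"dr": [0, 0, 0], "dp": [0, 0, 0.014], "gripper": 1}
    - {"dr": [0, 0, 0], "dp": [0, 0, 0], "gripper": 1}
    - {"dr": [0, 0, 0], "dp": [0, 0, 0], "gripper": 1}
    - {"dr": [0, 0, 0], "dp": [0, 0, 0], "gripper": 1}

```text
t: 28.58
tcp_pos: [0.5871, 0.3142, 0.2223]
tcp_rot: [[-0.023, 0.988, 0.154], [-0.147, -0.155, 0.977], [0.989, -0.0, 0.149]]
ft_force: [-0.7, -1.0, -1.2]
grip_width: 0.0656
```

```bash
python3 - <<'E'
from h import *
s=st(); print(tocart(s["tcp_pos"])); 
c=r.camera("side"); crop(c["color"],180,120,350,310,4,"pics/s25.png")
c=r.camera("wrist"); cv2.imwrite("pics/w25.png",c["color"][:,:,::-1])
E
```

```text
t 28.57 tcp [0.5871 0.3142 0.2223] z [0.154 0.977 0.149] xang -1.726 w 0.0656 F [-0.7 -1.  -1.2] q [-0.24  1.03  1.78  1.54  1.74 -1.23]
[-1.11150151e-04  1.64075992e-01  2.22297051e-01]
```

View pics/s25.png

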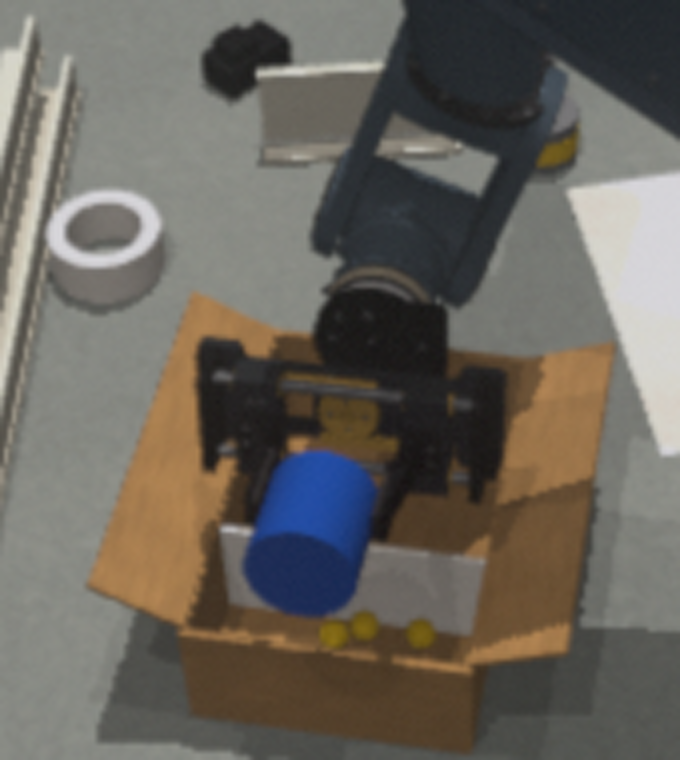

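View pics/w25.png

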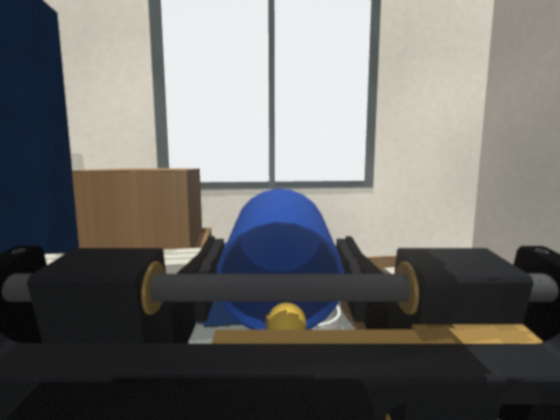

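Call:
carry_out:
  steps:
    - {"dr": [0, 0.06, 0], "dp": [0, 0, 0], "gripper": 1}
    - {"dr": [0, 0, 0], "dp": [0, 0, 0], "gripper": 1}
    - {"dr": [0, 0, 0], "dp": [0, 0, 0], "gripper": 1}
    - {"dr": [0, 0, 0], "dp": [0, 0, 0], "gripper": 1}

```text
t: 29.18
tcp_pos: [0.5872, 0.3141, 0.2226]
tcp_rot: [[-0.033, 0.988, 0.152], [-0.205, -0.156, 0.966], [0.978, 0.001, 0.207]]
ft_force: [0.1, -0.4, -0.6]
grip_width: 0.0655
```

```bash
python3 - <<'E'
from h import *
s=st(); print(tocart(s["tcp_pos"])); 
c=r.camera("side"); crop(c["color"],220,220,320,310,7,"pics/s26.png")
c=r.camera("wrist"); crop(c["color"],180,160,400,360,3,"pics/w26.png")
E
```

```text
t 29.18 tcp [0.5872 0.3141 0.2226] z [0.152 0.966 0.207] xang -1.73 w 0.0655 F [ 0.1 -0.4 -0.6] q [-0.23  1.06  1.77  1.56  1.79 -1.25]
[-7.79054547e-06  1.63996923e-01  2.22644311e-01]
```

View pics/s26.png

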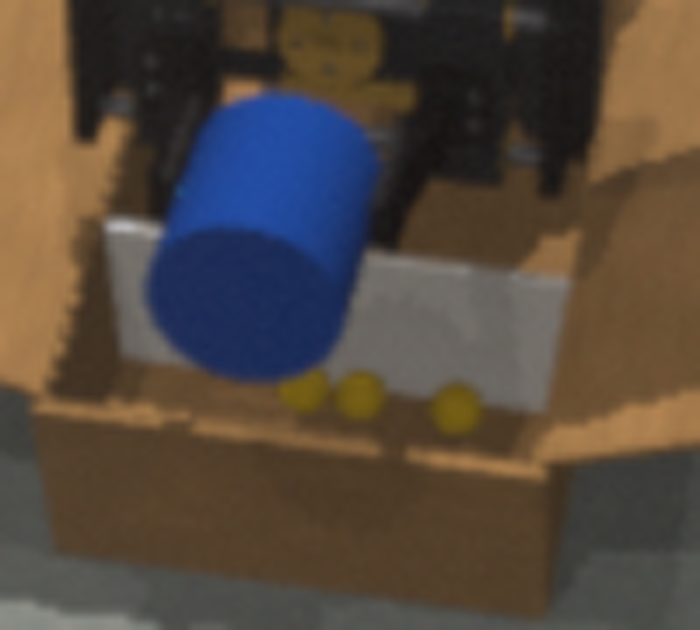

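View pics/w26.png

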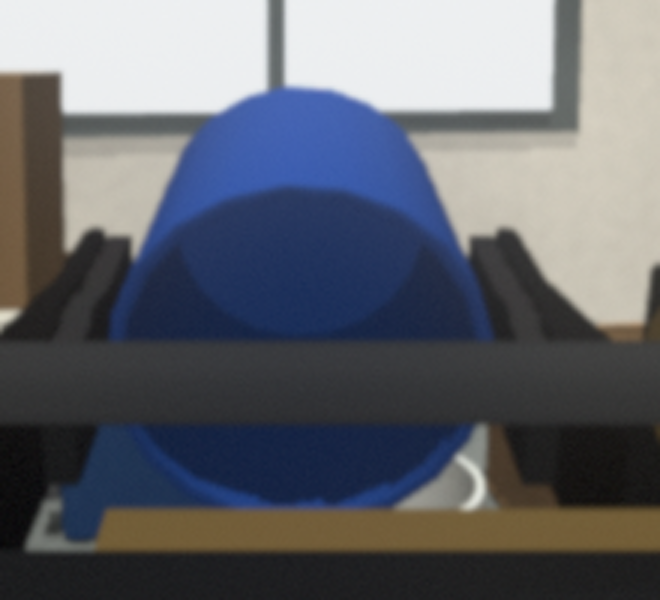

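```bash
python3 - <<'E'
from h import *
s=st(); p=s["tcp_pos"]; R=down(CTH+np.pi/2)
e=plan([(p+[0,0,.015],R)],1,w=.125)
plan([((.430,.3995,.17),R,.055)],1,start=e)
E
```

```text
t 29.27 tcp [0.5872 0.3141 0.2227] z [0.152 0.966 0.207] xang -1.73 w 0.0655 F [-0.5  0.5 -0.1] q [-0.23  1.06  1.77  1.56  1.79 -1.25]
15 rows
[{"dr": [0.0, -0.119, 0.0], "dp": [0.001, 0.0, 0.0], "gripper": 1}, {"dr": [0.0, -0.119, 0.0], "dp": [0.001, 0.0, 0.0], "gripper": 1}, {"dr": [0.0, -0.119, 0.0], "dp": [0.001, 0.0, 0.0], "gripper": 1}, {"dr": [0.0, -0.119, 0.0], "dp": [0.001, 0.0, 0.0], "gripper": 1}, {"dr": [0.0, -0.119, 0.0], "dp": [0.001, 0.0, 0.0], "gripper": 1}, {"dr": [0.0, -0.118, 0.0], "dp": [0.001, 0.0, 0.0], "gripper": 1}, {"dr": [0.0, -0.119, 0.0], "dp": [0.001, 0.0, -0.001], "gripper": 1}, {"dr": [0.0, -0.118, 0.0], "dp": [0.001, 0.0, -0.001], "gripper": 1}, {"dr": [0.0, -0.119, 0.0], "dp": [0.001, 0.0, -0.001], "gripper": 1}, {"dr": [0.0, -0.118, 0.0], "dp": [0.001, 0.0, -0.001], "gripper": 1}]
[{"dr": [0.0, -0.119, 0.0], "dp": [0.0, 0.0, -0.001], "gripper": 1}, {"dr": [0.0, -0.118, 0.0], "dp": [0.0, 0.0, -0.001], "gripper": 1}, {"dr": [0.0, -0.119, 0.0], "dp": [0.001, 0.0, 0.0], "gripper": 1}, {"dr": [0.0, -0.118, 0.0], "dp": [0.0, 0.0, -0.001], "gripper": 1}, {"dr": [0.0, -0.119, 0.0], "dp": [0.0, 0.0, 0.0], "gripper": 1}]
4 rows
[{"dr": [0.0, 0.0, 0.0], "dp": [0.015, -0.042, 0.017], "gripper": 1}, {"dr": [0.0, 0.0, 0.0], "dp": [0.015, -0.042, 0.017], "gripper": 1}, {"dr": [0.0, 0.0, 0.0], "dp": [0.015, -0.042, 0.017], "gripper": 1}, {"dr": [0.0, 0.0, 0.0], "dp": [0.015, -0.043, 0.016], "gripper": 1}]
```

Call:
carry_out:
  steps:
    - {"dr": [0, -0.119, 0], "dp": [0.002, 0, 0], "gripper": 1}
    - {"dr": [0, -0.119, 0], "dp": [0.002, 0, 0], "gripper": 1}
    - {"dr": [0, -0.119, 0], "dp": [0.002, 0, 0], "gripper": 1}
    - {"dr": [0, -0.119, 0], "dp": [0.002, 0, 0], "gripper": 1}
    - {"dr": [0, -0.119, 0], "dp": [0.002, 0, 0], "gripper": 1}
    - {"dr": [0, -0.119, 0], "dp": [0.001, 0, 0], "gripper": 1}
    - {"dr": [0, -0.119, 0], "dp": [0.001, 0, 0], "gripper": 1}
    - {"dr": [0, -0.119, 0], "dp": [0.001, 0, 0], "gripper": 1}
    - {"dr": [0, -0.119, 0], "dp": [0.001, 0, -0.001], "gripper": 1}
    - {"dr": [0, -0.119, 0], "dp": [0.001, 0, -0.001], "gripper": 1}

```text
t: 30.52
tcp_pos: [0.5865, 0.3157, 0.2382]
tcp_rot: [[0.13, 0.988, 0.086], [0.823, -0.156, 0.546], [0.553, -0.0, -0.833]]
ft_force: [-0.3, 0.9, -1.4]
grip_width: 0.0656
```

Call:
carry_out:
  steps:
    - {"dr": [0, -0.118, 0], "dp": [0, 0, 0], "gripper": 1}
    - {"dr": [0, -0.118, 0], "dp": [0, 0, 0], "gripper": 1}
    - {"dr": [0, -0.118, 0], "dp": [0, 0, 0], "gripper": 1}
    - {"dr": [0, -0.118, 0], "dp": [0, 0, 0], "gripper": 1}
    - {"dr": [0, -0.118, 0], "dp": [0, 0, 0], "gripper": 1}
    - {"dr": [0, 0, 0], "dp": [0.015, -0.042, 0.014], "gripper": 1}
    - {"dr": [0, 0, 0], "dp": [0.015, -0.042, 0.014], "gripper": 1}
    - {"dr": [0, 0, 0], "dp": [0.015, -0.042, 0.014], "gripper": 1}
    - {"dr": [0, 0, 0], "dp": [0.015, -0.043, 0.014], "gripper": 1}
    - {"dr": [0, 0, 0], "dp": [0, 0, 0], "gripper": 1}

```text
t: 31.78
tcp_pos: [0.4243, 0.4014, 0.1802]
tcp_rot: [[0.152, 0.988, -0.006], [0.988, -0.152, -0.003], [-0.004, -0.006, -1.0]]
ft_force: [0.5, 0.4, -2.0]
grip_width: 0.0658
```

```bash
python3 - <<'E'
from h import *
s=st(); 
c=r.camera("side"); crop(c["color"],200,180,380,370,4,"pics/s27.png")
c=r.camera("top"); crop(c["color"],110,130,310,270,4,"pics/t27.png")
plan([((.4305,.3995,.06),down(CTH+np.pi/2),.04),((.4305,.3995,.014),down(CTH+np.pi/2),.016)],1)
E
```

```text
t 31.77 tcp [0.4243 0.4014 0.1802] z [-0.006 -0.003 -1.   ] xang 1.419 w 0.0658 F [ 0.5  0.4 -2. ] q [0.57 0.49 1.54 0.   1.12 0.72]
7 rows
[{"dr": [0.0, 0.0, 0.0], "dp": [0.0, 0.0, 0.03], "gripper": 1}, {"dr": [0.0, 0.0, 0.0], "dp": [-0.001, 0.001, 0.031], "gripper": 1}, {"dr": [0.0, 0.0, 0.0], "dp": [0.0, 0.0, 0.03], "gripper": 1}, {"dr": [0.0, 0.0, 0.0], "dp": [-0.001, 0.001, 0.031], "gripper": 1}, {"dr": [0.0, 0.0, 0.0], "dp": [0.0, 0.0, 0.015], "gripper": 1}, {"dr": [0.0, 0.0, 0.0], "dp": [0.0, 0.0, 0.015], "gripper": 1}, {"dr": [0.0, 0.0, 0.0], "dp": [0.0, 0.0, 0.016], "gripper": 1}]
```

View pics/s27.png

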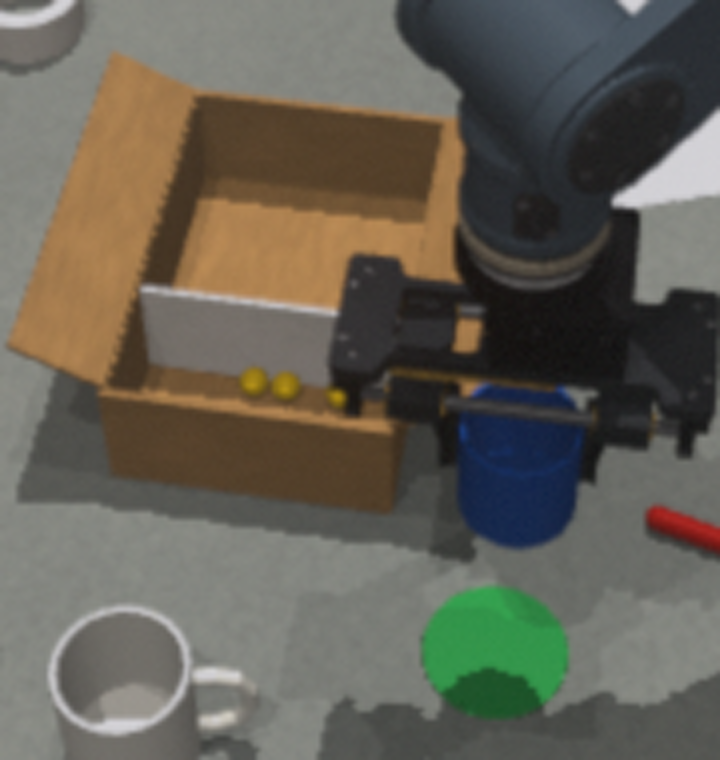

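View pics/t27.png

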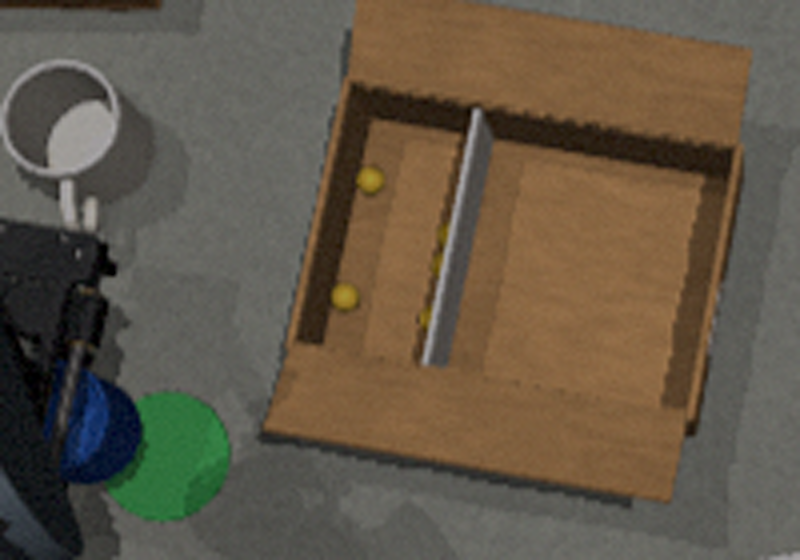

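Call:
carry_out:
  steps:
    - {"dr": [0, 0, 0], "dp": [0, 0, 0.03], "gripper": 1}
    - {"dr": [0, 0, 0], "dp": [0, 0, 0.03], "gripper": 1}
    - {"dr": [0, 0, 0], "dp": [0, 0, 0.03], "gripper": 1}
    - {"dr": [0, 0, 0], "dp": [0, 0, 0.03], "gripper": 1}
    - {"dr": [0, 0, 0], "dp": [0, 0, 0], "gripper": 1}

```text
t: 32.5
tcp_pos: [0.4296, 0.3999, 0.0599]
tcp_rot: [[0.157, 0.988, -0.004], [0.988, -0.157, -0.002], [-0.003, -0.003, -1.0]]
ft_force: [-1.0, -0.3, 0.3]
grip_width: 0.0658
```

```bash
python3 - <<'E'
from h import *
s=st(); 
plan([((.430,.399,.014),down(CTH+np.pi/2),.012)],1)
E
```

```text
t 32.5 tcp [0.4296 0.3999 0.0599] z [-0.004 -0.002 -1.   ] xang 1.413 w 0.0658 F [-1.  -0.3  0.3] q [ 0.56  0.65  1.63 -0.    0.86  0.72]
4 rows
[{"dr": [0.0, 0.0, 0.0], "dp": [0.0, 0.0, 0.011], "gripper": 1}, {"dr": [0.0, 0.0, 0.0], "dp": [0.0, 0.0, 0.012], "gripper": 1}, {"dr": [0.0, 0.0, 0.0], "dp": [0.0, 0.0, 0.011], "gripper": 1}, {"dr": [-0.003, 0.003, 0.0], "dp": [-0.001, 0.001, 0.012], "gripper": 1}]
```

Call:
carry_out:
  steps:
    - {"dr": [0, 0, 0], "dp": [0, 0, 0.015], "gripper": 1}
    - {"dr": [0, 0, 0], "dp": [0, 0, 0.015], "gripper": 1}
    - {"dr": [0, 0, 0], "dp": [0, 0, 0.01], "gripper": 1}
    - {"dr": [0, 0, 0], "dp": [0, 0, 0.006], "gripper": 1}
    - {"dr": [0, 0, 0], "dp": [0, 0, 0], "gripper": 1}

```text
t: 33.12
tcp_pos: [0.4295, 0.4014, 0.0151]
tcp_rot: [[0.155, 0.988, -0.001], [0.988, -0.155, -0.0], [-0.001, -0.001, -1.0]]
ft_force: [-0.3, -0.9, -0.1]
grip_width: 0.0656
```

Call:
carry_out:
  steps:
    - {"dr": [0, 0, 0], "dp": [0, 0, 0], "gripper": 0}
    - {"dr": [0, 0, 0], "dp": [0, 0, 0], "gripper": 0}
    - {"dr": [0, 0, 0], "dp": [0, 0, 0], "gripper": 0}
    - {"dr": [0, 0, 0], "dp": [0, 0, 0], "gripper": 0}
    - {"dr": [0, 0, 0], "dp": [0, 0, -0.02], "gripper": 0}
    - {"dr": [0, 0, 0], "dp": [0, 0, -0.03], "gripper": 0}
    - {"dr": [0, 0, 0], "dp": [0, 0, -0.05], "gripper": 0}
    - {"dr": [0, 0, 0], "dp": [0, 0, -0.05], "gripper": 0}
    - {"dr": [0, 0, 0], "dp": [0, 0, 0], "gripper": 0}

```text
t: 34.25
tcp_pos: [0.4327, 0.4035, 0.1703]
tcp_rot: [[0.155, 0.988, 0.009], [0.988, -0.155, 0.006], [0.007, 0.008, -1.0]]
ft_force: [-0.3, 0.3, -1.2]
grip_width: 0.0871
```

```bash
python3 - <<'E'
from h import *
s=st(); c=r.camera("wrist"); cv2.imwrite("pics/w28.png",c["color"][:,:,::-1])
import pickle
C={n:r.camera(n) for n in ["side","top"]}; pickle.dump(C,open("c1.pkl","wb"))
for n in C: cv2.imwrite(f"pics/{n}28.png",C[n]["color"][:,:,::-1])
crop(C["top"]["color"],340,130,520,310,4,"pics/t28.png")
crop(C["side"]["color"],190,90,390,230,4,"pics/s28.png")
E
```

```text
t 34.25 tcp [0.4327 0.4035 0.1703] z [ 0.009  0.006 -1.   ] xang 1.415 w 0.0871 F [-0.3  0.3 -1.2] q [0.56 0.5  1.55 0.   1.08 0.72]
```

View pics/w28.png

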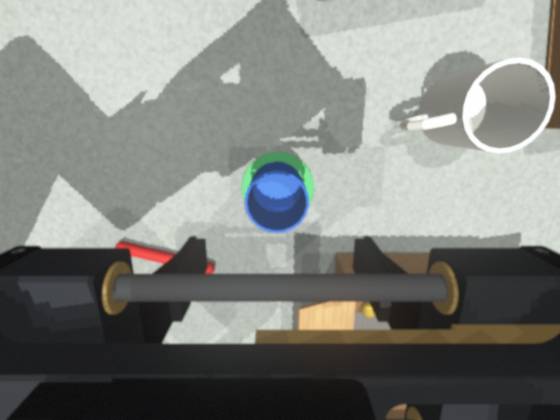

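View pics/top28.png

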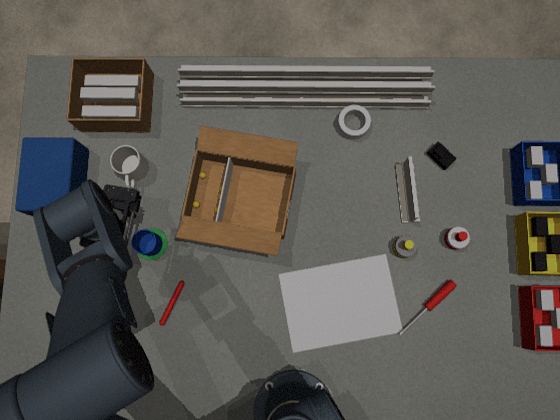

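View pics/t28.png

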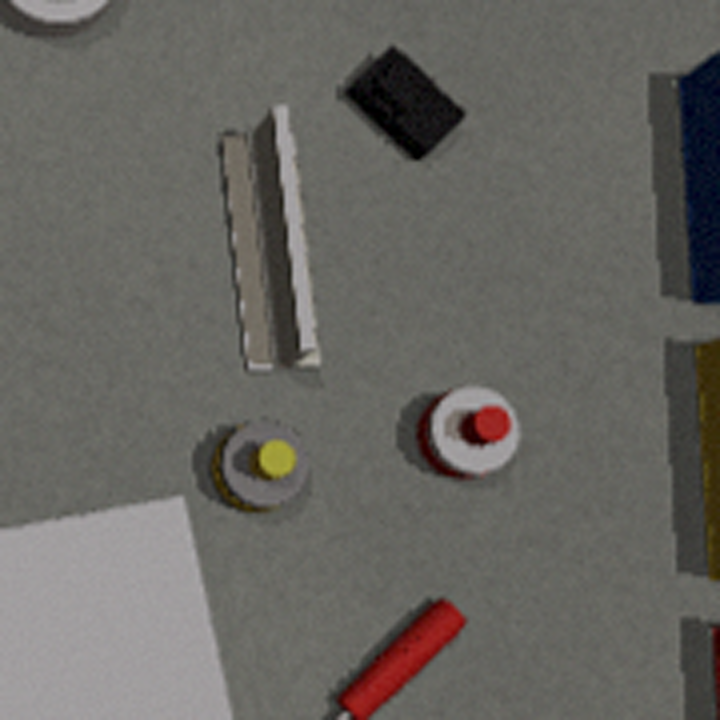

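View pics/s28.png

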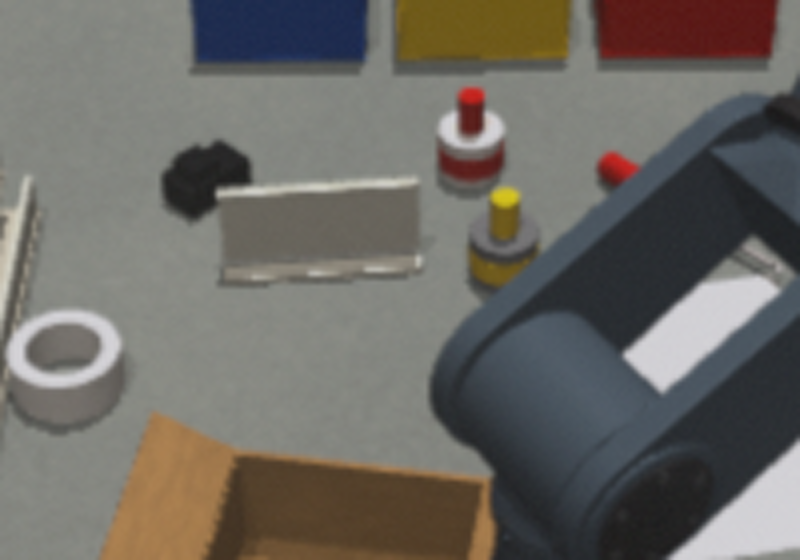

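```bash
python3 - <<'E'
from h import *
import pickle
C=pickle.load(open("c1.pkl","rb"));t=C["top"]
T1=lambda a,b:(340+a/4,130+b/4); S1=lambda a,b:(190+a/4,90+b/4)
a=onz(t,T1(281,108),.08);b=onz(t,T1(311,358),.08); print(a,b,(a+b)/2,np.arctan2(*(a-b)[[1,0]]))
s=st(); plan([((.56,-.305,.2),down(.107))],0)
E
```

```text
[ 0.66363932 -0.29876457  0.08      ] [ 0.49637022 -0.31356658  0.08      ] [ 0.58000477 -0.30616557  0.08      ] 0.08826230159626598
t 34.4 tcp [0.4289 0.4009 0.1648] z [-0.002 -0.001 -1.   ] xang 1.415 w 0.0867 F [-0.7 -0.2 -0.1] q [ 0.56  0.51  1.55 -0.    1.08  0.72]
12 rows
[{"dr": [0.0, 0.0, 0.109], "dp": [-0.056, 0.02, -0.003], "gripper": 0}, {"dr": [0.0, 0.0, 0.109], "dp": [-0.054, 0.026, -0.003], "gripper": 0}, {"dr": [0.0, 0.0, 0.109], "dp": [-0.051, 0.032, -0.003], "gripper": 0}, {"dr": [0.0, 0.0, 0.109], "dp": [-0.047, 0.037, -0.003], "gripper": 0}, {"dr": [0.0, 0.0, 0.109], "dp": [-0.043, 0.042, -0.003], "gripper": 0}, {"dr": [0.0, 0.0, 0.109], "dp": [-0.038, 0.046, -0.003], "gripper": 0}, {"dr": [0.0, 0.0, 0.109], "dp": [-0.033, 0.05, -0.003], "gripper": 0}, {"dr": [0.0, 0.0, 0.109], "dp": [-0.027, 0.053, -0.003], "gripper": 0}, {"dr": [0.0, 0.0, 0.109], "dp": [-0.021, 0.056, -0.003], "gripper": 0}, {"dr": [0.0, 0.0, 0.109], "dp": [-0.015, 0.058, -0.003], "gripper": 0}]
[{"dr": [0.0, 0.0, 0.109], "dp": [-0.008, 0.059, -0.002], "gripper": 0}, {"dr": [0.0, 0.0, 0.109], "dp": [-0.002, 0.06, -0.003], "gripper": 0}]
```

Call:
carry_out:
  steps:
    - {"dr": [0, 0, 0.109], "dp": [-0.056, 0.02, -0.003], "gripper": 0}
    - {"dr": [0, 0, 0.109], "dp": [-0.054, 0.026, -0.003], "gripper": 0}
    - {"dr": [0, 0, 0.109], "dp": [-0.051, 0.032, -0.003], "gripper": 0}
    - {"dr": [0, 0, 0.109], "dp": [-0.047, 0.037, -0.003], "gripper": 0}
    - {"dr": [0, 0, 0.109], "dp": [-0.043, 0.042, -0.003], "gripper": 0}
    - {"dr": [0, 0, 0.109], "dp": [-0.038, 0.046, -0.003], "gripper": 0}
    - {"dr": [0, 0, 0.109], "dp": [-0.033, 0.05, -0.003], "gripper": 0}
    - {"dr": [0, 0, 0.109], "dp": [-0.027, 0.053, -0.003], "gripper": 0}
    - {"dr": [0, 0, 0.109], "dp": [-0.021, 0.056, -0.003], "gripper": 0}
    - {"dr": [0, 0, 0.109], "dp": [-0.015, 0.058, -0.003], "gripper": 0}

```text
t: 35.65
tcp_pos: [0.5373, -0.1882, 0.1935]
tcp_rot: [[0.949, 0.315, -0.004], [0.315, -0.949, 0.002], [-0.003, -0.003, -1.0]]
ft_force: [0.6, -0.1, -0.5]
grip_width: 0.0869
```

Call:
carry_out:
  steps:
    - {"dr": [0, 0, 0.109], "dp": [-0.008, 0.059, -0.002], "gripper": 0}
    - {"dr": [0, 0, 0.109], "dp": [-0.002, 0.06, -0.003], "gripper": 0}
    - {"dr": [0, 0, 0], "dp": [0, 0, 0], "gripper": 0}

```text
t: 36.02
tcp_pos: [0.5602, -0.309, 0.1981]
tcp_rot: [[0.995, 0.101, -0.001], [0.101, -0.995, -0.0], [-0.001, -0.0, -1.0]]
ft_force: [0.1, 0.1, -0.4]
grip_width: 0.0868
```

```bash
python3 - <<'E'
from h import *
import pickle
s=st(); c=r.camera("wrist"); cv2.imwrite("pics/w29.png",c["color"][:,:,::-1]); pickle.dump(c,open("w29.pkl","wb"))
for x in ("motor_center","clip","profile_a_center"): print(x,r.find_in(x,"wrist"))
E
```

```text
t 36.02 tcp [ 0.5602 -0.309   0.1981] z [-0.001 -0.    -1.   ] xang 0.101 w 0.0868 F [ 0.1  0.1 -0.4] q [-0.68  0.54  1.38 -0.    1.22  0.79]
motor_center []
clip [{'uv': [369.5, 81.0], 'conf': 0.58}, {'uv': [258.4, 264.5], 'conf': 0.26}]
profile_a_center [{'uv': [276.6, 158.0], 'conf': 0.69}, {'uv': [369.7, 83.6], 'conf': 0.31}]
```

View pics/w29.png

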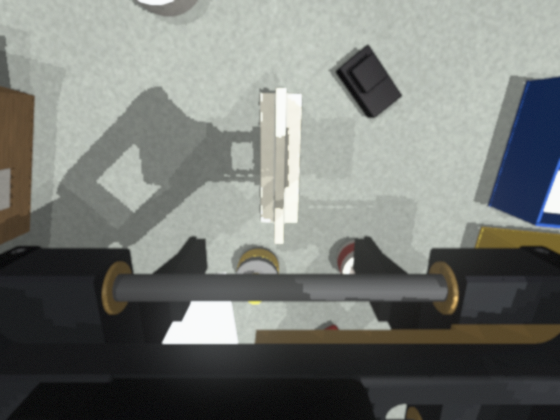

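```bash
python3 - <<'E'
from h import *
import pickle
c=pickle.load(open("w29.pkl","rb"))
crop(c["color"],230,70,330,260,3.1,"pics/w29b.png")
a=onz(c,(281,88),.08);b=onz(c,(279,243),.08); print(a,b,np.linalg.norm(a-b),(a+b)/2,np.arctan2(*(a-b)[[1,0]]))
E
```

```text
[ 0.66399274 -0.2999377   0.08      ] [ 0.50098421 -0.31448717  0.08      ] 0.1636565558214344 [ 0.58248847 -0.30721244  0.08      ] 0.08901998445740332
```

View pics/w29b.png

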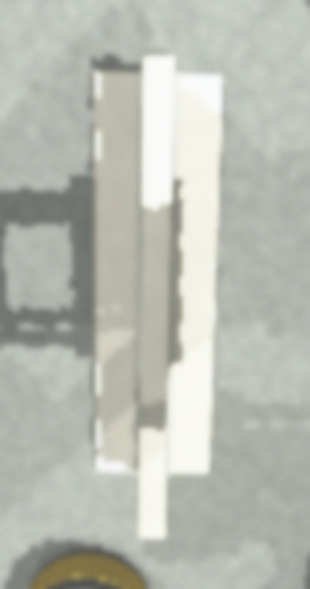

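```bash
python3 - <<'E'
from h import *
s=st(); plan([((.5815,-.307,.12),down(.091)),((.5815,-.307,.015),down(.091),.035)],0)
E
```

```text
t 36.23 tcp [ 0.5594 -0.3024  0.199 ] z [-0.003  0.003 -1.   ] xang 0.108 w 0.087 F [ 0.1 -0.2  0.4] q [-0.67  0.53  1.39  0.    1.22  0.79]
5 rows
[{"dr": [0.0, 0.0, 0.009], "dp": [0.011, 0.004, 0.039], "gripper": 0}, {"dr": [-0.003, 0.003, 0.008], "dp": [0.011, 0.003, 0.04], "gripper": 0}, {"dr": [0.0, 0.0, 0.0], "dp": [0.0, 0.0, 0.035], "gripper": 0}, {"dr": [0.0, 0.0, 0.0], "dp": [0.0, 0.0, 0.035], "gripper": 0}, {"dr": [0.0, 0.0, 0.0], "dp": [0.0, 0.0, 0.035], "gripper": 0}]
```

Call:
carry_out:
  steps:
    - {"dr": [0, 0, 0.008], "dp": [0.011, 0.002, 0.039], "gripper": 0}
    - {"dr": [0, 0, 0.008], "dp": [0.011, 0.001, 0.04], "gripper": 0}
    - {"dr": [0, 0, 0], "dp": [0, 0, 0], "gripper": 0}
    - {"dr": [0, 0, 0], "dp": [0, 0, 0], "gripper": 0}

```text
t: 36.72
tcp_pos: [0.583, -0.3043, 0.1227]
tcp_rot: [[0.996, 0.092, 0.001], [0.092, -0.996, -0.0], [0.001, 0.001, -1.0]]
ft_force: [0.3, 0.5, 0.5]
grip_width: 0.087
```

```bash
python3 - <<'E'
from h import *
for i in range(3): st(); c=r.camera("wrist")
cv2.imwrite("pics/w30.png",c["color"][:,:,::-1])
crop(c["color"],200,50,370,270,2.7,"pics/w30b.png")
import pickle; pickle.dump(c,open("w30.pkl","wb"))
E
```

```text
t 36.73 tcp [ 0.583  -0.3043  0.1227] z [ 0.001 -0.    -1.   ] xang 0.092 w 0.087 F [0.3 0.5 0.5] q [-0.65  0.65  1.41 -0.    1.09  0.83]
t 36.77 tcp [ 0.5835 -0.305   0.1235] z [ 0.002 -0.002 -1.   ] xang 0.092 w 0.0871 F [-0.1 -0.1  0.2] q [-0.65  0.65  1.41 -0.    1.09  0.83]
t 36.83 tcp [ 0.5836 -0.3054  0.1238] z [ 0.003 -0.002 -1.   ] xang 0.091 w 0.087 F [ 0.1 -0.4 -0.3] q [-0.65  0.64  1.41 -0.    1.09  0.83]
```

View pics/w30b.png

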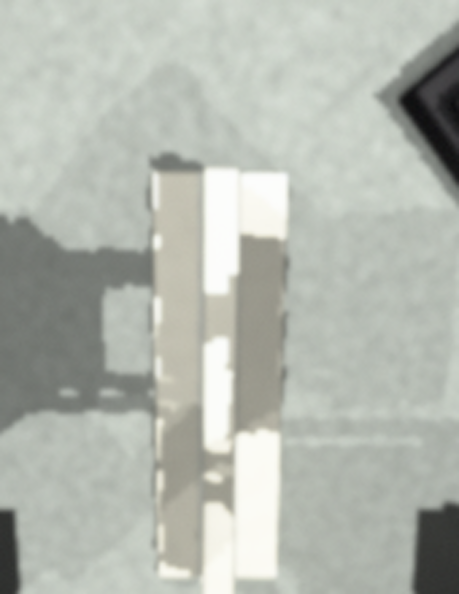

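```bash
python3 - <<'E'
from h import *
import pickle
c=pickle.load(open("w30.pkl","rb"))
a=onz(c,(282.4,112.2),.08);b=onz(c,(281.3,266.7),.08); th=np.arctan2(*(a-b)[[1,0]]); print(a,b,th, a-.0825*np.array([np.cos(.09),np.sin(.09),0]))
s=st(); plan([((.583,-.3065,.015),down(.09),.036)],0)
E
```

```text
[ 0.66426311 -0.30042006  0.08      ] [ 0.53466199 -0.31168864  0.08      ] 0.08673003414418232 [ 0.58209701 -0.30783504  0.08      ]
t 36.88 tcp [ 0.5835 -0.3055  0.1238] z [ 0.003 -0.002 -1.   ] xang 0.091 w 0.0872 F [ 0.3 -0.9 -0.1] q [-0.65  0.64  1.41 -0.    1.09  0.83]
4 rows
[{"dr": [0.0, 0.0, 0.0], "dp": [0.0, 0.0, 0.027], "gripper": 0}, {"dr": [0.0, 0.0, 0.0], "dp": [0.0, 0.0, 0.027], "gripper": 0}, {"dr": [0.0, 0.0, 0.0], "dp": [0.0, 0.0, 0.027], "gripper": 0}, {"dr": [0.0, -0.003, 0.0], "dp": [-0.001, 0.001, 0.028], "gripper": 0}]
```

Call:
carry_out:
  steps:
    - {"dr": [0, 0, 0], "dp": [-0.001, 0.002, 0.03], "gripper": 0}
    - {"dr": [0, 0, 0], "dp": [0, 0, 0.03], "gripper": 0}
    - {"dr": [0, 0, 0], "dp": [0, 0, 0.03], "gripper": 0}
    - {"dr": [0, 0, 0], "dp": [0, 0, 0.018], "gripper": 0}
    - {"dr": [0, 0, 0], "dp": [0, 0, 0], "gripper": 1}
    - {"dr": [0, 0, 0], "dp": [0, 0, 0], "gripper": 1}
    - {"dr": [0, 0, 0], "dp": [0, 0, 0], "gripper": 1}
    - {"dr": [0, 0, 0], "dp": [0, 0, 0], "gripper": 1}
    - {"dr": [0, 0, 0], "dp": [0, 0, 0], "gripper": 1}
    - {"dr": [0, 0, 0], "dp": [0, 0, 0], "gripper": 1}

```text
t: 38.12
tcp_pos: [0.5819, -0.3072, 0.0137]
tcp_rot: [[0.996, 0.091, 0.0], [0.091, -0.996, -0.0], [0.0, 0.0, -1.0]]
ft_force: [-0.8, 0.2, 0.4]
grip_width: 0.035
```

Call:
carry_out:
  steps:
    - {"dr": [0, 0, 0], "dp": [0, 0, 0], "gripper": 1}
    - {"dr": [0, 0, 0], "dp": [0, 0, 0], "gripper": 1}
    - {"dr": [0, 0, 0], "dp": [0, 0, 0], "gripper": 1}
    - {"dr": [0, 0, 0], "dp": [0, 0, 0], "gripper": 1}

```text
t: 38.62
tcp_pos: [0.5817, -0.3069, 0.0134]
tcp_rot: [[0.996, 0.091, -0.0], [0.091, -0.996, 0.0], [-0.0, -0.001, -1.0]]
ft_force: [0.3, 1.6, 0.2]
grip_width: 0.0101
```

```bash
python3 - <<'E'
from h import *
s=st(); c=r.camera("wrist"); cv2.imwrite("pics/w31.png",c["color"][:,:,::-1])
E
```

```text
t 38.62 tcp [ 0.5817 -0.3069  0.0134] z [-0.  0. -1.] xang 0.091 w 0.0101 F [0.3 1.6 0.2] q [-0.66  0.79  1.47  0.    0.89  0.82]
```

View pics/w31.png

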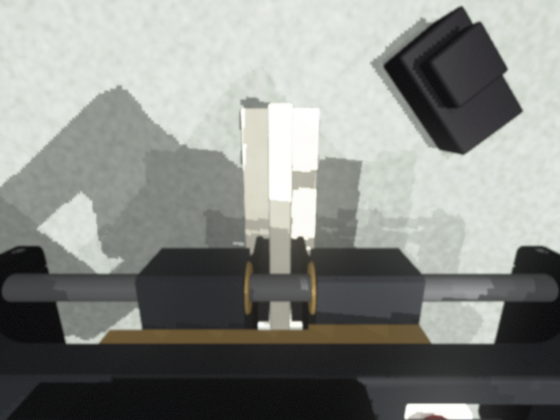

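```bash
python3 - <<'E'
from h import *
s=st(); p=s["tcp_pos"]
e=plan([(p+[0,0,.16],None,.05),(cart(0,-.098,.175),down(CTH),.055)],1); print(e[0])
E
```

```text
t 38.67 tcp [ 0.5817 -0.3069  0.0134] z [-0.  0. -1.] xang 0.091 w 0.0096 F [ 0.3  0.5 -0.4] q [-0.66  0.79  1.47  0.    0.89  0.82]
11 rows
[{"dr": [0.0, 0.0, 0.0], "dp": [0.0, 0.0, -0.04], "gripper": 1}, {"dr": [0.0, 0.0, 0.0], "dp": [0.0, 0.0, -0.04], "gripper": 1}, {"dr": [0.0, 0.0, 0.0], "dp": [0.0, 0.0, -0.04], "gripper": 1}, {"dr": [0.0, 0.0, 0.0], "dp": [0.0, 0.0, -0.04], "gripper": 1}, {"dr": [0.0, 0.0, 0.035], "dp": [0.0, -0.052, 0.0], "gripper": 1}, {"dr": [0.0, 0.0, 0.035], "dp": [-0.002, -0.052, 0.0], "gripper": 1}, {"dr": [0.0, 0.0, 0.035], "dp": [-0.004, -0.052, 0.0], "gripper": 1}, {"dr": [0.0, 0.0, 0.036], "dp": [-0.006, -0.052, 0.0], "gripper": 1}, {"dr": [0.0, 0.0, 0.035], "dp": [-0.008, -0.051, 0.0], "gripper": 1}, {"dr": [0.0, 0.0, 0.036], "dp": [-0.009, -0.051, -0.001], "gripper": 1}]
[{"dr": [0.0, 0.0, 0.035], "dp": [-0.012, -0.051, 0.0], "gripper": 1}]
[0.54604119 0.05560534 0.17457854]
```

Call:
carry_out:
  steps:
    - {"dr": [0, 0, 0], "dp": [0, 0, -0.04], "gripper": 1}
    - {"dr": [0, 0, 0], "dp": [0, 0, -0.04], "gripper": 1}
    - {"dr": [0, 0, 0], "dp": [0, 0, -0.04], "gripper": 1}
    - {"dr": [0, 0, 0], "dp": [0, 0, -0.04], "gripper": 1}
    - {"dr": [0, 0, 0.035], "dp": [0, -0.052, 0], "gripper": 1}
    - {"dr": [0, 0, 0.035], "dp": [-0.002, -0.052, 0], "gripper": 1}
    - {"dr": [0, 0, 0.035], "dp": [-0.004, -0.052, 0], "gripper": 1}
    - {"dr": [0, 0, 0.036], "dp": [-0.006, -0.052, 0], "gripper": 1}
    - {"dr": [0, 0, 0.035], "dp": [-0.008, -0.051, 0], "gripper": 1}
    - {"dr": [0, 0, 0.036], "dp": [-0.009, -0.051, 0], "gripper": 1}

```text
t: 39.92
tcp_pos: [0.5507, 0.005, 0.1728]
tcp_rot: [[0.992, -0.122, -0.002], [-0.122, -0.992, 0.0], [-0.002, -0.0, -1.0]]
ft_force: [0.3, 0.0, -3.8]
grip_width: 0.0096
```

Call:
carry_out:
  steps:
    - {"dr": [0, 0, 0.035], "dp": [-0.012, -0.051, 0], "gripper": 1}
    - {"dr": [0, 0, 0], "dp": [0, 0, 0], "gripper": 1}
    - {"dr": [0, 0, 0], "dp": [0, 0, 0], "gripper": 1}

```text
t: 40.3
tcp_pos: [0.5458, 0.0553, 0.1731]
tcp_rot: [[0.988, -0.154, -0.001], [-0.154, -0.988, -0.001], [-0.001, 0.001, -1.0]]
ft_force: [0.2, -0.3, -3.4]
grip_width: 0.01
```

```bash
python3 - <<'E'
from h import *
import pickle
s=st(); print(tocart(s["tcp_pos"])); c=r.camera("wrist"); cv2.imwrite("pics/w32.png",c["color"][:,:,::-1]); pickle.dump(c,open("w32.pkl","wb"))
C=r.camera("side");crop(C["color"],180,130,350,310,4,"pics/s32.png"); pickle.dump(C,open("s32.pkl","wb"))
for k in [(.093,.135),(.093,-.135),(.088,.042),(.088,-.13)]: print(k,proj(c,cart(*k,.09)))
print(proj(c,cart(.088,.042,.085)))
E
```

```text
t 40.3 tcp [0.5458 0.0553 0.1731] z [-0.001 -0.001 -1.   ] xang -0.155 w 0.01 F [ 0.2 -0.3 -3.4] q [-0.1   0.45  1.64 -0.    1.05  1.62]
[-0.00064962 -0.09809195  0.17312101]
(0.093, 0.135) [[12.44767463 97.00792734]]
(0.093, -0.135) [[321.73479993  97.49355035]]
(0.088, 0.042) [[119.86009597 103.21808805]]
(0.088, -0.13) [[315.80647517 103.52426959]]
[[122.72425789 103.46257942]]
```

View pics/w32.png

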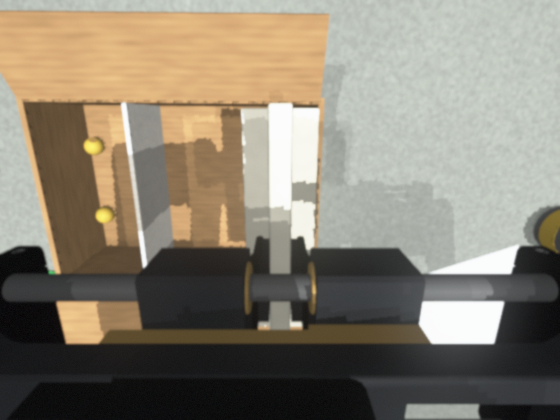

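View pics/s32.png

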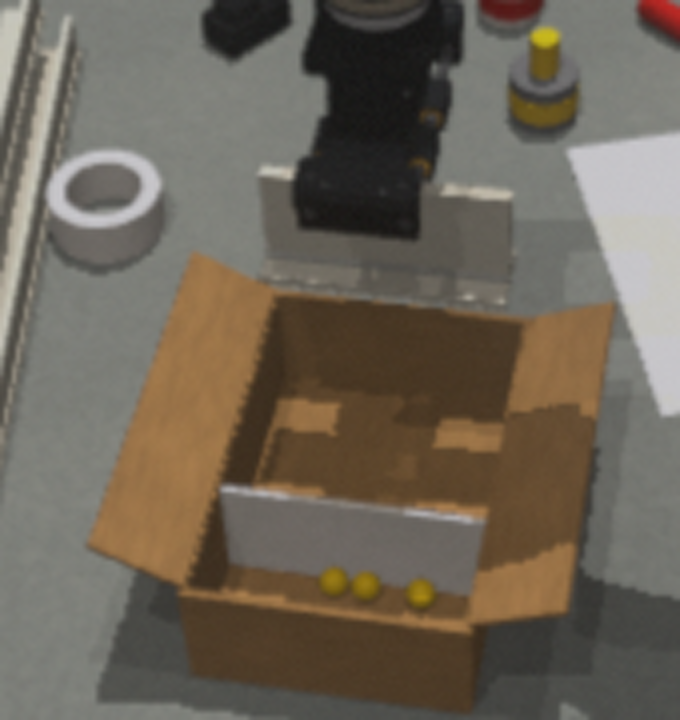

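```bash
python3 - <<'E'
from h import *
import pickle
c=pickle.load(open("w32.pkl","rb"))
img=c["color"].copy()
crop(img,0,80,180,130,4.4,"pics/w32a.png")
crop(img,200,80,350,150,5,"pics/w32b.png")
for nm,x0,y0,sc in (("a",0,80,4.4),("b",200,80,5)):
    im=cv2.imread(f"pics/w32{nm}.png")
    for k in [(.093,.135),(.088,.13),(.093,-.135),(.088,-.13),(-.05,-.13),(-.05,-.135)]:
        u=(proj(c,cart(*k,.09))[0]-[x0,y0])*sc
        cv2.drawMarker(im,tuple(int(v) for v in u),(255,0,0),0,12,1)
    for k in [(.088,.042),(.088,.046)]:
        u=(proj(c,cart(*k,.085))[0]-[x0,y0])*sc
        cv2.drawMarker(im,tuple(int(v) for v in u),(0,0,255),0,12,1)
    cv2.imwrite(f"pics/w32{nm}2.png",im)
E
```

```text
(no output)
```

View pics/w32a2.png

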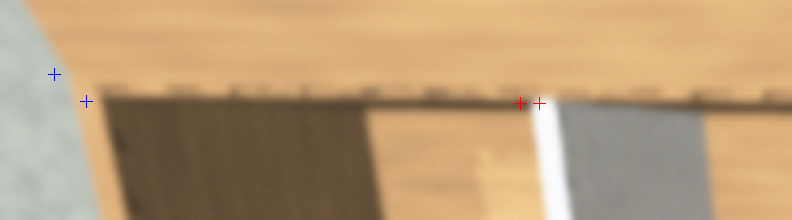

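View pics/w32b2.png

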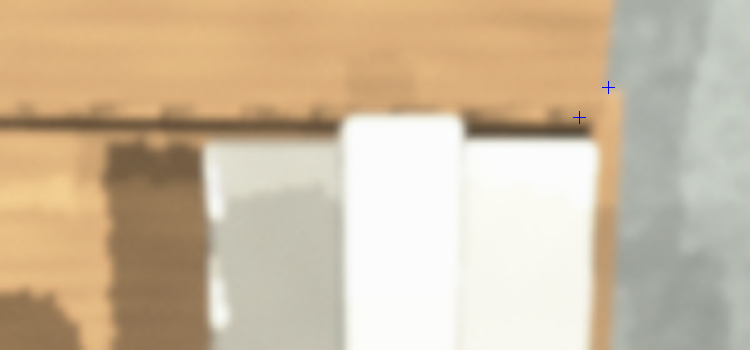

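```bash
python3 - <<'E'
from h import *
import pickle
c=pickle.load(open("w32.pkl","rb"))
zt=.1731-.0134+.08
a=onz(c,(200+403/5,80+116/5),zt); print(tocart(a))
zf=zt-.08+.008
for u in [(205,143),(598,143)]: print(tocart(onz(c,(200+u[0]/5,80+u[1]/5),zf)))
s=st(); p=s["tcp_pos"]
plan([(cart(-.001,-.1,.1),down(CTH),.04),(cart(-.001,-.1,.019),down(CTH),.02)],1)
E
```

```text
[ 0.08201478 -0.09868802  0.2397    ]
[ 0.08171427 -0.07374317  0.1677    ]
[ 0.08178823 -0.12365266  0.1677    ]
t 40.4 tcp [0.5463 0.0543 0.1733] z [-0. -0. -1.] xang -0.157 w 0.0102 F [-0.2 -0.8 -4.6] q [-0.1   0.45  1.64 -0.    1.05  1.62]
7 rows
[{"dr": [0.0, 0.0, 0.0], "dp": [0.0, 0.0, 0.037], "gripper": 1}, {"dr": [0.0, 0.0, 0.0], "dp": [-0.001, 0.001, 0.036], "gripper": 1}, {"dr": [0.0, 0.0, 0.0], "dp": [0.0, 0.0, 0.016], "gripper": 1}, {"dr": [0.0, 0.0, 0.0], "dp": [0.0, 0.0, 0.016], "gripper": 1}, {"dr": [0.0, 0.0, 0.0], "dp": [0.0, 0.0, 0.016], "gripper": 1}, {"dr": [0.0, 0.0, 0.0], "dp": [0.0, 0.0, 0.017], "gripper": 1}, {"dr": [0.0, 0.0, 0.0], "dp": [0.0, 0.0, 0.016], "gripper": 1}]
```

Call:
carry_out:
  steps:
    - {"dr": [0, 0, 0], "dp": [0, 0, 0.036], "gripper": 1}
    - {"dr": [0, 0, 0], "dp": [-0.001, 0.001, 0.036], "gripper": 1}
    - {"dr": [0, 0, 0], "dp": [0, 0, 0.02], "gripper": 1}
    - {"dr": [0, 0, 0], "dp": [0, 0, 0.02], "gripper": 1}
    - {"dr": [0, 0, 0], "dp": [0, 0, 0.02], "gripper": 1}
    - {"dr": [0, 0, 0], "dp": [0, 0, 0.015], "gripper": 1}
    - {"dr": [0, 0, 0], "dp": [0, 0, 0], "gripper": 1}

```text
t: 41.28
tcp_pos: [0.5443, 0.0538, 0.0255]
tcp_rot: [[0.988, -0.157, -0.002], [-0.157, -0.988, 0.0], [-0.003, 0.0, -1.0]]
ft_force: [-0.6, 0.6, -4.6]
grip_width: 0.0097
```

```bash
python3 - <<'E'
from h import *
s=st(); print(tocart(s["tcp_pos"]))
E
```

```text
t 41.27 tcp [0.5443 0.0538 0.0255] z [-0.002  0.    -1.   ] xang -0.158 w 0.0097 F [-0.6  0.6 -4.6] q [-0.11  0.67  1.76 -0.    0.72  1.62]
[-0.00185518 -0.09981174  0.02547902]
```

Call:
carry_out:
  steps:
    - {"dr": [0, 0, 0], "dp": [0.001, 0, 0.005], "gripper": 1}
    - {"dr": [0, 0, 0], "dp": [0, 0, 0.002], "gripper": 1}
    - {"dr": [0, 0, 0], "dp": [0, 0, 0], "gripper": 1}
    - {"dr": [0, 0, 0], "dp": [0, 0, 0], "gripper": 0.8}
    - {"dr": [0, 0, 0], "dp": [0, 0, 0], "gripper": 0.8}
    - {"dr": [0, 0, 0], "dp": [0, 0, 0], "gripper": 0.8}

```text
t: 42.02
tcp_pos: [0.5464, 0.0544, 0.0201]
tcp_rot: [[0.988, -0.155, 0.001], [-0.155, -0.988, -0.0], [0.001, -0.0, -1.0]]
ft_force: [-0.0, -0.5, -0.4]
grip_width: 0.0168
```

Call:
carry_out:
  steps:
    - {"dr": [0, 0, 0], "dp": [0, 0, -0.02], "gripper": 0.8}
    - {"dr": [0, 0, 0], "dp": [0, 0, -0.04], "gripper": 0.8}
    - {"dr": [0, 0, 0], "dp": [0, 0, -0.05], "gripper": 0.8}
    - {"dr": [0, 0, 0], "dp": [0, 0, -0.06], "gripper": 0.5}
    - {"dr": [0, 0, 0], "dp": [0, 0, 0], "gripper": 0.5}

```text
t: 42.65
tcp_pos: [0.5501, 0.0541, 0.195]
tcp_rot: [[0.988, -0.155, 0.013], [-0.155, -0.988, -0.001], [0.013, -0.001, -1.0]]
ft_force: [-0.1, 0.2, 0.1]
grip_width: 0.0302
```

```bash
python3 - <<'E'
from h import *
s=st(); print(tocart(s["tcp_pos"]))
c=r.camera("wrist"); cv2.imwrite("pics/w33.png",c["color"][:,:,::-1])
C=r.camera("top");crop(C["color"],340,130,520,310,4,"pics/t33.png")
C=r.camera("side");crop(C["color"],180,80,390,300,3.6,"pics/s33.png")
print(r.find_in("bottle_a_center","top"),r.find_in("bottle_b_center","top"))
E
```

```text
t 42.65 tcp [0.5501 0.0541 0.195 ] z [ 0.013 -0.001 -1.   ] xang -0.156 w 0.0302 F [-0.1  0.2  0.1] q [-0.1   0.42  1.62  0.    1.09  1.62]
[ 0.00374234 -0.09856992  0.19498641]
[{'uv': [455.5, 235.0], 'conf': 0.76}] [{'uv': [405.2, 246.4], 'conf': 0.92}, {'uv': [457.1, 237.0], 'conf': 0.67}, {'uv': [146.6, 242.1], 'conf': 0.44}]
```

View pics/w33.png

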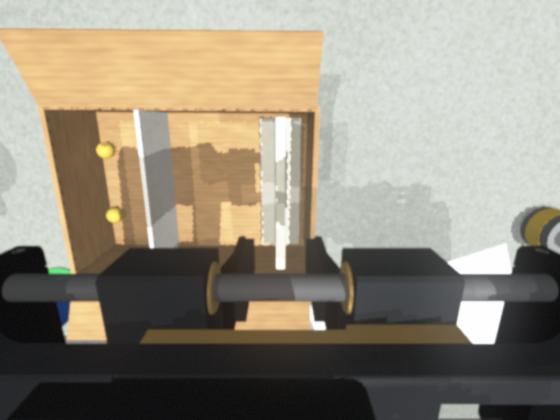

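View pics/s33.png

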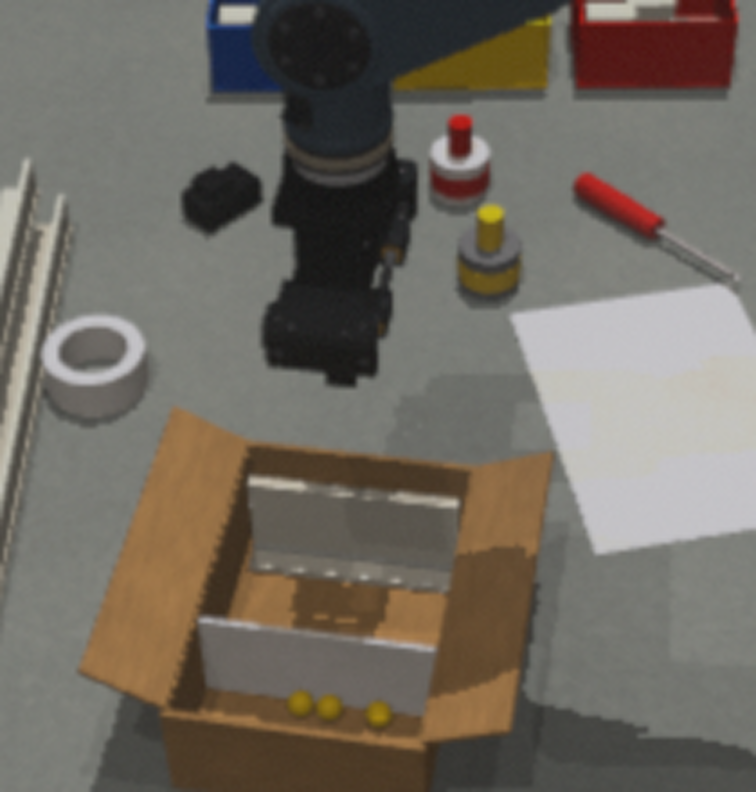

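View pics/t33.png

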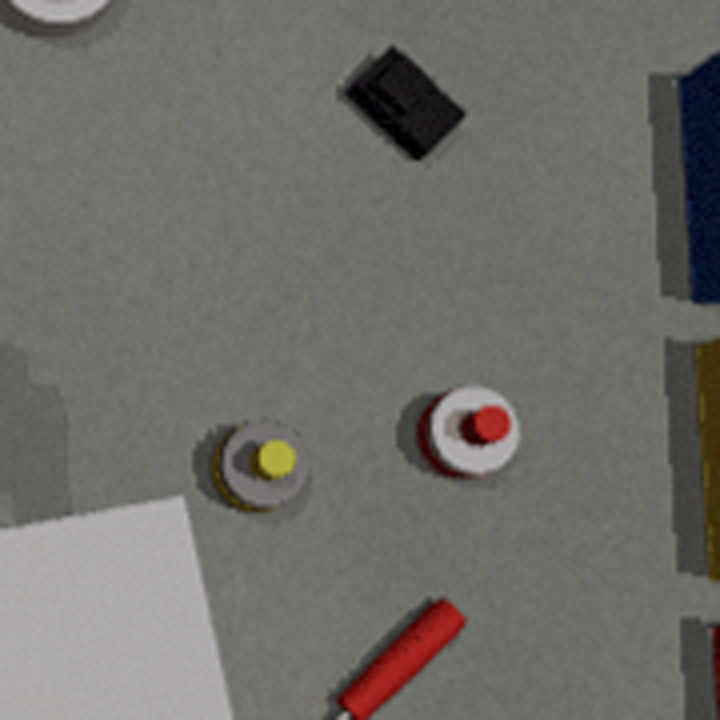

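```bash
python3 - <<'E'
from h import *
s=st(); plan([((.429,-.289,.15),down(CTH),.058)],0.2)
E
```

```text
t 42.9 tcp [0.5445 0.0546 0.1879] z [-0.004  0.    -1.   ] xang -0.156 w 0.0422 F [-0.7 -0.6  0. ] q [-0.1   0.43  1.63 -0.    1.09  1.62]
7 rows
[{"dr": [0.0, 0.0, 0.0], "dp": [-0.009, 0.051, 0.005], "gripper": 0.2}, {"dr": [0.0, 0.0, 0.0], "dp": [-0.009, 0.051, 0.006], "gripper": 0.2}, {"dr": [0.0, 0.0, 0.0], "dp": [-0.008, 0.051, 0.005], "gripper": 0.2}, {"dr": [0.0, 0.0, 0.0], "dp": [-0.009, 0.051, 0.006], "gripper": 0.2}, {"dr": [0.0, 0.0, 0.0], "dp": [-0.008, 0.051, 0.005], "gripper": 0.2}, {"dr": [0.0, 0.0, 0.0], "dp": [-0.009, 0.051, 0.006], "gripper": 0.2}, {"dr": [0.0, 0.004, 0.0], "dp": [-0.008, 0.051, 0.005], "gripper": 0.2}]
```

Call:
carry_out:
  steps:
    - {"dr": [0, 0, 0], "dp": [-0.009, 0.051, 0.005], "gripper": 0.2}
    - {"dr": [0, 0, 0], "dp": [-0.009, 0.051, 0.006], "gripper": 0.2}
    - {"dr": [0, 0, 0], "dp": [-0.008, 0.051, 0.005], "gripper": 0.2}
    - {"dr": [0, 0, 0], "dp": [-0.009, 0.051, 0.006], "gripper": 0.2}
    - {"dr": [0, 0, 0], "dp": [-0.008, 0.051, 0.005], "gripper": 0.2}
    - {"dr": [0, 0, 0], "dp": [-0.009, 0.051, 0.006], "gripper": 0.2}
    - {"dr": [0, 0, 0], "dp": [-0.008, 0.051, 0.005], "gripper": 0.2}
    - {"dr": [0, 0, 0], "dp": [0, 0, 0], "gripper": 0.2}
    - {"dr": [0, 0, 0], "dp": [0, 0, 0], "gripper": 0.2}

```text
t: 44.02
tcp_pos: [0.4303, -0.2879, 0.1502]
tcp_rot: [[0.988, -0.156, -0.002], [-0.156, -0.988, 0.003], [-0.003, -0.003, -1.0]]
ft_force: [0.3, -0.1, -0.4]
grip_width: 0.0695
```

```bash
python3 - <<'E'
from h import *
import pickle
s=st(); c=r.camera("wrist"); cv2.imwrite("pics/w34.png",c["color"][:,:,::-1]); pickle.dump(c,open("w34.pkl","wb"))
print(proj(c,[.429,-.289,.08]),proj(c,[.429,-.289,.045]))
E
```

```text
t 44.02 tcp [ 0.4303 -0.2879  0.1502] z [-0.002  0.003 -1.   ] xang -0.157 w 0.0695 F [ 0.3 -0.1 -0.4] q [-0.81  0.44  1.74  0.    0.97  0.92]
[[280.95372819 205.46129748]] [[280.93448427 195.78050852]]
```

View pics/w34.png

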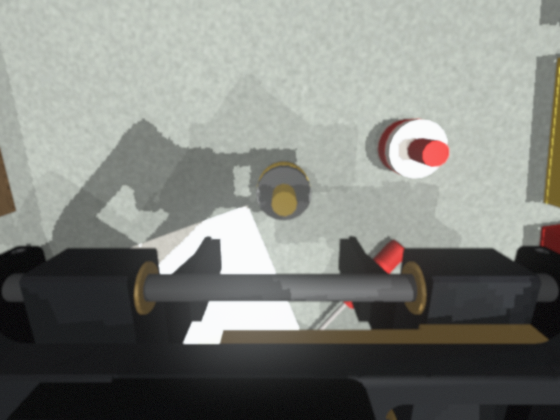

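```bash
python3 - <<'E'
from h import *
import pickle
c=pickle.load(open("w34.pkl","rb"))
crop(c["color"],250,150,320,230,8,"pics/w34b.png")
print(onz(c,(284,201.5),.08),onz(c,(435,152),.08)); st()
E
```

```text
[ 0.43231198 -0.29234882  0.08      ] [ 0.45623256 -0.42943812  0.08      ]
t 44.08 tcp [ 0.4306 -0.2874  0.1506] z [-0.002  0.002 -1.   ] xang -0.156 w 0.0698 F [-0.6 -0.2 -0.5] q [-0.8   0.44  1.74  0.    0.97  0.92]
```

View pics/w34b.png

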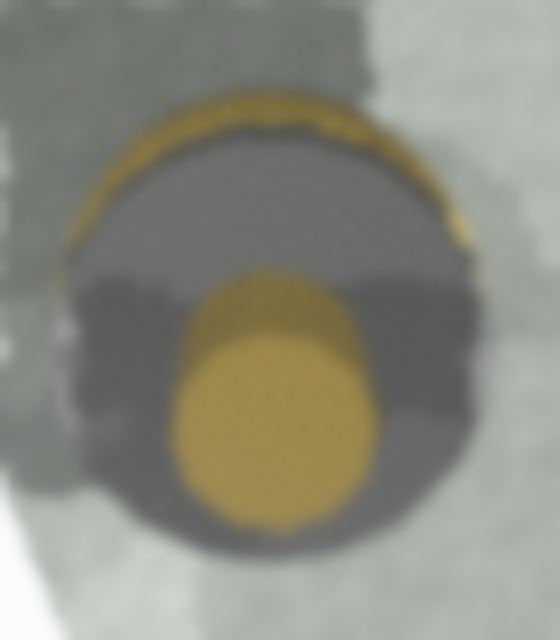

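Call:
carry_out:
  steps:
    - {"dr": [0, 0, 0], "dp": [0, 0.004, 0.04], "gripper": 0.2}
    - {"dr": [0, 0, 0], "dp": [0, 0, 0.04], "gripper": 0.2}
    - {"dr": [0, 0, 0], "dp": [0, 0, 0.03], "gripper": 0.2}
    - {"dr": [0, 0, 0], "dp": [0, 0, 0.019], "gripper": 0.2}
    - {"dr": [0, 0, 0], "dp": [0, 0, 0], "gripper": 1}
    - {"dr": [0, 0, 0], "dp": [0, 0, 0], "gripper": 1}
    - {"dr": [0, 0, 0], "dp": [0, 0, 0], "gripper": 1}
    - {"dr": [0, 0, 0], "dp": [0, 0, 0], "gripper": 1}
    - {"dr": [0, 0, 0], "dp": [0, 0, 0], "gripper": 1}
    - {"dr": [0, 0, 0], "dp": [0, 0, 0], "gripper": 1}

```text
t: 45.32
tcp_pos: [0.4305, -0.2928, 0.0228]
tcp_rot: [[0.988, -0.156, 0.0], [-0.156, -0.988, 0.0], [0.0, -0.0, -1.0]]
ft_force: [-0.0, 1.3, 2.1]
grip_width: 0.0235
```

```bash
python3 - <<'E'
from h import *
s=st()
p=s["tcp_pos"]
e=plan([(p+[0,0,.15],down(CTH),.05),(cart(.043,-.012,.175),down(CTH),.058)],1); print(e[0])
E
```

```text
t 45.33 tcp [ 0.4305 -0.2928  0.0228] z [ 0.  0. -1.] xang -0.157 w 0.0235 F [-0.   1.3  2.1] q [-0.81  0.66  1.83  0.    0.66  0.91]
11 rows
[{"dr": [0.0, 0.0, 0.0], "dp": [0.0, 0.0, -0.05], "gripper": 1}, {"dr": [0.0, 0.0, 0.0], "dp": [0.0, 0.0, -0.05], "gripper": 1}, {"dr": [0.0, 0.0, 0.0], "dp": [0.0, 0.0, -0.05], "gripper": 1}, {"dr": [0.0, 0.0, 0.0], "dp": [0.013, -0.056, 0.0], "gripper": 1}, {"dr": [0.0, 0.0, 0.0], "dp": [0.013, -0.056, 0.0], "gripper": 1}, {"dr": [0.0, 0.0, 0.0], "dp": [0.013, -0.056, 0.0], "gripper": 1}, {"dr": [0.0, 0.0, 0.0], "dp": [0.013, -0.056, 0.0], "gripper": 1}, {"dr": [0.0, 0.0, 0.0], "dp": [0.013, -0.056, -0.001], "gripper": 1}, {"dr": [0.0, 0.0, 0.0], "dp": [0.013, -0.056, 0.0], "gripper": 1}, {"dr": [0.0, 0.0, 0.0], "dp": [0.013, -0.056, -0.001], "gripper": 1}]
[{"dr": [0.0, 0.0, 0.0], "dp": [0.012, -0.056, 0.0], "gripper": 1}]
[0.60207032 0.13367887 0.17489416]
```

Call:
carry_out:
  steps:
    - {"dr": [0, 0, 0], "dp": [0, 0, -0.05], "gripper": 1}
    - {"dr": [0, 0, 0], "dp": [0, 0, -0.05], "gripper": 1}
    - {"dr": [0, 0, 0], "dp": [0, 0, -0.05], "gripper": 1}
    - {"dr": [0, 0, 0], "dp": [0.013, -0.056, 0], "gripper": 1}
    - {"dr": [0, 0, 0], "dp": [0.013, -0.056, 0], "gripper": 1}
    - {"dr": [0, 0, 0], "dp": [0.013, -0.056, 0], "gripper": 1}
    - {"dr": [0, 0, 0], "dp": [0.013, -0.056, 0], "gripper": 1}
    - {"dr": [0, 0, 0], "dp": [0.013, -0.056, 0], "gripper": 1}
    - {"dr": [0, 0, 0], "dp": [0.013, -0.056, 0], "gripper": 1}
    - {"dr": [0, 0, 0], "dp": [0.013, -0.056, 0], "gripper": 1}

```text
t: 46.58
tcp_pos: [0.5813, 0.0819, 0.1719]
tcp_rot: [[0.988, -0.156, -0.001], [-0.156, -0.988, -0.0], [-0.001, 0.0, -1.0]]
ft_force: [0.1, -1.5, -2.0]
grip_width: 0.0236
```

Call:
carry_out:
  steps:
    - {"dr": [0, 0, 0], "dp": [0.012, -0.056, 0], "gripper": 1}
    - {"dr": [0, 0, 0], "dp": [0, 0, 0], "gripper": 1}
    - {"dr": [0, 0, 0], "dp": [0, 0, 0], "gripper": 1}

```text
t: 46.95
tcp_pos: [0.6008, 0.1335, 0.1716]
tcp_rot: [[0.988, -0.155, -0.003], [-0.155, -0.988, -0.001], [-0.002, 0.001, -1.0]]
ft_force: [-0.3, 0.1, -1.8]
grip_width: 0.0232
```

```bash
python3 - <<'E'
from h import *
s=st(); print(tocart(s["tcp_pos"])); c=r.camera("wrist"); cv2.imwrite("pics/w35.png",c["color"][:,:,::-1])
C=r.camera("side");crop(C["color"],180,80,390,300,3.6,"pics/s35.png")
plan([(cart(.043,-.012,.09),down(CTH),.04),(cart(.043,-.012,.03),down(CTH),.02)],1)
E
```

```text
t 46.95 tcp [0.6008 0.1335 0.1716] z [-0.003 -0.001 -1.   ] xang -0.155 w 0.0232 F [-0.3  0.1 -1.8] q [ 0.04  0.54  1.47 -0.    1.13  1.76]
[ 0.04155663 -0.01227491  0.1716325 ]
7 rows
[{"dr": [0.0, 0.0, 0.0], "dp": [0.0, 0.0, 0.027], "gripper": 1}, {"dr": [0.0, 0.0, 0.0], "dp": [0.001, -0.001, 0.028], "gripper": 1}, {"dr": [0.0, 0.0, 0.0], "dp": [0.0, 0.0, 0.027], "gripper": 1}, {"dr": [0.0, 0.0, 0.0], "dp": [0.0, 0.0, 0.015], "gripper": 1}, {"dr": [0.0, 0.0, 0.0], "dp": [0.0, 0.0, 0.015], "gripper": 1}, {"dr": [0.0, 0.0, 0.0], "dp": [0.0, 0.0, 0.015], "gripper": 1}, {"dr": [0.0, 0.0, 0.0], "dp": [0.0, 0.0, 0.015], "gripper": 1}]
```

View pics/w35.png

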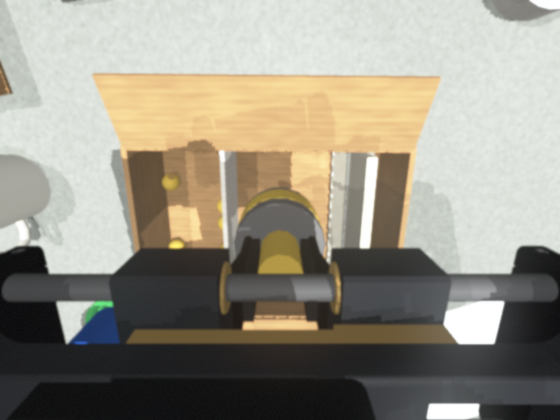

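View pics/s35.png

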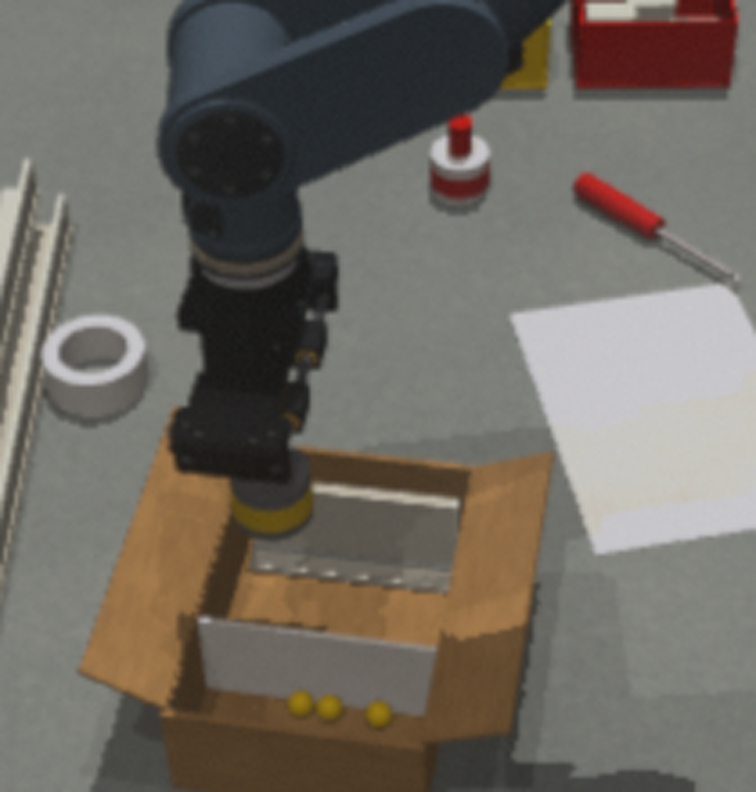

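Call:
carry_out:
  steps:
    - {"dr": [0, 0, 0], "dp": [0, 0, 0.03], "gripper": 1}
    - {"dr": [0, 0, 0], "dp": [0, 0, 0.03], "gripper": 1}
    - {"dr": [0, 0, 0], "dp": [0, 0, 0.03], "gripper": 1}
    - {"dr": [0, 0, 0], "dp": [0, 0, 0.025], "gripper": 1}
    - {"dr": [0, 0, 0], "dp": [0, 0, 0.02], "gripper": 1}
    - {"dr": [0, 0, 0], "dp": [0, 0, 0.008], "gripper": 1}
    - {"dr": [0, 0, 0], "dp": [0, 0, 0], "gripper": 1}

```text
t: 47.92
tcp_pos: [0.6019, 0.1327, 0.0295]
tcp_rot: [[0.988, -0.157, -0.001], [-0.157, -0.988, -0.0], [-0.001, 0.0, -1.0]]
ft_force: [0.7, -0.1, -1.6]
grip_width: 0.0232
```

```bash
python3 - <<'E'
from h import *
s=st(); print(tocart(s["tcp_pos"]))
E
```

```text
t 47.92 tcp [0.6019 0.1327 0.0295] z [-0.001 -0.    -1.   ] xang -0.158 w 0.0232 F [ 0.7 -0.1 -1.6] q [ 0.04  0.73  1.57 -0.    0.84  1.76]
[ 0.04269119 -0.01289616  0.02948076]
```

Call:
carry_out:
  steps:
    - {"dr": [0, 0, 0], "dp": [0, 0, 0.002], "gripper": 1}
    - {"dr": [0, 0, 0], "dp": [0, 0, 0], "gripper": 0.5}
    - {"dr": [0, 0, 0], "dp": [0, 0, 0], "gripper": 0.5}
    - {"dr": [0, 0, 0], "dp": [0, 0, 0], "gripper": 0.5}
    - {"dr": [0, 0, 0], "dp": [0, 0, -0.03], "gripper": 0.5}
    - {"dr": [0, 0, 0], "dp": [0, 0, -0.06], "gripper": 0.5}
    - {"dr": [0, 0, 0], "dp": [0, 0, -0.06], "gripper": 0.2}
    - {"dr": [0, 0, 0], "dp": [0, 0, 0], "gripper": 0.2}
    - {"dr": [0, 0, 0], "dp": [0, 0, 0], "gripper": 0.2}

```text
t: 49.05
tcp_pos: [0.6013, 0.1337, 0.1775]
tcp_rot: [[0.988, -0.155, -0.0], [-0.155, -0.988, -0.0], [-0.0, 0.0, -1.0]]
ft_force: [0.0, -0.2, -1.3]
grip_width: 0.0649
```

```bash
python3 - <<'E'
from h import *
s=st(); c=r.camera("wrist"); cv2.imwrite("pics/w36.png",c["color"][:,:,::-1])
C=r.camera("top");crop(C["color"],340,130,520,310,4,"pics/t36.png")
C=r.camera("side");crop(C["color"],180,80,390,300,3.6,"pics/s36.png")
plan([((.456,-.429,.15),down(CTH),.058)],0.2)
E
```

```text
t 49.05 tcp [0.6013 0.1337 0.1775] z [-0. -0. -1.] xang -0.156 w 0.0649 F [ 0.  -0.2 -1.3] q [0.04 0.53 1.47 0.   1.14 1.76]
11 rows
[{"dr": [0.0, 0.0, 0.0], "dp": [-0.005, 0.053, 0.002], "gripper": 0.2}, {"dr": [0.0, 0.0, 0.0], "dp": [-0.005, 0.053, 0.002], "gripper": 0.2}, {"dr": [0.0, 0.0, 0.0], "dp": [-0.005, 0.052, 0.002], "gripper": 0.2}, {"dr": [0.0, 0.0, 0.0], "dp": [-0.005, 0.053, 0.003], "gripper": 0.2}, {"dr": [0.0, 0.0, 0.0], "dp": [-0.005, 0.052, 0.002], "gripper": 0.2}, {"dr": [0.0, 0.0, 0.0], "dp": [-0.005, 0.053, 0.003], "gripper": 0.2}, {"dr": [0.0, 0.0, 0.0], "dp": [-0.005, 0.052, 0.002], "gripper": 0.2}, {"dr": [0.0, 0.0, 0.0], "dp": [-0.005, 0.053, 0.003], "gripper": 0.2}, {"dr": [0.0, 0.0, 0.0], "dp": [-0.005, 0.052, 0.002], "gripper": 0.2}, {"dr": [0.0, 0.0, 0.0], "dp": [-0.005, 0.053, 0.003], "gripper": 0.2}]
[{"dr": [0.0, 0.004, 0.0], "dp": [-0.005, 0.052, 0.002], "gripper": 0.2}]
```

View pics/w36.png

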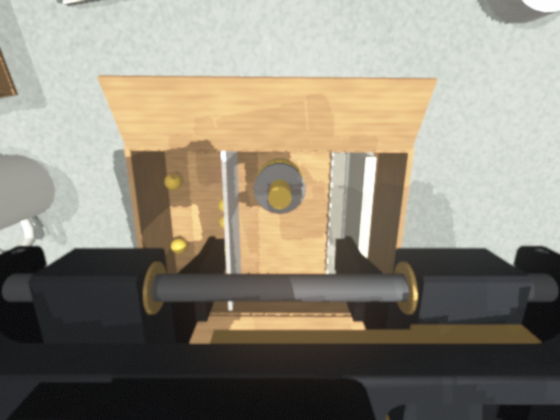

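View pics/s36.png

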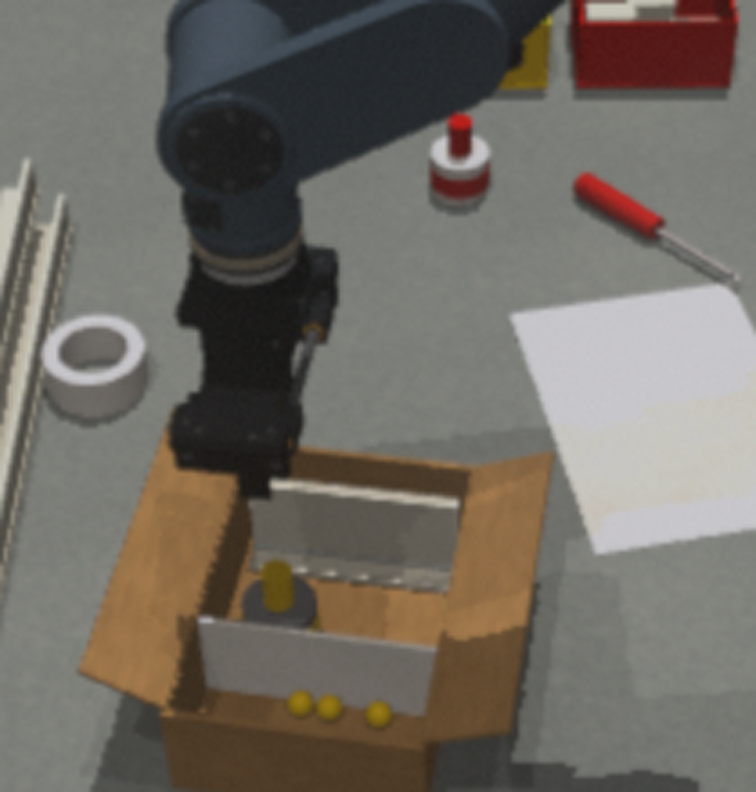

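View pics/t36.png

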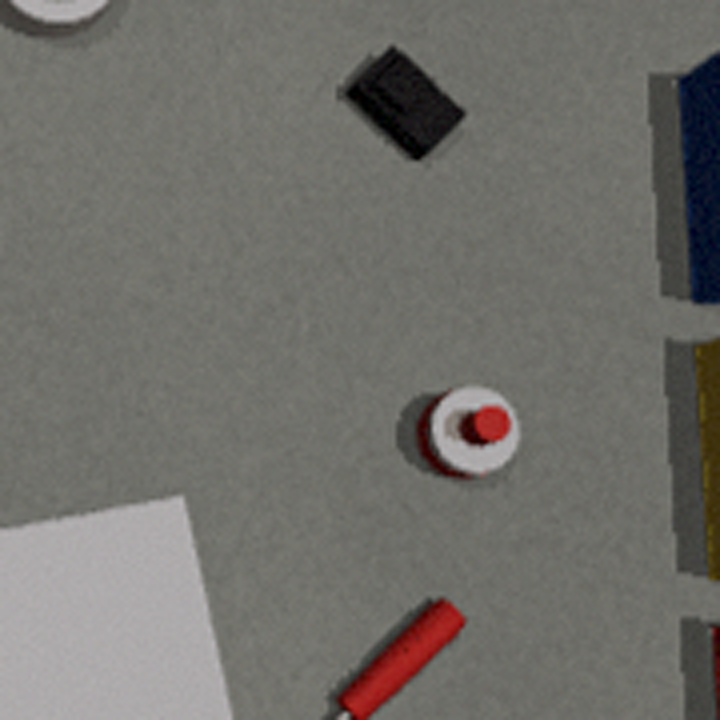

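Call:
carry_out:
  steps:
    - {"dr": [0, 0, 0], "dp": [-0.005, 0.053, 0.002], "gripper": 0.2}
    - {"dr": [0, 0, 0], "dp": [-0.005, 0.053, 0.002], "gripper": 0.2}
    - {"dr": [0, 0, 0], "dp": [-0.005, 0.052, 0.002], "gripper": 0.2}
    - {"dr": [0, 0, 0], "dp": [-0.005, 0.053, 0.003], "gripper": 0.2}
    - {"dr": [0, 0, 0], "dp": [-0.005, 0.052, 0.002], "gripper": 0.2}
    - {"dr": [0, 0, 0], "dp": [-0.005, 0.053, 0.003], "gripper": 0.2}
    - {"dr": [0, 0, 0], "dp": [-0.005, 0.052, 0.002], "gripper": 0.2}
    - {"dr": [0, 0, 0], "dp": [-0.005, 0.053, 0.003], "gripper": 0.2}
    - {"dr": [0, 0, 0], "dp": [-0.005, 0.052, 0.002], "gripper": 0.2}
    - {"dr": [0, 0, 0], "dp": [-0.005, 0.053, 0.003], "gripper": 0.2}

```text
t: 50.45
tcp_pos: [0.4695, -0.379, 0.1517]
tcp_rot: [[0.988, -0.156, -0.002], [-0.156, -0.988, 0.003], [-0.002, -0.002, -1.0]]
ft_force: [0.6, 0.5, -0.3]
grip_width: 0.0697
```

Call:
carry_out:
  steps:
    - {"dr": [0, 0, 0], "dp": [-0.005, 0.052, 0.002], "gripper": 0.2}
    - {"dr": [0, 0, 0], "dp": [0, 0, 0], "gripper": 0.2}
    - {"dr": [0, 0, 0], "dp": [0, 0, 0], "gripper": 0.2}

```text
t: 50.82
tcp_pos: [0.4569, -0.4275, 0.1499]
tcp_rot: [[0.988, -0.156, -0.002], [-0.156, -0.988, 0.004], [-0.003, -0.003, -1.0]]
ft_force: [-0.1, 1.0, -0.2]
grip_width: 0.0697
```

```bash
python3 - <<'E'
from h import *
import pickle
s=st(); c=r.camera("wrist"); cv2.imwrite("pics/w37.png",c["color"][:,:,::-1]); pickle.dump(c,open("w37.pkl","wb"))
print(proj(c,[.456,-.429,.08])); crop(c["color"],240,150,330,240,7,"pics/w37b.png")
E
```

```text
t 50.83 tcp [ 0.4569 -0.4275  0.1499] z [-0.002  0.004 -1.   ] xang -0.157 w 0.0697 F [-0.1  1.  -0.2] q [-0.93  0.58  1.47  0.    1.1   0.8 ]
[[281.39269365 205.1622218 ]]
```

View pics/w37b.png

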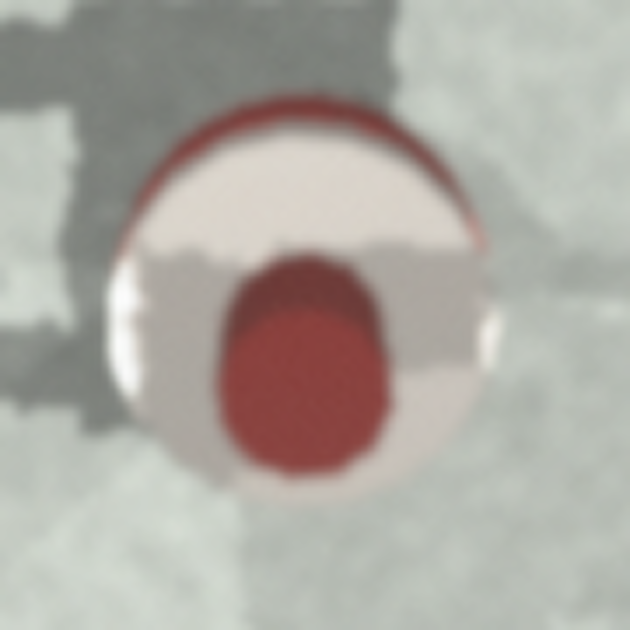

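Call:
carry_out:
  steps:
    - {"dr": [0, 0, 0], "dp": [-0.001, 0.003, 0.04], "gripper": 0.2}
    - {"dr": [0, 0, 0], "dp": [0, 0, 0.04], "gripper": 0.2}
    - {"dr": [0, 0, 0], "dp": [0, 0, 0.03], "gripper": 0.2}
    - {"dr": [0, 0, 0], "dp": [0, 0, 0.018], "gripper": 0.2}
    - {"dr": [0, 0, 0], "dp": [0, 0, 0], "gripper": 1}
    - {"dr": [0, 0, 0], "dp": [0, 0, 0], "gripper": 1}
    - {"dr": [0, 0, 0], "dp": [0, 0, 0], "gripper": 1}
    - {"dr": [0, 0, 0], "dp": [0, 0, 0], "gripper": 1}
    - {"dr": [0, 0, 0], "dp": [0, 0, 0], "gripper": 1}
    - {"dr": [0, 0, 0], "dp": [0, 0, 0], "gripper": 1}

```text
t: 52.12
tcp_pos: [0.4563, -0.4313, 0.0238]
tcp_rot: [[0.988, -0.156, 0.0], [-0.156, -0.988, 0.0], [0.0, -0.0, -1.0]]
ft_force: [0.8, 1.5, 2.3]
grip_width: 0.0232
```

```bash
python3 - <<'E'
from h import *
s=st()
p=s["tcp_pos"]
e=plan([(p+[0,0,.15],down(CTH),.05),(cart(-.043,-.014,.175),down(CTH),.058)],1); print(e[0])
E
```

```text
t 52.12 tcp [ 0.4563 -0.4313  0.0238] z [ 0.  0. -1.] xang -0.156 w 0.0232 F [0.8 1.5 2.3] q [-0.94  0.75  1.55  0.    0.85  0.79]
13 rows
[{"dr": [0.0, 0.0, 0.0], "dp": [0.0, 0.0, -0.05], "gripper": 1}, {"dr": [0.0, 0.0, 0.0], "dp": [0.0, 0.0, -0.05], "gripper": 1}, {"dr": [0.0, 0.0, 0.0], "dp": [0.0, 0.0, -0.05], "gripper": 1}, {"dr": [0.0, 0.0, 0.0], "dp": [-0.003, -0.058, 0.0], "gripper": 1}, {"dr": [0.0, 0.0, 0.0], "dp": [-0.003, -0.058, 0.0], "gripper": 1}, {"dr": [0.0, 0.0, 0.0], "dp": [-0.003, -0.058, 0.0], "gripper": 1}, {"dr": [0.0, 0.0, 0.0], "dp": [-0.003, -0.058, 0.0], "gripper": 1}, {"dr": [0.0, 0.0, 0.0], "dp": [-0.003, -0.058, 0.0], "gripper": 1}, {"dr": [0.0, 0.0, 0.0], "dp": [-0.003, -0.058, 0.0], "gripper": 1}, {"dr": [0.0, 0.0, 0.0], "dp": [-0.003, -0.058, 0.0], "gripper": 1}]
[{"dr": [0.0, 0.0, 0.0], "dp": [-0.003, -0.058, 0.0], "gripper": 1}, {"dr": [0.0, 0.0, 0.0], "dp": [-0.003, -0.057, 0.0], "gripper": 1}, {"dr": [0.0, 0.0, 0.0], "dp": [-0.003, -0.058, -0.001], "gripper": 1}]
[0.51689674 0.14521346 0.17504386]
```

Call:
carry_out:
  steps:
    - {"dr": [0, 0, 0], "dp": [0, 0, -0.05], "gripper": 1}
    - {"dr": [0, 0, 0], "dp": [0, 0, -0.05], "gripper": 1}
    - {"dr": [0, 0, 0], "dp": [0, 0, -0.05], "gripper": 1}
    - {"dr": [0, 0, 0], "dp": [-0.003, -0.058, 0], "gripper": 1}
    - {"dr": [0, 0, 0], "dp": [-0.003, -0.058, 0], "gripper": 1}
    - {"dr": [0, 0, 0], "dp": [-0.003, -0.058, 0], "gripper": 1}
    - {"dr": [0, 0, 0], "dp": [-0.003, -0.058, 0], "gripper": 1}
    - {"dr": [0, 0, 0], "dp": [-0.003, -0.058, 0], "gripper": 1}
    - {"dr": [0, 0, 0], "dp": [-0.003, -0.058, 0], "gripper": 1}
    - {"dr": [0, 0, 0], "dp": [-0.003, -0.058, 0], "gripper": 1}

```text
t: 53.38
tcp_pos: [0.4982, -0.0254, 0.1732]
tcp_rot: [[0.988, -0.156, -0.001], [-0.156, -0.988, 0.0], [-0.001, -0.0, -1.0]]
ft_force: [1.0, -0.5, -3.6]
grip_width: 0.0229
```

Call:
carry_out:
  steps:
    - {"dr": [0, 0, 0], "dp": [-0.003, -0.058, 0], "gripper": 1}
    - {"dr": [0, 0, 0], "dp": [-0.003, -0.057, 0], "gripper": 1}
    - {"dr": [0, 0, 0], "dp": [-0.003, -0.058, 0], "gripper": 1}
    - {"dr": [0, 0, 0], "dp": [0, 0, 0], "gripper": 1}
    - {"dr": [0, 0, 0], "dp": [0, 0, 0], "gripper": 1}

```text
t: 54.0
tcp_pos: [0.5159, 0.145, 0.173]
tcp_rot: [[0.988, -0.154, -0.002], [-0.154, -0.988, -0.001], [-0.001, 0.001, -1.0]]
ft_force: [-0.7, -0.5, -2.4]
grip_width: 0.0238
```

```bash
python3 - <<'E'
from h import *
s=st(); print(tocart(s["tcp_pos"])); c=r.camera("wrist"); cv2.imwrite("pics/w38.png",c["color"][:,:,::-1])
plan([(cart(-.043,-.014,.09),down(CTH),.04),(cart(-.043,-.014,.03),down(CTH),.02)],1)
E
```

```text
t 54.0 tcp [0.5159 0.145  0.173 ] z [-0.002 -0.001 -1.   ] xang -0.155 w 0.0238 F [-0.7 -0.5 -2.4] q [ 0.07  0.43  1.67 -0.    1.04  1.79]
[-0.04410188 -0.01418174  0.17299836]
7 rows
[{"dr": [0.0, 0.0, 0.0], "dp": [0.0, 0.0, 0.028], "gripper": 1}, {"dr": [0.0, 0.0, 0.0], "dp": [0.0, 0.0, 0.028], "gripper": 1}, {"dr": [0.0, 0.0, 0.0], "dp": [0.001, -0.001, 0.027], "gripper": 1}, {"dr": [0.0, 0.0, 0.0], "dp": [0.0, 0.0, 0.015], "gripper": 1}, {"dr": [0.0, 0.0, 0.0], "dp": [0.0, 0.0, 0.015], "gripper": 1}, {"dr": [0.0, 0.0, 0.0], "dp": [0.0, 0.0, 0.015], "gripper": 1}, {"dr": [0.0, 0.0, 0.0], "dp": [0.0, 0.0, 0.015], "gripper": 1}]
```

View pics/w38.png

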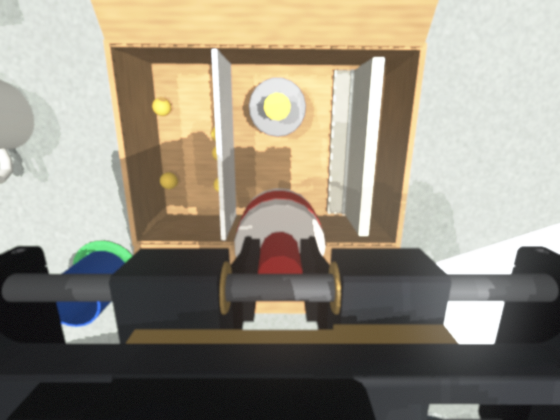

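Call:
carry_out:
  steps:
    - {"dr": [0, 0, 0], "dp": [0, 0, 0.03], "gripper": 1}
    - {"dr": [0, 0, 0], "dp": [0, 0, 0.03], "gripper": 1}
    - {"dr": [0, 0, 0], "dp": [0, 0, 0.03], "gripper": 1}
    - {"dr": [0, 0, 0], "dp": [0, 0, 0.025], "gripper": 1}
    - {"dr": [0, 0, 0], "dp": [0, 0, 0.02], "gripper": 1}
    - {"dr": [0, 0, 0], "dp": [0, 0, 0.009], "gripper": 1}
    - {"dr": [0, 0, 0], "dp": [0, 0, 0], "gripper": 1}

```text
t: 54.92
tcp_pos: [0.517, 0.1441, 0.0295]
tcp_rot: [[0.988, -0.157, -0.0], [-0.157, -0.988, -0.0], [-0.0, 0.0, -1.0]]
ft_force: [-0.6, 0.2, -3.0]
grip_width: 0.0232
```

```bash
python3 - <<'E'
from h import *
s=st(); print(tocart(s["tcp_pos"]))
E
```

```text
t 54.92 tcp [0.517  0.1441 0.0295] z [-0. -0. -1.] xang -0.158 w 0.0232 F [-0.6  0.2 -3. ] q [ 0.06  0.66  1.78 -0.    0.7   1.79]
[-0.04291832 -0.01490708  0.02952796]
```

Then release, rise and withdraw well clear to check everything.

Call:
carry_out:
  steps:
    - {"dr": [0, 0, 0], "dp": [0, 0, 0.001], "gripper": 1}
    - {"dr": [0, 0, 0], "dp": [0, 0, 0], "gripper": 0.5}
    - {"dr": [0, 0, 0], "dp": [0, 0, 0], "gripper": 0.5}
    - {"dr": [0, 0, 0], "dp": [0, 0, 0], "gripper": 0.5}
    - {"dr": [0, 0, 0], "dp": [0, 0, -0.03], "gripper": 0.5}
    - {"dr": [0, 0, 0], "dp": [0, 0, -0.06], "gripper": 0.5}
    - {"dr": [0, 0, 0], "dp": [0, 0, -0.06], "gripper": 0.5}
    - {"dr": [0, 0, 0], "dp": [0, 0.06, -0.02], "gripper": 0.5}
    - {"dr": [0, 0, 0], "dp": [0, 0.06, -0.02], "gripper": 0.5}
    - {"dr": [0, 0, 0], "dp": [0, 0.06, -0.02], "gripper": 0.5}

```text
t: 56.18
tcp_pos: [0.4886, -0.032, 0.239]
tcp_rot: [[0.988, -0.154, 0.001], [-0.154, -0.988, -0.0], [0.001, 0.0, -1.0]]
ft_force: [0.5, -0.4, 0.3]
grip_width: 0.0433
```

Call:
carry_out:
  steps:
    - {"dr": [0, 0, 0], "dp": [0, 0.06, 0], "gripper": 0.5}
    - {"dr": [0, 0, 0], "dp": [0, 0.06, 0], "gripper": 0.5}
    - {"dr": [0, 0, 0], "dp": [0, 0.06, 0], "gripper": 0.5}
    - {"dr": [0, 0, 0], "dp": [0, 0.06, 0], "gripper": 0.5}
    - {"dr": [0, 0, 0], "dp": [0, 0.06, 0], "gripper": 0.5}
    - {"dr": [0, 0, 0], "dp": [0, 0, 0], "gripper": 0.5}
    - {"dr": [0, 0, 0], "dp": [0, 0, 0], "gripper": 0.5}

```text
t: 57.05
tcp_pos: [0.4419, -0.3264, 0.2376]
tcp_rot: [[0.988, -0.156, -0.001], [-0.156, -0.988, 0.001], [-0.001, -0.001, -1.0]]
ft_force: [0.5, 0.7, -0.5]
grip_width: 0.0434
```

```bash
python3 - <<'E'
from h import *
s=st()
C=r.camera("top");cv2.imwrite("pics/top40.png",C["color"][:,:,::-1]);crop(C["color"],110,100,320,270,3.8,"pics/t40.png")
C=r.camera("side");cv2.imwrite("pics/side40.png",C["color"][:,:,::-1]);crop(C["color"],190,180,380,370,4,"pics/s40.png")
E
```

```text
t 57.05 tcp [ 0.4419 -0.3264  0.2376] z [-0.001  0.001 -1.   ] xang -0.157 w 0.0434 F [ 0.5  0.7 -0.5] q [-0.84  0.37  1.56  0.    1.21  0.89]
```

View pics/top40.png

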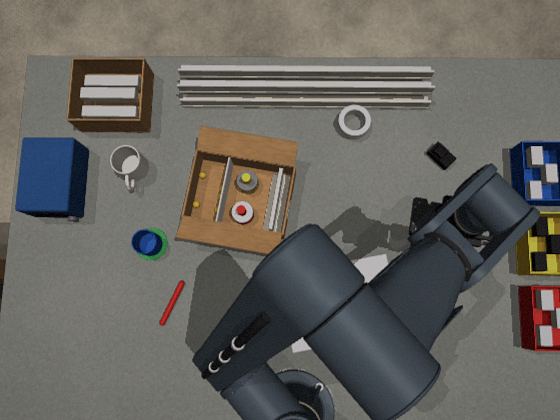

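View pics/t40.png

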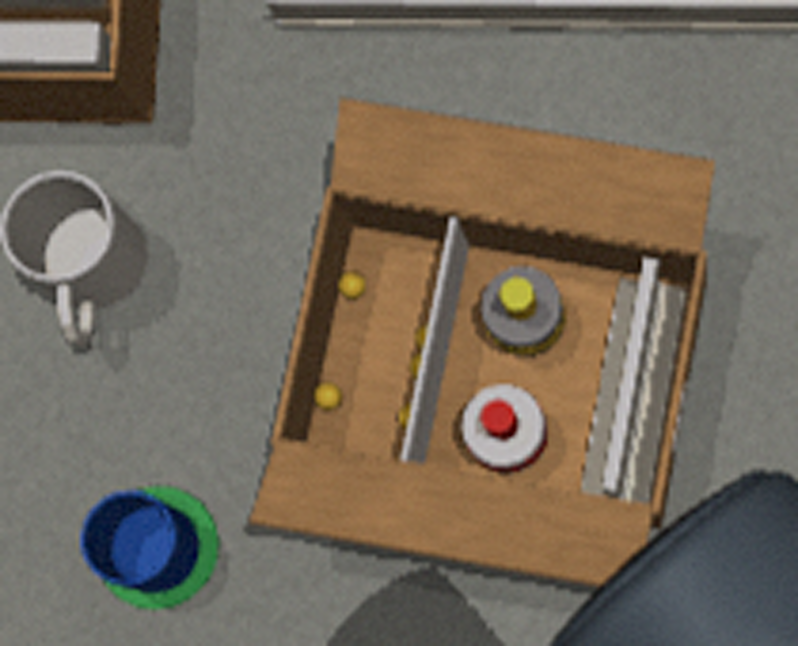

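View pics/s40.png

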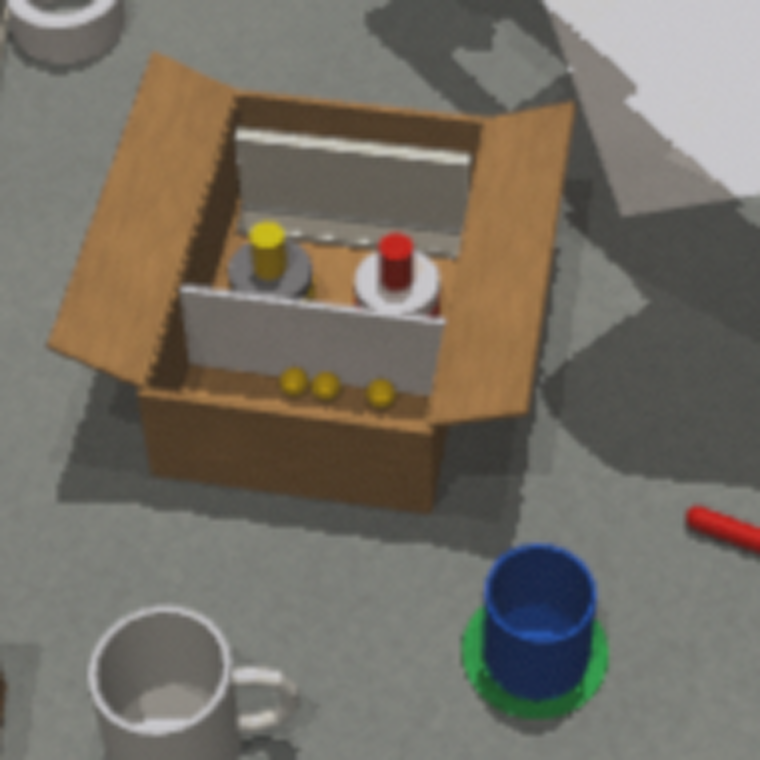

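View pics/side40.png

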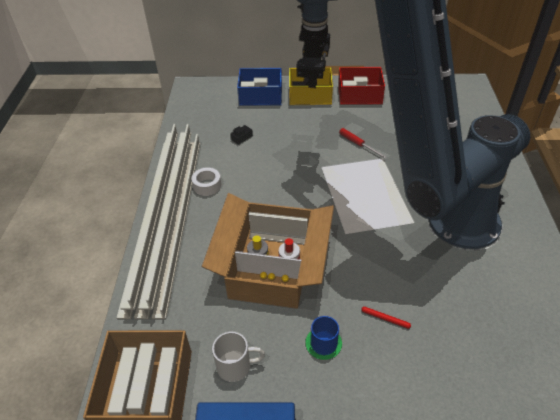

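```bash
python3 - <<'E'
from h import *
C={n:r.camera(n) for n in ("top","side")}; t=C["top"];s=C["side"]
T=lambda a,b:(110+a/3.8,100+b/3.8); S=lambda a,b:(190+a/4,180+b/4)
def q(n,a,b):
    p,e=tri([(t,T(*a)),(s,S(*b))]); print(n,np.round(p,3),"cart",np.round(tocart(p),3),e[0])
q("cup rim",(141,540),(541,590))
print("mat",onz(t,T(158,547),.003),onz(s,S(534,654),.003))
q("yel cap top",(518,294),(267,236)); q("red cap top",(498,415),(396,247))
q("prof far",(650,261),(237,134)); q("prof near",(610,490),(468,158))
q("far flap edge L",(340,99),(49,346)); q("far flap edge R",(713,159),(153,53))
q("near flap edge L",(249,527),(528,411))
E
```

```text
cup rim [0.428 0.393 0.064] cart [-0.169  0.217  0.064] 2.0
mat [0.4321176  0.39731513 0.003     ] [0.42876147 0.40135411 0.003     ]
yel cap top [0.602 0.134 0.082] cart [ 0.042 -0.011  0.082] 1.8
red cap top [0.515 0.146 0.084] cart [-0.045 -0.013  0.084] 2.1
prof far [0.626 0.043 0.084] cart [ 0.081 -0.098  0.084] 1.1
prof near [0.465 0.068 0.085] cart [-0.082 -0.099  0.085] 1.1
far flap edge L [0.728 0.257 0.123] cart [0.148 0.129 0.123] 2.0
far flap edge R [0.687 0.    0.123] cart [ 0.147 -0.131  0.123] 2.6
near flap edge L [0.433 0.305 0.12 ] cart [-0.151  0.131  0.12 ] 0.5
```

```bash
python3 - <<'E'
from h import *
st(); print(r.hand_in())
E
```

```text
t 57.25 tcp [ 0.4426 -0.3254  0.238 ] z [-0.  0. -1.] xang -0.154 w 0.0435 F [0.2 0.3 0.1] q [-0.84  0.37  1.56  0.    1.21  0.89]
the job is handed in; nothing more can be done
None
```

I handed the job in at 57 s with the task done as far as my last pictures show; the hand-in itself gives no verdict.

- **Flaps:** Both are folded back, at about 2.65 rad (far) and 2.7 rad (near). That is well past the 1.9 limit but short of the 3.0 stop; I did not press them further.
- **Knobs:** All five lay in the narrow cell. My last clear view of all five together was just before placing the red-capped bottle.
- **Cup:** It is empty and upright, within about 5 mm of the mat's centre.
- **Packed goods:** One profile and both bottles were on the bench. I found no second profile and no motor; the black object is the clip block. All three stand upright on the large compartment's floor, with tops at about z 82–85 mm, below the rim at 90.
- **Bystanders:** The screwdriver, tape, mug, clip and marker look unmoved. The arm is clear of everything.

**What went wrong on the way or disagreed:**
- The fingertips sat about 30 mm behind the reported tool point, contrary to the description. Because of this, my first flap pushes and first cup grip passed over their targets. I corrected for it from then on.
- One push jammed under the far flap, with about 46 N of sideways force at the wrist. I backed off, then lifted the flap along its arc.
- The wrist camera placed the carton 2–3 mm away from where the fixed cameras did. I allowed for that in the placements.

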